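# Clear and load the drawer-pull drilling jig

## Robot

A 6-joint arm with a two-finger parallel gripper is mounted at the origin on the work surface. World frame = base frame: x ahead of the robot, y to its left, z up, the work surface at z = 0. Lengths are in m, angles in rad, forces in N, time in s.
With the tool pointing down it reaches from about 0.35 to 0.775 m from the base axis. Payload 5.5 kg.
Tool frame: the origin (TCP) lies midway between the tips of the shut fingers; the grasp point (between the pads) lies 19 mm behind it; z points along the fingers, y is the line along which they close (so a half turn about z gives the same grasp; the last joint's range is limited). The gripper opens to 85 mm and grips with 20 to 120 N. Pads are 22 mm wide; open, the fingers measure 114 mm over their backs; the gripper's body (76 mm by 85 mm) begins 54 mm behind the grasp point. The pads swing forward as they close: fully open they stand 13 mm farther back than shut.
Start: joints at [-1.344, 0.313, 0.046, 1.304, 0, 1.431], TCP at [0.206, -0.537, 0.231] pointing down, gripper open.
Joint ranges: [-2.76, 2.76], [-0.86, 1.69], [-1.03, 1.26], [-2.2, 2.34], [-1.47, 1.5], [-3.14, 3.14]. Speed limits (rad/s): [2.57, 2.57, 3.14, 3.14, 3.14, 3.14].

## Interface

Orientations are given as a unit quaternion [w, x, y, z].
In Python, from workcell import env gives the robot as it stands. The module is installed in compiled form; this text tells all that it offers.
- The arm moves only by the tool servo_tool, never from a script. Its argument "increments" is a list of rows, each an object of numbers: "grip": the closure, from 0 (fully open) to 1 (shut); "x", "y", "z": the shift along the tool's x, y, z in mm; "roll": the turn about the tool's z in degrees. In form: [{"grip": .., "x": .., "y": .., "z": .., "roll": ..}, ...]. A call has 1 to 5 rows; each row shifts and turns the commanded pose from where the row before left it, along the tool's axes as they then stand; what a row does not reach is not made up. A row lasts 1/12 s, in which the tool goes at most 41.7 mm and 7.16 degrees, less where a joint would pass 70% of its speed; a pose out of reach is approached as far as the arm can. A call is refused whole if a number of a shift passes 41.7 or a number of a turn 7.16, either way. A call with a gripper value outside its range is refused whole. The fingers move at their own pace and stop on an object; "grip_force" is the grip in N (left out, the last holds). Time passes only in rows, so rows that do not move let the fingers close. It gives the time, the measured TCP pose, the force, the opening and the grip force at its end, in the units of the state.
- env.get_state(): the state, without advancing time (a new reading comes with each control period).
- env.read_camera(name): name is "scene" or "side" or "wrist"; returns the picture (420x560x3 uint8, red, green, blue); there is no depth.
- env.get_calibration(name): a dict with "vertical_fov" (degrees; the focal length in pixels is half the picture's height over the tangent of half this angle, whatever the lens; pixels are square), "cx", "cy" (the principal point, pixels), "rvec" (rotation vector, rad) and "tvec" (3), from world to camera coordinates, as OpenCV has them; the wrist camera has in their place "tool_from_camera" (4x4, takes a point from camera to tool coordinates, whose origin is the TCP and whose axes are the flange's). Camera axes: x right, y down, z forward; pixel columns grow to the right and rows downward; lengths in m; the calibration is good to about 2 mm. A picture is of the moment at which its call begins: read the wrist's pose just before it. get_calibration takes no time and is no camera call.
- env.hand_in(): hands the job in; it is judged then, once.
The state is a dict: "clock": time; "joint_pos": joint angles; "qvel": joint speeds; "tau": joint torques, N m; "tcp_pos": TCP position; "orientation": TCP orientation; "wrist_force": force on the tool from outside, world axes, zero at the start; "ft_torque": the same for the moment, N m; "finger_gap": finger opening in m; "grip_force": force on a finger pad.
Only numpy, scipy, OpenCV 4.12 (cv2) and the standard library are available. Lean on these libraries where they do the work, as an engineer would, in place of code of your own. Each camera call takes 0.05 s, during which the arm holds its last target. There are 200 camera calls.

## Task

Get the drilling jig ready for the next batch of drawer-pull blanks. Swing the clamp bar wide open, then take the hooked pick and, going from the left bay to the right one as the robot sees them, feel with its tip for the floor in the middle of each bay; where a leftover offcut is in the way, hook it out through the front slot (it may lie where it drops) and feel the bare floor there before going on to the next bay. Stand the pick back in its holder and, with the bar still open, seat every blank flat and fully home, one to a bay (any bay will do); then swing the bar fully shut, leaving the other things on the bench alone.

Things in the scene. Friction and masses are not known exactly. Their poses are not given: they have to be found in the camera images.
- jig: the drilling jig, a fixed plain aluminium block 84 mm (x) by 200 mm (y), 24 mm high, with a row of three bays along its y; origin under its middle; +x points away from the side with the slots, +y along the row to the left as the robot sees it. One or two of the bays hold a leftover offcut (size given at bay2), which is not tracked and is to be felt
- bay1 (a point): the left bay: middle of its floor, 10 mm above the bench; axes are the jig's. A pocket open at the top, 57 mm (x) by 41 mm (y), 14 mm deep. Its front (-x) wall, 13.5 mm thick, is cut from top to floor by a slot 26 mm wide in the middle of y; the slot's floor is level with the bay's and ends 42 mm in front of this point, with a 10 mm drop to the bench
- bay2 (a point): the middle bay, 52 mm to the right of bay1 and just like it. The offcut a bay may hold: a loose wooden block 18 mm (x) by 15 mm (y) by 10 mm high, 12 g, on the floor across the bay's middle, its centre 3 to 6 mm in front (-x) of the bay's point and within 3 mm sideways, so its rear end is at most 6 mm behind (+x) that point and it slides out straight through the slot
- bay3 (a point): the right bay, 52 mm to the right of bay2 and just like it. A blank goes in with its x along the bay's x (either way round), with 1.5 mm of play on each side; home, its centre is 19 mm above the bay's point and it stands 24 mm proud of the jig's top
- clamp_bar (a joint): angle of the jig's clamp bar, rad: 0 is shut (along the row of bays, just above the jig's top and close in front of seated blanks, across the slots), 1.7 is the open stop; it grows as the knob end swings towards the robot (clockwise from above). It stays where it is left (friction about 0.06 N m)
- clamp_knob (a point): middle of the round black knob on the bar's free end, a vertical cylinder 20 mm across and 34 mm high, fixed to the bar; this point is 54 mm above the bench, 17 mm below the knob's top and 178 mm from the hinge
- clamp_hinge (a point): the bar's hinge, a vertical axis at the jig's left front corner, 34.5 mm in front of (-x) and 34 mm to the left of bay1's middle; axes are the jig's. The bar is 10 mm wide and 10 mm high, its top 37 mm above the bench; the hinge pin reaches 50 mm
- pick_handle (a point): the hooked pick: centre of its wooden handle, 34 mm (x) by 18 mm (y) by 45 mm high, best taken across the 18 mm. Below it a 6 mm steel shaft, on the handle's z axis, goes down 70 mm to a flat toe pointing to the pick's -x: 6 mm wide, 5 mm high, from 12 mm in front of the shaft's axis to 3 mm behind it. Its underside is 92.5 mm below this point. 70 g
- pick_tip (a point): the pick's tip: on the underside of the toe, 9 mm in front (-x) of the shaft's axis and 3 mm short of the toe's end; axes are the pick's
- holder_top (a point): middle of the top of the pick's holder, a fixed wooden post 50 mm (x) by 40 mm (y), 76 mm high, with an upright hole 24 mm (x) by 14 mm (y) down to the bench. The pick stands with toe and shaft in the hole and the handle's underside on the post's top (handle centre 22.5 mm above this point, axes along the holder's)
- blank1_center (a point): plain hardwood drawer-pull blank, a rectangular block 54 mm long (its x) and 38 mm square, lying on the bench with its x level; this point is its centre, 19 mm above the bench. Which of its long sides is up, or a half turn, makes no difference. May be absent (two or three are there)
- blank2_center (a point): another blank, exactly as blank1; may be absent
- blank3_center (a point): another blank, exactly as blank1; may be absent
- faceplate: steel lathe faceplate lying flat: disc 90 mm across, 8 mm thick, with a 34 mm hub, 30 mm high in all; not to be disturbed; origin under its middle
- wax_tin: tin, 64 mm across, 45 mm high; not to be disturbed; origin under its middle
- mallet: small mallet lying on the bench; not to be disturbed; origin under its middle
- glue: glue bottle, 52 mm across, 130 mm high; not to be disturbed; origin under its middle
- sanding_block: cork block 60 x 110 x 30 mm; not to be disturbed; origin under its middle
- mug: mug, 76 mm across, 85 mm high; not to be disturbed; origin under its middle
- wrench: open-ended wrench lying on the bench; not to be disturbed; origin under its middle
- turned_knob: finished turned wooden knob, 38 mm across, 36 mm high; not to be disturbed; origin under its middle
Not all that is in view belongs to the job. Leave any blue or turquoise look-alike of the part that bears blank2_center alone.

How it is judged:
By the outcome, as a careful person would: the job done as asked, in the order asked, and still so for the second after the job is handed in, with the robot touching nothing.
Of offcut1, offcut2, offcut3 only 1 to 2 are there at a start; the rules pass over those that are not, and their reading is None.
Of blank1, blank2, blank3 only 2 to 3 are there at a start; the rules pass over those that are not, and their reading is None.
At some moment in a run one of blank1, blank2, blank3 may be knocked a few centimetres aside while the robot is not near it.
It also fails if it takes over 210 s, if anything falls off the work surface, if the arm or the gripper's body presses on something with over 40 N, if the wrist force passes 120 N, or if a joint passes its speed limit or range.

## Working session

There is one attempt and no reset: what is moved stays moved. The work goes in short steps, Python scripts to look and compute and a tool call to move; the robot and the scene stay as the last step left them, time stands still between calls to the robot, and variables do not carry over. Pictures are saved under pics/ and viewed, at most 14 in all, crops included, and the job is handed in when it is done.

Besides the shell and the picture viewer there is one more tool, called after "Call:" as name([rows], argument=value, ...), one row to a line, values as JSON. servo_tool: Moves the arm, as the interface text tells. Its arguments: {"type":"object","properties":{"increments":{"type":"array"},"grip_force":{"type":"number"}},"required":["increments"]}

```bash
mkdir -p pics
cat > h.py <<'E'
import numpy as np, cv2
from scipy.spatial.transform import Rotation as R
from workcell import env
def cal(n):
    c=env.get_calibration(n); f=210/np.tan(np.radians(c["vertical_fov"])/2)
    K=np.array([[f,0,c["cx"]],[0,f,c["cy"]],[0,0,1]])
    if n=="wrist":
        s=env.get_state(); q=s["orientation"]; T=np.eye(4); T[:3,:3]=R.from_quat([q[1],q[2],q[3],q[0]]).as_matrix(); T[:3,3]=s["tcp_pos"]
        W=np.linalg.inv(T@np.array(c["tool_from_camera"])); return K,W[:3,:3],W[:3,3]
    return K,cv2.Rodrigues(np.array(c["rvec"],float))[0],np.array(c["tvec"],float).ravel()
def pix2w(n,u,v,z,C=None):
    K,Rm,t=C or cal(n); d=Rm.T@np.linalg.inv(K)@[u,v,1]; o=-Rm.T@t
    return o+d*(z-o[2])/d[2]
def proj(n,P,C=None):
    K,Rm,t=C or cal(n); p=K@(Rm@np.array(P,float)+t); return p[:2]/p[2]
def snap(n,name):
    C=cal(n); im=env.read_camera(n); cv2.imwrite(f"pics/{name}.png",im[:,:,::-1]); return im,C
E
python3 - <<'E'
from h import *
for n in("scene","side"):
    snap(n,n+"0"); c=env.get_calibration(n); print(c); K,Rm,t=cal(n); print(-Rm.T@t)
print(env.get_calibration("wrist")); s=env.get_state(); print(s)
a=cv2.imread("pics/scene0.png");cv2.imwrite("pics/s0b.png",cv2.resize(a,(800,600),interpolation=cv2.INTER_CUBIC))
a=cv2.imread("pics/side0.png");cv2.imwrite("pics/d0b.png",cv2.resize(a,(800,600),interpolation=cv2.INTER_CUBIC))
E
```

```text
{'vertical_fov': 54.13963025917527, 'cx': 278.3759409262183, 'cy': 206.97955850242957, 'rvec': array([ 1.45567475,  2.15911128, -0.85085651]), 'tvec': array([ 0.2466679 , -0.31956375,  1.40298944])}
[1.18878751 0.2264694  0.81660351]
{'vertical_fov': 47.5997160454553, 'cx': 283.9476400619946, 'cy': 228.05743838351836, 'rvec': array([ 0.88897898, -2.45549127,  1.11559597]), 'tvec': array([0.40636697, 0.29548027, 0.8691142 ])}
[-3.37002478e-04  6.08974726e-01  7.98092644e-01]
{'vertical_fov': 70.49588331087882, 'cx': 284.7453623994597, 'cy': 217.75317405148496, 'tool_from_camera': array([[ 6.54489074e-04, -9.57385063e-01, -2.88813804e-01,
         7.43562066e-02],
       [ 9.99999759e-01,  5.59169127e-04,  4.12545191e-04,
         4.52000040e-04],
       [-2.33468841e-04, -2.88814005e-01,  9.57385197e-01,
        -1.44004612e-01],
       [ 0.00000000e+00,  0.00000000e+00,  0.00000000e+00,
         1.00000000e+00]])}
{'clock': 0.1, 'joint_pos': array([-1.34358659e+00,  3.13923494e-01,  4.51085347e-02,  1.30355695e+00,
       -2.25758984e-05,  1.43118032e+00]), 'qvel': array([-0.00078965, -0.000747  ,  0.00457498,  0.00106353, -0.00047158,
        0.00031446]), 'tau': array([ 1.47859075e-03, -4.81726348e+01,  2.99243116e+01,  1.28213459e-02,
       -7.46293745e-05,  2.49498832e-06]), 'tcp_pos': array([ 0.20610451, -0.53633229,  0.23050556]), 'orientation': array([-7.86542565e-04,  9.83226652e-01,  1.82386209e-01, -4.57689255e-05]), 'wrist_force': array([-0.03949647, -0.15510982, -0.2855023 ]), 'ft_torque': array([0.01603857, 0.0007756 , 0.02010359]), 'grip_force': 0.0, 'finger_gap': 0.0851616987139958}
```

View pics/s0b.png

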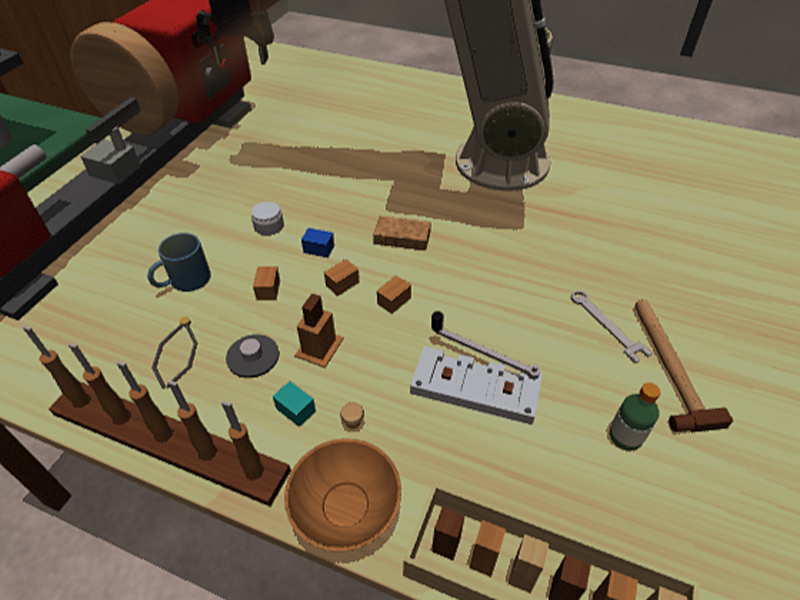

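View pics/d0b.png

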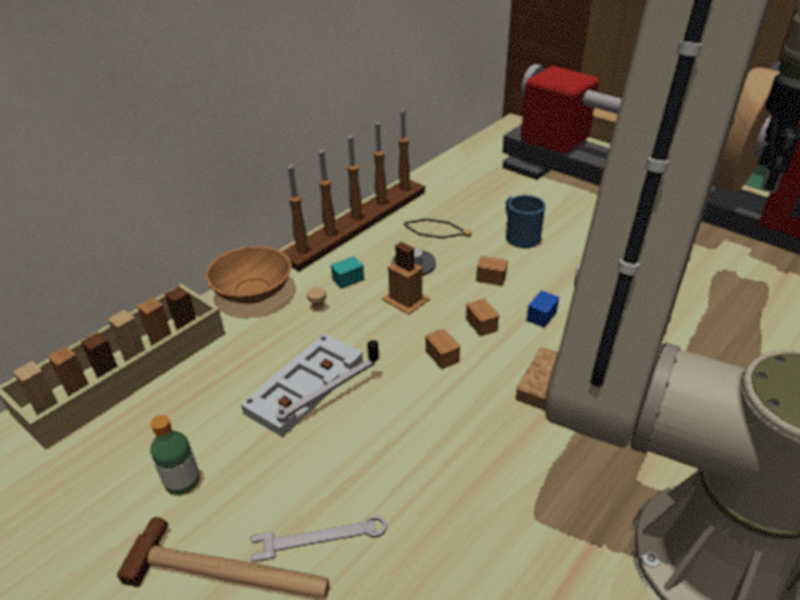

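The scene view (800 px scale) shows three wooden blanks at about (266,283), (341,276) and (394,293). The look-alikes are the blue block (318,242), the teal block (294,403) and the wood samples in the tray. The pick stands in its holder at (315,325). The jig is at (475,380), with the knob at (437,320) and the hinge at (535,373). Brown offcuts seem to lie in the left and right bays. Next I'll take close crops.

Run:
```python
from h import *
a=cv2.imread("pics/scene0.png")[150:310,160:400];cv2.imwrite("pics/s1.png",cv2.resize(a,None,fx=3.333,fy=3.333,interpolation=cv2.INTER_CUBIC))
a=cv2.imread("pics/side0.png")[160:310,165:365];cv2.imwrite("pics/d1.png",cv2.resize(a,None,fx=4,fy=4,interpolation=cv2.INTER_CUBIC))
```

```text
(no output)
```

View pics/s1.png

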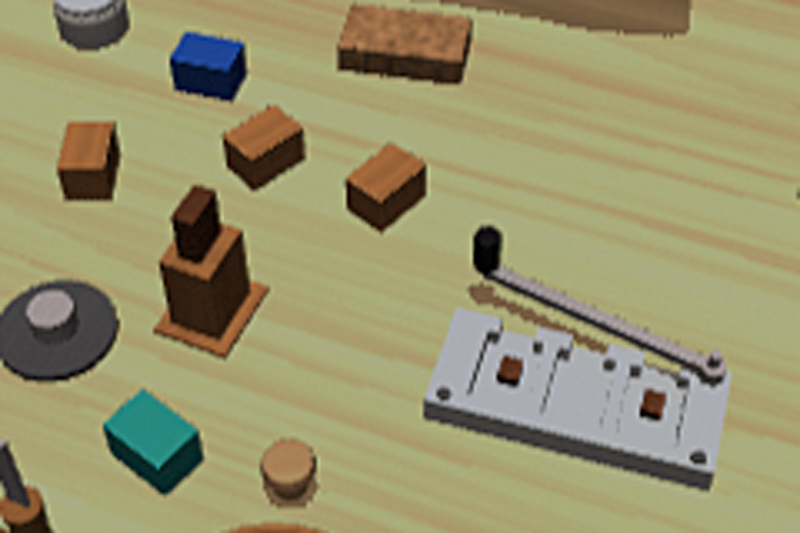

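View pics/d1.png

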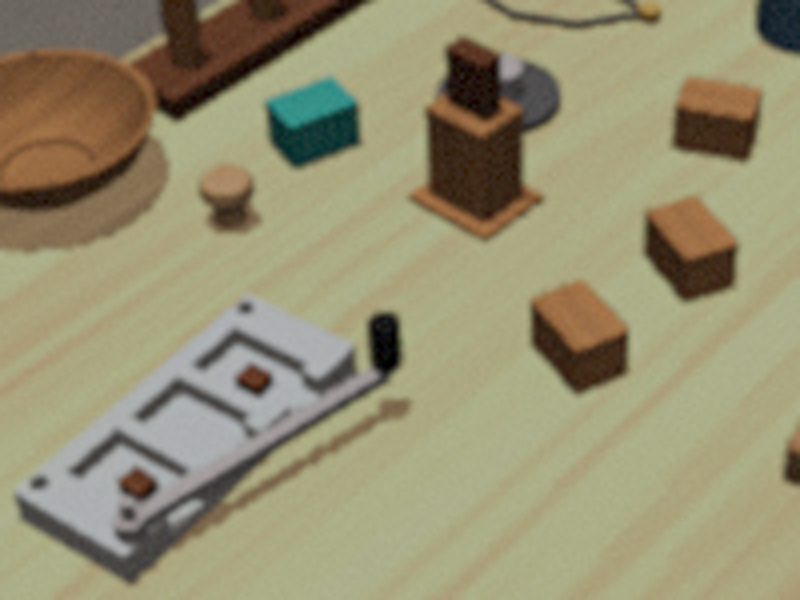

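Run:
```python
from h import *
S=cal("scene");D=cal("side")
s=lambda u,v,z: pix2w("scene",160+(u+.5)/3.333-.5,150+(v+.5)/3.333-.5,z,S)*1e3
d=lambda u,v,z: pix2w("side",165+(u+.5)/4-.5,160+(v+.5)/4-.5,z,D)*1e3
np.set_printoptions(precision=1,suppress=True)
def show(name,pts):
    for f,u,v,z in pts: print(name,f.__name__ if 0 else ("s" if f is s else "d"),f(u,v,z)[:2])
show("jig FR",[(s,457,309,.024),(d,354,346,.024)])
show("jig BR",[(s,425,403,.024),(d,250,296,.024)])
show("jig FL",[(s,730,371,.024)])
show("jig BL",[(s,711,473,.024),(d,16,491,.024)])
show("knobtop",[(s,488,232,.071),(d,384,320,.071)])
show("hingetop",[(s,713,358,.050),(d,126,512,.050)])
show("offR",[(s,511,364,.02),(d,254,377,.02)])
show("offL",[(s,654,397,.02),(d,138,482,.02)])
for n,P in {"hold":[(s,163,265,.076),(s,192,214,.076),(s,243,228,.076),(s,219,278,.076),(d,428,107,.076),(d,489,131,.076),(d,523,104,.076)],
"handle":[(s,174,221,.121),(s,195,186,.121),(s,219,195,.121),(s,199,229,.121),(d,448,50,.121),(d,462,40,.121),(d,499,57,.121),(d,487,70,.121)],
"b1":[(s,68,122,.038),(s,116,122,.038),(s,111,163,.038),(s,59,161,.038),(d,688,78,.038),(d,761,87,.038),(d,751,124,.038),(d,676,110,.038)],
"b2":[(s,272,106,.038),(s,304,132,.038),(s,256,161,.038),(s,225,142,.038),(d,693,198,.038),(d,737,239,.038),(d,687,262,.038),(d,646,213,.038)],
"b3":[(s,391,144,.038),(s,426,163,.038),(s,381,203,.038),(s,347,183,.038),(d,578,282,.038),(d,628,325,.038),(d,577,352,.038),(d,532,299,.038)]}.items():
    for f,u,v,z in P: print(n,"s" if f is s else "d",f(u,v,z)[:2])
```

```text
jig FR s [606.1  29.6]
jig FR d [603.7  29.1]
jig BR s [690.8  37.7]
jig BR d [684.3  36.7]
jig FL s [586.3 226.2]
jig BL s [671.6 232.9]
jig BL d [668.3 233.5]
knobtop s [566.9  37.5]
knobtop d [568.6  37.6]
hingetop s [599.7 213. ]
hingetop d [588.9 218.8]
offR s [635.   81.2]
offR d [634.3  83.2]
offL s [624.5 182.3]
offL d [624.2 183.8]
hold s [ 684.6 -162.7]
hold s [ 634.4 -166.4]
hold s [ 632.8 -125.9]
hold s [ 680.5 -120.7]
hold d [ 681.  -128.1]
hold d [ 633.6 -133. ]
hold d [ 635.3 -169.3]
handle s [ 678.3 -150.9]
handle s [ 644.2 -152.9]
handle s [ 645.6 -133.5]
handle s [ 678.4 -131.7]
handle d [ 669.2 -136.1]
handle d [ 669.6 -150.2]
handle d [ 639.2 -150.3]
handle d [ 635.9 -134.7]
b1 s [ 554.4 -327.7]
b1 s [ 539.9 -291.3]
b1 s [ 581.8 -271.6]
b1 s [ 595.2 -311. ]
b1 d [ 599.4 -305.7]
b1 d [ 554.2 -328.3]
b1 d [ 535.5 -288.4]
b1 d [ 583.8 -269.9]
b2 s [ 476.  -181.5]
b2 s [ 493.7 -144.3]
b2 s [ 537.3 -166. ]
b2 s [ 527.5 -198.4]
b2 d [ 519.5 -199. ]
b2 d [ 474.6 -182.8]
b2 d [ 485.8 -145.2]
b2 d [ 533.7 -167.9]
b3 s [480.3 -74. ]
b3 s [489.6 -40.4]
b3 s [542. -57.]
b3 s [532.4 -89.6]
b3 d [526.2 -88.3]
b3 d [479.4 -76.4]
b3 d [488.4 -38.9]
b3 d [538.  -58.5]
```

```bash
cat >> h.py <<'E'
import json
def pose():
    s=env.get_state(); q=s["orientation"]; X=R.from_quat([q[1],q[2],q[3],q[0]]).as_matrix()[:,0]
    return np.r_[np.array(s["tcp_pos"])*1e3,np.degrees(np.arctan2(X[1],X[0]))%360]
def plan(wps,step=40,rstep=7.1,grip=0,start=None):
    """waypoints (x,y,z mm,theta deg) -> calls of rows"""
    cur=np.array(start if start is not None else pose(),float); rows=[]
    for w in wps:
        w=np.array(w,float); n=int(max(1,np.ceil(np.linalg.norm(w[:3]-cur[:3])/step),np.ceil(abs(w[3]-cur[3])/rstep)))
        d=(w-cur)/n
        for i in range(n):
            tgt=w-d*(n-1-i); e=tgt-cur; c,s=np.cos(np.radians(cur[3])),np.sin(np.radians(cur[3]))
            x,y,z,r=np.round([e[0]*c+e[1]*s,e[0]*s-e[1]*c,-e[2],-e[3]],1)
            rows.append(dict(grip=grip,x=x,y=y,z=z,roll=r))
            cur=cur+[x*c+y*s,x*s-y*c,-z,-r]
    for i in range(0,len(rows),5): print(json.dumps(rows[i:i+5]))
E
python3 - <<'E'
from h import *
print(pose())
plan([(590,60,230,261)],step=41)
E
```

```text
[ 206.10450905 -536.33229334  230.50555869   21.01755912]
[{"grip": 0, "x": 16.8, "y": -12.3, "z": 0.0, "roll": -7.1}, {"grip": 0, "x": 18.3, "y": -10.2, "z": 0.0, "roll": -7.0}, {"grip": 0, "x": 19.3, "y": -7.8, "z": 0.0, "roll": -7.1}, {"grip": 0, "x": 20.1, "y": -5.4, "z": 0.1, "roll": -7.0}, {"grip": 0, "x": 20.7, "y": -2.9, "z": -0.0, "roll": -7.1}]
[{"grip": 0, "x": 20.8, "y": -0.4, "z": -0.0, "roll": -7.0}, {"grip": 0, "x": 20.8, "y": 2.3, "z": 0.0, "roll": -7.1}, {"grip": 0, "x": 20.3, "y": 4.7, "z": 0.0, "roll": -7.1}, {"grip": 0, "x": 19.6, "y": 7.2, "z": 0.0, "roll": -7.0}, {"grip": 0, "x": 18.5, "y": 9.6, "z": 0.0, "roll": -7.1}]
[{"grip": 0, "x": 17.2, "y": 11.8, "z": 0.1, "roll": -7.0}, {"grip": 0, "x": 15.7, "y": 13.8, "z": -0.0, "roll": -7.1}, {"grip": 0, "x": 13.8, "y": 15.6, "z": -0.0, "roll": -7.1}, {"grip": 0, "x": 11.8, "y": 17.2, "z": 0.0, "roll": -7.0}, {"grip": 0, "x": 9.6, "y": 18.5, "z": 0.0, "roll": -7.1}]
[{"grip": 0, "x": 7.2, "y": 19.6, "z": 0.0, "roll": -7.0}, {"grip": 0, "x": 4.8, "y": 20.3, "z": 0.1, "roll": -7.1}, {"grip": 0, "x": 2.3, "y": 20.7, "z"
[... 283 characters left out ...]
1, "y": 18.3, "z": 0.0, "roll": -7.0}, {"grip": 0, "x": -12.3, "y": 16.8, "z": 0.1, "roll": -7.1}, {"grip": 0, "x": -14.3, "y": 15.2, "z": -0.0, "roll": -7.1}]
[{"grip": 0, "x": -16.0, "y": 13.4, "z": -0.0, "roll": -7.0}, {"grip": 0, "x": -17.6, "y": 11.2, "z": 0.0, "roll": -7.1}, {"grip": 0, "x": -18.8, "y": 9.0, "z": 0.0, "roll": -7.0}, {"grip": 0, "x": -19.8, "y": 6.7, "z": 0.0, "roll": -7.1}, {"grip": 0, "x": -20.4, "y": 4.2, "z": 0.0, "roll": -7.0}]
[{"grip": 0, "x": -20.8, "y": 1.6, "z": 0.1, "roll": -7.1}, {"grip": 0, "x": -20.8, "y": -0.9, "z": -0.0, "roll": -7.1}, {"grip": 0, "x": -20.6, "y": -3.5, "z": -0.0, "roll": -7.0}, {"grip": 0, "x": -20.0, "y": -6.0, "z": 0.0, "roll": -7.1}]
```

Call:
servo_tool([
  {"grip": 0,"x": 17,"y": -12,"z": 0,"roll": -7},
  {"grip": 0,"x": 18,"y": -10,"z": 0,"roll": -7},
  {"grip": 0,"x": 19,"y": -8,"z": 0,"roll": -7},
  {"grip": 0,"x": 20,"y": -5,"z": 0,"roll": -7},
  {"grip": 0,"x": 21,"y": -3,"z": 0,"roll": -7},
])

```text
clock: 0.52
tcp_pos: [0.2632, -0.4488, 0.2308]
orientation: [-0.0, 0.882, 0.472, 0.0]
wrist_force: [0.6, -0.1, 0.9]
finger_gap: 0.0855
grip_force: 0.0
```

Call:
servo_tool([
  {"grip": 0,"x": 21,"y": 0,"z": 0,"roll": -7},
  {"grip": 0,"x": 21,"y": 2,"z": 0,"roll": -7},
  {"grip": 0,"x": 20,"y": 5,"z": 0,"roll": -7},
  {"grip": 0,"x": 20,"y": 7,"z": 0,"roll": -7},
  {"grip": 0,"x": 18,"y": 10,"z": 0,"roll": -7},
])

```text
clock: 0.93
tcp_pos: [0.3209, -0.3615, 0.2309]
orientation: [-0.0, 0.699, 0.715, 0.0]
wrist_force: [0.3, -0.1, -0.5]
finger_gap: 0.0856
grip_force: 0.0
```

Call:
servo_tool([
  {"grip": 0,"x": 17,"y": 12,"z": 0,"roll": -7},
  {"grip": 0,"x": 16,"y": 14,"z": 0,"roll": -7},
  {"grip": 0,"x": 14,"y": 16,"z": 0,"roll": -7},
  {"grip": 0,"x": 12,"y": 17,"z": 0,"roll": -7},
  {"grip": 0,"x": 10,"y": 18,"z": 0,"roll": -7},
])

```text
clock: 1.35
tcp_pos: [0.3783, -0.274, 0.231]
orientation: [-0.0, 0.451, 0.892, 0.0]
wrist_force: [0.7, 0.5, -0.1]
finger_gap: 0.0854
grip_force: 0.0
```

Call:
servo_tool([
  {"grip": 0,"x": 7,"y": 20,"z": 0,"roll": -7},
  {"grip": 0,"x": 5,"y": 20,"z": 0,"roll": -7},
  {"grip": 0,"x": 2,"y": 21,"z": 0,"roll": -7},
  {"grip": 0,"x": 0,"y": 21,"z": 0,"roll": -7},
  {"grip": 0,"x": -3,"y": 21,"z": 0,"roll": -7},
])

```text
clock: 1.77
tcp_pos: [0.4367, -0.1867, 0.231]
orientation: [-0.0, 0.162, 0.987, 0.0]
wrist_force: [-0.2, 0.0, -0.2]
finger_gap: 0.0854
grip_force: 0.0
```

Call:
servo_tool([
  {"grip": 0,"x": -5,"y": 20,"z": 0,"roll": -7},
  {"grip": 0,"x": -8,"y": 19,"z": 0,"roll": -7},
  {"grip": 0,"x": -10,"y": 18,"z": 0,"roll": -7},
  {"grip": 0,"x": -12,"y": 17,"z": 0,"roll": -7},
  {"grip": 0,"x": -14,"y": 15,"z": 0,"roll": -7},
])

```text
clock: 2.18
tcp_pos: [0.4941, -0.1011, 0.2309]
orientation: [-0.0, -0.142, 0.99, 0.0]
wrist_force: [-0.5, -0.2, 0.2]
finger_gap: 0.0854
grip_force: 0.0
```

Call:
servo_tool([
  {"grip": 0,"x": -16,"y": 13,"z": 0,"roll": -7},
  {"grip": 0,"x": -18,"y": 11,"z": 0,"roll": -7},
  {"grip": 0,"x": -19,"y": 9,"z": 0,"roll": -7},
  {"grip": 0,"x": -20,"y": 7,"z": 0,"roll": -7},
  {"grip": 0,"x": -20,"y": 4,"z": 0,"roll": -7},
])

```text
clock: 2.6
tcp_pos: [0.5535, -0.0153, 0.2308]
orientation: [-0.0, -0.433, 0.901, 0.0]
wrist_force: [0.7, 0.1, 0.6]
finger_gap: 0.0852
grip_force: 0.0
```

Call:
servo_tool([
  {"grip": 0,"x": -21,"y": 2,"z": 0,"roll": -7},
  {"grip": 0,"x": -21,"y": -1,"z": 0,"roll": -7},
  {"grip": 0,"x": -21,"y": -3,"z": 0,"roll": -7},
  {"grip": 0,"x": -20,"y": -6,"z": 0,"roll": -7},
  {"grip": 0,"x": 0,"y": 0,"z": 0,"roll": -2},
])

```text
clock: 3.02
tcp_pos: [0.6017, 0.0563, 0.2303]
orientation: [0.0, -0.653, 0.758, 0.0]
wrist_force: [0.4, -0.1, -0.4]
finger_gap: 0.0853
grip_force: 0.0
```

Call:
servo_tool([
  {"grip": 0},
  {"grip": 0},
  {"grip": 0},
])

```text
invalid input at $.increments[0]: expected keys grip, x, y, z, roll
```

Run:
```python
from h import *
print(pose()); im,C=snap("wrist","w1")
import pickle; pickle.dump(C,open("w1.pkl","wb"))
cv2.imwrite("pics/w1b.png",cv2.resize(im[:,:,::-1],(800,600),interpolation=cv2.INTER_CUBIC))
```

```text
[601.74606552  56.26177316 230.25300861 261.49754505]
```

View pics/w1b.png

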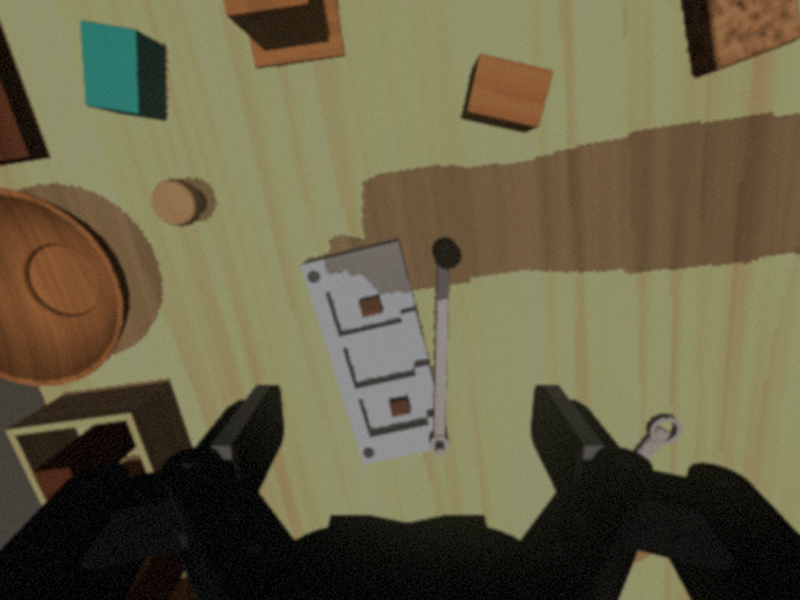

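The wrist view shows the jig corners at FR (400,239), BR (303,263) and BL (366,462). The knob top is at (446,250) and the hinge at (439,441). The offcuts are at (371,306) and (400,406), and blank3 is at (510,92).

Run:
```python
from h import *
import pickle; C=pickle.load(open("w1.pkl","rb"))
np.set_printoptions(precision=1,suppress=True)
w=lambda u,v,z: (pix2w("wrist",(u+.5)*.7-.5,(v+.5)*.7-.5,z,C)*1e3)[:2]
for n,a in dict(FR=(400,239,.024),BR=(303,263,.024),BL=(366,462,.024),hole1=(314,276,.024),hole2=(368,452,.024),knob=(446,248,.071),hinge=(439,438,.05),offR=(371,306,.02),offL=(400,406,.02),b3a=(482,56,.038),b3b=(553,71,.038),b3c=(537,129,.038),b3d=(469,117,.038)).items(): print(n,w(*a))
```

```text
FR [604.   26.1]
BR [687.   33.9]
BL [669.1 233.1]
hole1 [680.2  46. ]
hole2 [665.2 222.3]
knob [570.8  31.4]
hinge [595.6 199.6]
offR [637.8  80.1]
offL [627.7 180.1]
b3a [527.4 -92.9]
b3b [478.7 -76.2]
b3c [492.1 -40. ]
b3d [540.5 -55.3]
```

Call:
servo_tool([
  {"grip": 0,"x": 13,"y": 15,"z": 20,"roll": 0},
  {"grip": 0,"x": 12,"y": 14,"z": 36,"roll": 0},
  {"grip": 0,"x": 0,"y": 0,"z": 40,"roll": 0},
  {"grip": 0,"x": 0,"y": 0,"z": 40,"roll": 0},
  {"grip": 0,"x": 0,"y": 0,"z": 35,"roll": 0},
])

```text
clock: 3.48
tcp_pos: [0.5664, 0.0328, 0.0582]
orientation: [-0.0, -0.649, 0.761, 0.0]
wrist_force: [-0.3, -1.0, 0.5]
finger_gap: 0.0856
grip_force: 0.0
```

Call:
servo_tool([
  {"grip": 0,"x": 0,"y": 0,"z": 15,"roll": 0},
  {"grip": 0.4,"x": 0,"y": 0,"z": 0,"roll": 0},
  {"grip": 0.6,"x": 0,"y": 0,"z": 0,"roll": 0},
  {"grip": 0.8,"x": 0,"y": 0,"z": 0,"roll": 0},
  {"grip": 0.9,"x": 0,"y": 0,"z": 0,"roll": 0},
], grip_force=20)

```text
clock: 3.9
tcp_pos: [0.5696, 0.033, 0.0473]
orientation: [0.001, -0.649, 0.76, -0.001]
wrist_force: [0.1, 0.0, 0.5]
finger_gap: 0.0387
grip_force: 0.0
```

Call:
servo_tool([
  {"grip": 0.9,"x": 0,"y": 0,"z": 0,"roll": 0},
  {"grip": 0.9,"x": 0,"y": 0,"z": 0,"roll": 0},
  {"grip": 0.9,"x": 0,"y": 0,"z": 0,"roll": 0},
  {"grip": 0.9,"x": 0,"y": 0,"z": 0,"roll": 0},
])

```text
clock: 4.23
tcp_pos: [0.5693, 0.0331, 0.047]
orientation: [0.001, -0.65, 0.76, -0.001]
wrist_force: [0.3, -1.0, 6.7]
finger_gap: 0.0194
grip_force: 22.1
```

Run:
```python
from h import *
p=pose(); print(p)
H=np.array([594.9,213.0]); v=p[:2]-H; r=np.hypot(*v); a=np.degrees(np.arctan2(v[1],v[0])); print(r,a)
w=[]
for k in range(1,15):
    b=a-6*k; 
    if b< -182.6: break
    w.append((H[0]+178*np.cos(np.radians(b)),H[1]+178*np.sin(np.radians(b)),p[2],p[3]-6*k))
plan(w,grip=.9); print(w[-1],b)
```

```text
[569.26743016  33.11839565  47.03668756 261.01307159]
181.69870726184377 -98.10987338940477
[{"grip": 0.9, "x": -4.4, "y": 18.7, "z": -0.0, "roll": 6.0}, {"grip": 0.9, "x": -0.7, "y": 18.6, "z": -0.0, "roll": 6.0}, {"grip": 0.9, "x": -0.7, "y": 18.6, "z": -0.0, "roll": 6.0}, {"grip": 0.9, "x": -0.7, "y": 18.6, "z": -0.0, "roll": 6.0}, {"grip": 0.9, "x": -0.6, "y": 18.6, "z": -0.0, "roll": 6.0}]
[{"grip": 0.9, "x": -0.7, "y": 18.7, "z": -0.0, "roll": 6.0}, {"grip": 0.9, "x": -0.7, "y": 18.6, "z": -0.0, "roll": 6.0}, {"grip": 0.9, "x": -0.7, "y": 18.6, "z": -0.0, "roll": 6.0}, {"grip": 0.9, "x": -0.7, "y": 18.6, "z": -0.0, "roll": 6.0}, {"grip": 0.9, "x": -0.7, "y": 18.6, "z": -0.0, "roll": 6.0}]
[{"grip": 0.9, "x": -0.7, "y": 18.7, "z": -0.0, "roll": 6.0}, {"grip": 0.9, "x": -0.7, "y": 18.6, "z": -0.0, "roll": 6.0}, {"grip": 0.9, "x": -0.7, "y": 18.6, "z": -0.0, "roll": 6.0}, {"grip": 0.9, "x": -0.7, "y": 18.6, "z": -0.0, "roll": 6.0}]
(np.float64(417.0206725400776), np.float64(219.55323297355577), np.float64(47.03668755767758), np.float64(177.0130715902347)) -182.10987338940475
```

Call:
servo_tool([
  {"grip": 0.9,"x": -2,"y": 18.6,"z": 0,"roll": 6},
  {"grip": 0.9,"x": -2,"y": 18.6,"z": 0,"roll": 6},
  {"grip": 0.9,"x": -1.5,"y": 18.6,"z": 0,"roll": 6},
  {"grip": 0.9,"x": -1,"y": 18.6,"z": 0,"roll": 6},
  {"grip": 0.9,"x": -0.7,"y": 18.6,"z": 0,"roll": 6},
])

```text
clock: 4.65
tcp_pos: [0.4833, 0.0704, 0.0469]
orientation: [-0.001, -0.427, 0.904, -0.003]
wrist_force: [-4.7, -8.1, 12.7]
finger_gap: 0.019
grip_force: 22.8
```

Call:
servo_tool([
  {"grip": 0.9,"x": -0.7,"y": 18.6,"z": 0,"roll": 6},
  {"grip": 0.9,"x": -0.7,"y": 18.6,"z": 0,"roll": 6},
  {"grip": 0.9,"x": -0.7,"y": 18.6,"z": 0,"roll": 6},
  {"grip": 0.9,"x": -0.7,"y": 18.6,"z": 0,"roll": 6},
  {"grip": 0.9,"x": -0.7,"y": 18.6,"z": 0,"roll": 6},
])

```text
clock: 5.07
tcp_pos: [0.4269, 0.1459, 0.0469]
orientation: [-0.001, -0.179, 0.984, -0.001]
wrist_force: [-6.8, -4.3, 16.3]
finger_gap: 0.0193
grip_force: 23.0
```

Call:
servo_tool([
  {"grip": 0.9,"x": -0.7,"y": 18.6,"z": 0,"roll": 6},
  {"grip": 0.9,"x": -0.7,"y": 18.6,"z": 0,"roll": 6},
  {"grip": 0.9,"x": -0.7,"y": 15,"z": 0,"roll": 5},
])

```text
clock: 5.32
tcp_pos: [0.4146, 0.1978, 0.0468]
orientation: [-0.001, -0.033, 0.999, -0.0]
wrist_force: [-9.6, -2.7, 19.3]
finger_gap: 0.0192
grip_force: 23.2
```

Call:
servo_tool([
  {"grip": 0.9,"x": 0,"y": 0,"z": 0,"roll": 0},
  {"grip": 0.9,"x": 0,"y": 0,"z": 0,"roll": 0},
])

```text
clock: 5.48
tcp_pos: [0.4147, 0.1983, 0.0468]
orientation: [-0.001, -0.036, 0.999, 0.0]
wrist_force: [-11.1, -0.2, 20.2]
finger_gap: 0.0193
grip_force: 23.3
```

Call:
servo_tool([
  {"grip": 0.9,"x": -0.5,"y": 9,"z": 0,"roll": 3},
  {"grip": 0.9,"x": -0.2,"y": 6,"z": 0,"roll": 2},
  {"grip": 0.9,"x": 0,"y": 3,"z": 0,"roll": 1},
  {"grip": 0.9,"x": 0,"y": 0,"z": 0,"roll": 0},
])

```text
clock: 5.82
tcp_pos: [0.4142, 0.2164, 0.0468]
orientation: [-0.002, 0.017, 1.0, 0.001]
wrist_force: [-12.2, 1.1, 20.1]
finger_gap: 0.0192
grip_force: 23.4
```

Call:
servo_tool([
  {"grip": 0.9,"x": 0,"y": 1.5,"z": 0,"roll": 0.5},
  {"grip": 0.9,"x": 0,"y": 1,"z": 0,"roll": 0},
  {"grip": 0.9,"x": 0,"y": 0,"z": 0,"roll": 0},
])

```text
clock: 6.07
tcp_pos: [0.4142, 0.2185, 0.0468]
orientation: [-0.002, 0.021, 1.0, 0.001]
wrist_force: [-12.6, 0.8, 20.7]
finger_gap: 0.0191
grip_force: 23.4
```

Call:
servo_tool([
  {"grip": 0.9,"x": 0,"y": 1.5,"z": 0,"roll": 0.5},
  {"grip": 0.9,"x": 0,"y": 1.5,"z": 0,"roll": 0.5},
  {"grip": 0.9,"x": 0,"y": 0,"z": 0,"roll": 0},
])

```text
clock: 6.32
tcp_pos: [0.4144, 0.2207, 0.0467]
orientation: [-0.002, 0.03, 1.0, -0.0]
wrist_force: [-12.5, -1.9, 19.4]
finger_gap: 0.0194
grip_force: 23.5
```

Call:
servo_tool([
  {"grip": 0.9,"x": 0,"y": 1.5,"z": 0,"roll": 0},
  {"grip": 0.9,"x": 0,"y": 0,"z": 0,"roll": 0},
])

```text
clock: 6.48
tcp_pos: [0.4143, 0.2208, 0.0467]
orientation: [-0.002, 0.03, 1.0, -0.002]
wrist_force: [-11.6, -7.4, 22.5]
finger_gap: 0.0188
grip_force: 23.7
```

Call:
servo_tool([
  {"grip": 0.5,"x": 0,"y": 0,"z": 0,"roll": 0},
  {"grip": 0,"x": 0,"y": 0,"z": 0,"roll": 0},
  {"grip": 0,"x": 0,"y": 0,"z": 0,"roll": 0},
  {"grip": 0,"x": 0,"y": 0,"z": -20,"roll": 0},
  {"grip": 0,"x": 0,"y": 0,"z": -40,"roll": 0},
])

```text
clock: 6.9
tcp_pos: [0.4141, 0.2212, 0.1019]
orientation: [-0.004, 0.03, 1.0, -0.002]
wrist_force: [0.2, 0.1, -0.5]
finger_gap: 0.078
grip_force: 0.0
```

Call:
servo_tool([
  {"grip": 0,"x": 0,"y": 0,"z": -40,"roll": 0},
  {"grip": 0,"x": 0,"y": 0,"z": -40,"roll": 0},
  {"grip": 0,"x": -18,"y": -34,"z": -14,"roll": 0},
  {"grip": 0,"x": -18.6,"y": -34.2,"z": 0,"roll": 0},
  {"grip": 0,"x": -18.6,"y": -34.2,"z": 0,"roll": 0},
])

```text
clock: 7.32
tcp_pos: [0.4681, 0.1164, 0.2013]
orientation: [0.002, 0.029, 1.0, 0.0]
wrist_force: [0.1, -0.2, -0.9]
finger_gap: 0.0859
grip_force: 0.0
```

Call:
servo_tool([
  {"grip": 0,"x": -18.6,"y": -34.2,"z": 0,"roll": 0},
  {"grip": 0,"x": -18.6,"y": -34.2,"z": 0,"roll": 0},
  {"grip": 0,"x": -18.6,"y": -34.2,"z": 0,"roll": 0},
  {"grip": 0,"x": -18.6,"y": -34.2,"z": 0,"roll": 0},
  {"grip": 0,"x": -18.6,"y": -34.2,"z": 0,"roll": 0},
])

```text
clock: 7.73
tcp_pos: [0.5495, -0.0615, 0.1992]
orientation: [0.0, 0.031, 1.0, 0.0]
wrist_force: [1.3, 1.3, 0.2]
finger_gap: 0.0849
grip_force: 0.0
```

Call:
servo_tool([
  {"grip": 0,"x": -18.6,"y": -34.2,"z": 0,"roll": 0},
  {"grip": 0,"x": -18.6,"y": -34.2,"z": 0,"roll": 0},
  {"grip": 0,"x": -18.6,"y": -34.2,"z": 0,"roll": 0},
  {"grip": 0,"x": 0,"y": 0,"z": 0,"roll": 0},
  {"grip": 0,"x": 0,"y": 0,"z": 0,"roll": 0},
])

```text
clock: 8.15
tcp_pos: [0.5987, -0.1676, 0.198]
orientation: [-0.0, 0.032, 0.999, 0.0]
wrist_force: [0.1, 0.0, 0.9]
finger_gap: 0.0858
grip_force: 0.0
```

Run:
```python
from h import *
print(pose()); im,C=snap("wrist","w2")
import pickle; pickle.dump(C,open("w2.pkl","wb"))
p=proj("wrist",(.658,-.143,.1),C); print(p)
cv2.imwrite("pics/w2b.png",cv2.resize(im[:,:,::-1],(800,600),interpolation=cv2.INTER_CUBIC))
```

```text
[ 598.73277783 -167.6149279   197.97097792  176.31979533]
[316.04199029 278.21892604]
```

View pics/w2b.png

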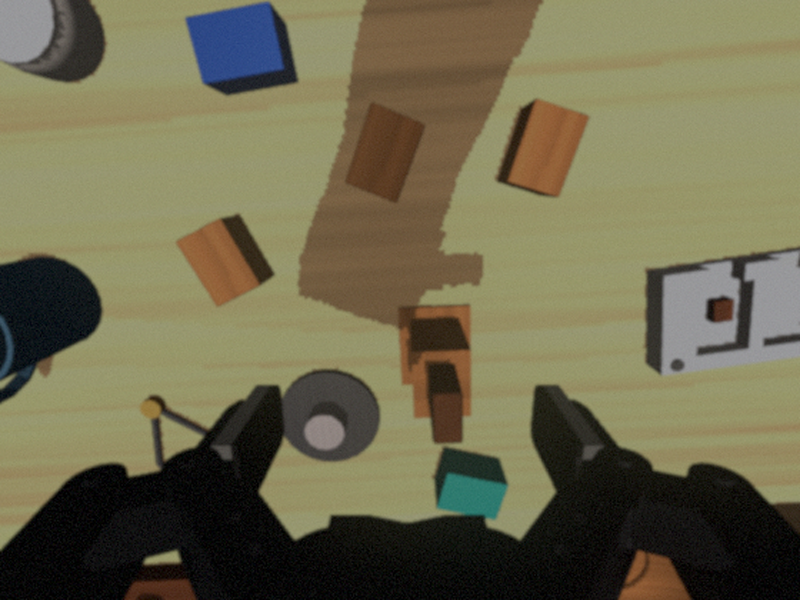

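Run:
```python
from h import *
import pickle; C=pickle.load(open("w2.pkl","rb"))
np.set_printoptions(precision=1,suppress=True)
w=lambda u,v,z: (pix2w("wrist",(u+.5)*.7-.5,(v+.5)*.7-.5,z,C)*1e3)[:2]
P=[(431,391,.121),(459,391,.121),(462,442,.121),(433,442,.121),(411,349,.076),(470,349,.076),(471,415,.076),(415,416,.076),(400,307,.004),(469,305,.004)]
for a in P: print(w(*a))
for n,Q in dict(b1=[(178,243),(219,217),(260,284),(218,306)],b2=[(373,102),(425,126),(397,202),(346,180)],b3=[(538,99),(589,117),(558,196),(507,181)]).items():
    q=np.array([w(u,v,.038) for u,v in Q]); print(n,q.mean(0),q.tolist())
    for i,j in((0,3),(1,2)): d=q[j]-q[i]; print(np.hypot(*d),np.degrees(np.arctan2(d[1],d[0])))
```

```text
[ 641.5 -156.5]
[ 642.5 -140.4]
[ 676.6 -139.6]
[ 675.4 -156.9]
[ 632.9 -167.1]
[ 635.4 -127.5]
[ 685.7 -127.8]
[ 683.9 -167.4]
[ 624. -175.]
[ 625.9 -117.9]
b1 [ 572.9 -302.2] [[556.5338883682825, -328.629713768822], [540.4200045926268, -295.96723189895414], [589.9869836731144, -275.1830436492769], [604.6609923987061, -309.17284681893693]]
51.91134571421492 22.012540954653485
53.74818970312877 22.749045344035906
b2 [ 506.2 -176.5] [[474.2434204476787, -181.8836387034171], [490.7914546631585, -148.83712813547638], [538.1845882258502, -170.73120008170696], [521.4125833099614, -204.52622160824538]]
52.32223700999959 -25.642372855928787
52.20593352558556 -24.79538707217825
b3 [510.4 -67.4] [[479.2774821595289, -74.70674191284895], [492.1791730933786, -40.962821846228046], [541.250474301915, -59.31944693721415], [529.0676965423587, -94.57559169541584]]
53.608176987940546 -21.75453511127822
52.3923495085869 -20.5098514138232
```

Call:
servo_tool([
  {"grip": 0,"x": -30,"y": 13,"z": 0,"roll": -4.7},
  {"grip": 0,"x": -28.8,"y": 12,"z": 0,"roll": 0},
  {"grip": 0,"x": 0,"y": 0,"z": 35,"roll": 0},
  {"grip": 0,"x": 0,"y": 0,"z": 40,"roll": 0},
  {"grip": 0,"x": 0,"y": 0,"z": 30,"roll": 0},
])

```text
clock: 8.62
tcp_pos: [0.6573, -0.1391, 0.0925]
orientation: [-0.0, -0.012, 1.0, 0.0]
wrist_force: [-1.0, -0.3, -0.8]
finger_gap: 0.0852
grip_force: 0.0
```

Call:
servo_tool([
  {"grip": 0,"x": 0,"y": 0,"z": 7,"roll": 0},
  {"grip": 0.4,"x": 0,"y": 0,"z": 0,"roll": 0},
  {"grip": 0.6,"x": 0,"y": 0,"z": 0,"roll": 0},
  {"grip": 0.7,"x": 0,"y": 0,"z": 0,"roll": 0},
  {"grip": 0.8,"x": 0,"y": 0,"z": 0,"roll": 0},
], grip_force=40)

```text
clock: 9.03
tcp_pos: [0.6592, -0.142, 0.0904]
orientation: [0.002, -0.011, 1.0, -0.001]
wrist_force: [-1.0, 0.1, -0.0]
finger_gap: 0.0386
grip_force: 0.0
```

Call:
servo_tool([
  {"grip": 1,"x": 0,"y": 0,"z": 0,"roll": 0},
  {"grip": 1,"x": 0,"y": 0,"z": 0,"roll": 0},
  {"grip": 1,"x": 0,"y": 0,"z": 0,"roll": 0},
  {"grip": 1,"x": 0,"y": 0,"z": 0,"roll": 0},
], grip_force=80)

```text
clock: 9.37
tcp_pos: [0.6588, -0.1429, 0.0896]
orientation: [0.002, -0.01, 1.0, -0.001]
wrist_force: [-0.3, -3.4, 5.9]
finger_gap: 0.017
grip_force: 77.8
```

```bash
python3 -c "
from h import *
print(pose(),env.get_state()['wrist_force'],env.get_state()['ft_torque'])"
```

```text
[ 658.8064775  -142.86612911   89.58243538  181.17485943] [-0.34226582 -3.36088552  5.9358482 ] [-0.40557678  0.12216847  0.07888046]
```

Call:
servo_tool([
  {"grip": 1,"x": 0,"y": 0,"z": -10,"roll": 0},
  {"grip": 1,"x": 0,"y": 0,"z": -20,"roll": 0},
  {"grip": 1,"x": 0,"y": 0,"z": -25,"roll": 0},
  {"grip": 1,"x": 0,"y": 0,"z": -25,"roll": 0},
  {"grip": 1,"x": 0,"y": 0,"z": -20,"roll": 0},
])

```text
clock: 9.78
tcp_pos: [0.6578, -0.1416, 0.1895]
orientation: [0.001, -0.01, 1.0, 0.0]
wrist_force: [0.3, -0.2, -0.7]
finger_gap: 0.0166
grip_force: 79.3
```

Call:
servo_tool([
  {"grip": 1,"x": 0,"y": 0,"z": -10,"roll": 0},
  {"grip": 1,"x": 0,"y": 0,"z": 0,"roll": 0},
  {"grip": 1,"x": 0,"y": 0,"z": 0,"roll": 0},
])

```text
clock: 10.03
tcp_pos: [0.6576, -0.1415, 0.1972]
orientation: [0.0, -0.011, 1.0, 0.0]
wrist_force: [-0.4, -0.8, -1.2]
finger_gap: 0.0168
grip_force: 79.3
```

Run:
```python
from h import *
import pickle
np.set_printoptions(precision=1,suppress=True)
print(pose()); s=env.get_state(); print(s["wrist_force"])
out=[]
for n in("scene","side"):
    im,C=snap(n,n+"2"); p=pose()
    u,v=proj(n,np.array([p[0],p[1],p[2]-45])/1e3,C).astype(int); 
    c=im[v-50:v+50,u-50:u+50,::-1]; print(n,u-50,v-50,c.shape); out.append(cv2.resize(c,(400,400),interpolation=cv2.INTER_CUBIC))
cv2.imwrite("pics/toe.png",np.hstack(out))
```

```text
[ 657.6 -141.5  197.2  181.2]
[-0.4 -0.8 -1.2]
scene 168 151 (100, 100, 3)
side 231 113 (100, 100, 3)
```

View pics/toe.png

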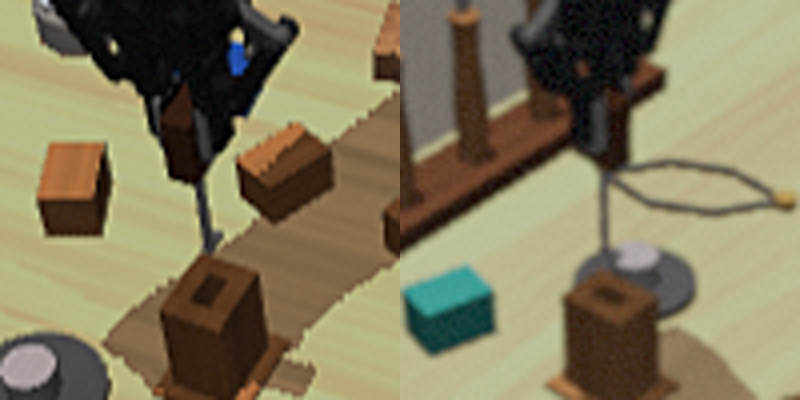

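Run:
```python
from h import *
np.set_printoptions(precision=1,suppress=True)
p=pose(); c=p[:3]+[0,0,-83.6]
for n,(u0,v0),off in(("scene",(168,151),0),("side",(231,113),400)):
    for nm,d in dict(axis=(0,0,2.5),minusx=(-12,0,2.5),plusx=(12,0,2.5),top=(0,0,60)).items():
        q=proj(n,(c+d)/1e3); print(n,nm,(q-[u0,v0])*4+[off,0])
a=cv2.imread("pics/scene2.png")[190:224,203:237]; b=cv2.imread("pics/side2.png")[150:184,266:300]
cv2.imwrite("pics/toe2.png",np.hstack([cv2.resize(x,(400,400),interpolation=cv2.INTER_CUBIC) for x in(a,b)]))
```

```text
scene axis [209.8 246. ]
scene minusx [219.4 231.7]
scene plusx [200.  260.5]
scene top [198.  176.1]
side axis [603.  248.8]
side minusx [617.6 255.6]
side plusx [588.6 242. ]
side top [601.2 170.7]
```

View pics/toe2.png

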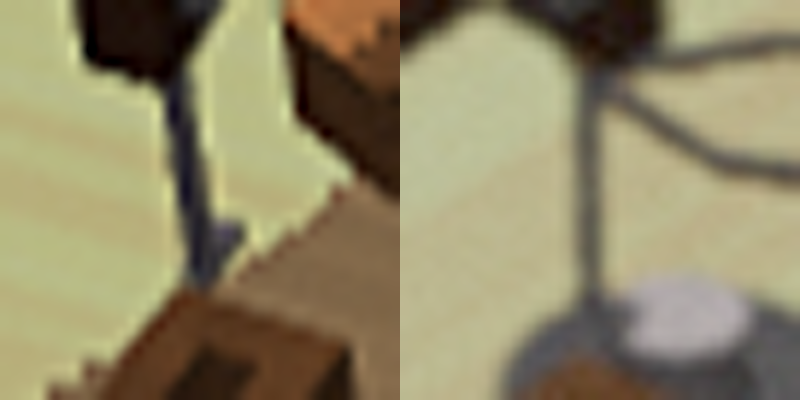

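The toe points toward the robot (-x), which is what the job needs. Next is bay1.

Run:
```python
from h import *
plan([(641.3,183.1,160,185.2),(641.3,183.1,118,185.2)],grip=1)
```

```text
[{"grip": 1, "x": 0.9, "y": 36.1, "z": 3.9, "roll": -0.4}, {"grip": 1, "x": 0.7, "y": 36.0, "z": 4.0, "roll": -0.5}, {"grip": 1, "x": 0.4, "y": 36.1, "z": 3.9, "roll": -0.4}, {"grip": 1, "x": 0.1, "y": 36.1, "z": 3.9, "roll": -0.5}, {"grip": 1, "x": -0.2, "y": 36.1, "z": 4.0, "roll": -0.4}]
[{"grip": 1, "x": -0.4, "y": 36.0, "z": 3.9, "roll": -0.5}, {"grip": 1, "x": -0.8, "y": 36.1, "z": 4.0, "roll": -0.4}, {"grip": 1, "x": -1.0, "y": 36.1, "z": 3.9, "roll": -0.4}, {"grip": 1, "x": -1.2, "y": 36.0, "z": 3.9, "roll": -0.5}, {"grip": 1, "x": -0.0, "y": 0.0, "z": 21.0, "roll": 0.0}]
[{"grip": 1, "x": -0.0, "y": 0.0, "z": 21.0, "roll": 0.0}]
```

Call:
servo_tool([
  {"grip": 1,"x": 1,"y": 36,"z": 4,"roll": -0.5},
  {"grip": 1,"x": 0.5,"y": 36,"z": 4,"roll": -0.5},
  {"grip": 1,"x": 0.5,"y": 36,"z": 4,"roll": -0.5},
  {"grip": 1,"x": 0,"y": 36,"z": 4,"roll": -0.5},
  {"grip": 1,"x": 0,"y": 36,"z": 4,"roll": -0.5},
])

```text
clock: 10.55
tcp_pos: [0.6472, 0.0397, 0.175]
orientation: [-0.002, -0.032, 0.999, 0.0]
wrist_force: [0.2, 0.4, -0.6]
finger_gap: 0.0167
grip_force: 79.3
```

Call:
servo_tool([
  {"grip": 1,"x": -0.5,"y": 36,"z": 4,"roll": -0.5},
  {"grip": 1,"x": -1,"y": 36,"z": 4,"roll": -0.5},
  {"grip": 1,"x": -1,"y": 36,"z": 4,"roll": -0.5},
  {"grip": 1,"x": -1,"y": 37,"z": 5,"roll": 0},
  {"grip": 1,"x": 0,"y": 0,"z": 21,"roll": 0},
])

```text
clock: 10.97
tcp_pos: [0.6405, 0.1901, 0.1402]
orientation: [0.001, -0.049, 0.999, 0.002]
wrist_force: [0.1, -0.7, -0.1]
finger_gap: 0.0169
grip_force: 79.5
```

Call:
servo_tool([
  {"grip": 1,"x": 0,"y": 0,"z": 21,"roll": 0},
  {"grip": 1,"x": 0,"y": 0,"z": 0,"roll": 0},
  {"grip": 1,"x": 0,"y": 0,"z": 0,"roll": 0},
])

```text
clock: 11.22
tcp_pos: [0.6385, 0.1829, 0.1154]
orientation: [-0.003, -0.046, 0.999, -0.0]
wrist_force: [-0.1, 0.6, -0.3]
finger_gap: 0.0169
grip_force: 79.2
```

Run:
```python
from h import *
np.set_printoptions(precision=1,suppress=True)
p=pose();print(p,env.get_state()["wrist_force"])
c=p[:3]+[0,0,-83.6]; out=[]; th=np.radians(p[3]-180); ex=np.array([np.cos(th),np.sin(th),0])
for n in("scene","side"):
    im,C=snap(n,n+"3"); u,v=proj(n,c/1e3,C).astype(int)
    print(n,"tip pred",(proj(n,(c-9*ex)/1e3,C)-[u-25,v-22])*8+([400,0] if n=="side" else [0,0]), u,v)
    for k,q in dict(b1=(632.3,182.3,10)).items(): print(k,(proj(n,np.array(q)/1e3,C)-[u-25,v-22])*8+([400,0] if n=="side" else [0,0]))
    out.append(cv2.resize(im[v-22:v+22,u-25:u+25,::-1],(400,352),interpolation=cv2.INTER_CUBIC))
cv2.imwrite("pics/b1.png",np.hstack(out))
```

```text
[638.5 182.9 115.4 185.2] [-0.1  0.6 -0.3]
scene tip pred [207. 156.] 355 270
b1 [195.5 206.7]
side tip pred [627.3 191.3] 194 273
b1 [630.4 240.9]
```

View pics/b1.png

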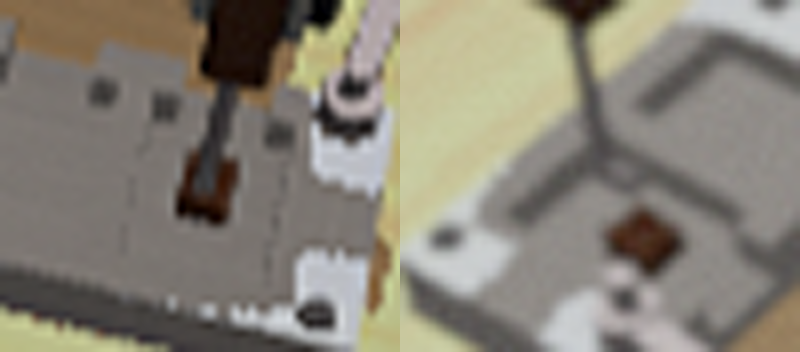

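Call:
servo_tool([
  {"grip": 1,"x": -2.8,"y": 0,"z": 0,"roll": 0},
  {"grip": 1,"x": 0,"y": 0,"z": 6,"roll": 0},
  {"grip": 1,"x": 0,"y": 0,"z": 2,"roll": 0},
  {"grip": 1,"x": 0,"y": 0,"z": 1,"roll": 0},
  {"grip": 1,"x": 0,"y": 0,"z": 0,"roll": 0},
])

```text
clock: 11.73
tcp_pos: [0.6434, 0.183, 0.109]
orientation: [-0.0, -0.045, 0.999, -0.0]
wrist_force: [-0.5, -0.3, -0.6]
finger_gap: 0.017
grip_force: 79.3
```

Call:
servo_tool([
  {"grip": 1,"x": 0,"y": 0,"z": 1,"roll": 0},
  {"grip": 1,"x": 0,"y": 0,"z": 1,"roll": 0},
  {"grip": 1,"x": 0,"y": 0,"z": 1,"roll": 0},
  {"grip": 1,"x": 0,"y": 0,"z": 0,"roll": 0},
])

```text
clock: 12.07
tcp_pos: [0.6434, 0.1833, 0.1061]
orientation: [-0.0, -0.046, 0.999, -0.0]
wrist_force: [-1.1, 0.6, -1.0]
finger_gap: 0.0172
grip_force: 79.3
```

Call:
servo_tool([
  {"grip": 1,"x": 0,"y": 0,"z": 0.7,"roll": 0},
  {"grip": 1,"x": 0,"y": 0,"z": 0.5,"roll": 0},
  {"grip": 1,"x": 0,"y": 0,"z": 0,"roll": 0},
])

```text
clock: 12.32
tcp_pos: [0.6435, 0.1833, 0.1049]
orientation: [-0.0, -0.046, 0.999, -0.0]
wrist_force: [0.3, -1.3, 0.4]
finger_gap: 0.0166
grip_force: 79.3
```

Call:
servo_tool([
  {"grip": 1,"x": 2,"y": 0,"z": 0,"roll": 0},
  {"grip": 1,"x": 0,"y": 0,"z": 0.7,"roll": 0},
  {"grip": 1,"x": 0,"y": 0,"z": 0.7,"roll": 0},
  {"grip": 1,"x": 0,"y": 0,"z": 0,"roll": 0},
])

```text
clock: 12.65
tcp_pos: [0.6415, 0.1831, 0.1036]
orientation: [0.0, -0.046, 0.999, -0.0]
wrist_force: [-0.3, -0.2, -1.5]
finger_gap: 0.0167
grip_force: 79.4
```

Call:
servo_tool([
  {"grip": 1,"x": 0,"y": 0,"z": 0.7,"roll": 0},
  {"grip": 1,"x": 0,"y": 0,"z": 0,"roll": 0},
  {"grip": 1,"x": 0,"y": 0,"z": 0,"roll": 0},
])

```text
clock: 12.9
tcp_pos: [0.6418, 0.1831, 0.1035]
orientation: [0.0, -0.045, 0.999, -0.0]
wrist_force: [-0.7, -0.2, 2.3]
finger_gap: 0.0171
grip_force: 79.9
```

Call:
servo_tool([
  {"grip": 1,"x": 0,"y": 0,"z": -8,"roll": 0},
  {"grip": 1,"x": 0,"y": 0,"z": -3,"roll": 0},
  {"grip": 1,"x": -11.5,"y": 0,"z": 0,"roll": 0},
  {"grip": 1,"x": 0,"y": 0,"z": 0,"roll": 0},
  {"grip": 1,"x": 0,"y": 0,"z": 8,"roll": 0},
])

```text
clock: 13.32
tcp_pos: [0.6545, 0.1843, 0.1076]
orientation: [0.002, -0.045, 0.999, 0.0]
wrist_force: [0.3, -0.3, -0.9]
finger_gap: 0.0169
grip_force: 79.5
```

Call:
servo_tool([
  {"grip": 1,"x": 0,"y": 0,"z": 4,"roll": 0},
  {"grip": 1,"x": 0,"y": 0,"z": 4,"roll": 0},
  {"grip": 1,"x": 0,"y": 0,"z": 2,"roll": 0},
  {"grip": 1,"x": 0,"y": 0,"z": 0,"roll": 0},
])

```text
clock: 13.65
tcp_pos: [0.652, 0.184, 0.0947]
orientation: [-0.001, -0.046, 0.999, -0.0]
wrist_force: [0.1, -0.4, -0.9]
finger_gap: 0.0168
grip_force: 79.5
```

Call:
servo_tool([
  {"grip": 1,"x": 3,"y": 0,"z": 0,"roll": 0},
  {"grip": 1,"x": 5,"y": 0,"z": 0,"roll": 0},
  {"grip": 1,"x": 5,"y": 0,"z": 0,"roll": 0},
  {"grip": 1,"x": 5,"y": 0,"z": 0,"roll": 0},
  {"grip": 1,"x": 5,"y": 0,"z": 0,"roll": 0},
])

```text
clock: 14.07
tcp_pos: [0.6295, 0.182, 0.0963]
orientation: [0.0, -0.046, 0.999, -0.0]
wrist_force: [0.3, 0.5, -0.8]
finger_gap: 0.0167
grip_force: 79.5
```

Call:
servo_tool([
  {"grip": 1,"x": 5,"y": 0,"z": 0,"roll": 0},
  {"grip": 1,"x": 5,"y": 0,"z": 0,"roll": 0},
  {"grip": 1,"x": 5,"y": 0,"z": 0,"roll": 0},
  {"grip": 1,"x": 5,"y": 0,"z": 0,"roll": 0},
  {"grip": 1,"x": 5,"y": 0,"z": 0,"roll": 0},
])

```text
clock: 14.48
tcp_pos: [0.6047, 0.1797, 0.096]
orientation: [-0.0, -0.046, 0.999, -0.0]
wrist_force: [-0.3, 0.6, -0.3]
finger_gap: 0.0171
grip_force: 79.5
```

Call:
servo_tool([
  {"grip": 1,"x": 5,"y": 0,"z": 0,"roll": 0},
  {"grip": 1,"x": 4,"y": 0,"z": 0,"roll": 0},
  {"grip": 1,"x": 0,"y": 0,"z": 0,"roll": 0},
  {"grip": 1,"x": 0,"y": 0,"z": 0,"roll": 0},
])

```text
clock: 14.82
tcp_pos: [0.5961, 0.179, 0.0961]
orientation: [0.0, -0.046, 0.999, -0.0]
wrist_force: [0.4, -0.0, -0.3]
finger_gap: 0.0172
grip_force: 79.5
```

Run:
```python
from h import *
np.set_printoptions(precision=1,suppress=True)
p=pose();print(p,env.get_state()["wrist_force"]); out=[]
for n in("scene","side"):
    im,C=snap(n,n+"4"); u,v=proj(n,(.61,.182,.01),C).astype(int); print(u,v)
    out.append(cv2.resize(im[v-33:v+33,u-33:u+33,::-1],(400,400),interpolation=cv2.INTER_CUBIC))
cv2.imwrite("pics/b1o.png",np.hstack(out))
```

```text
[596.1 179.   96.1 185.2] [ 0.4 -0.  -0.3]
356 266
204 285
```

View pics/b1o.png

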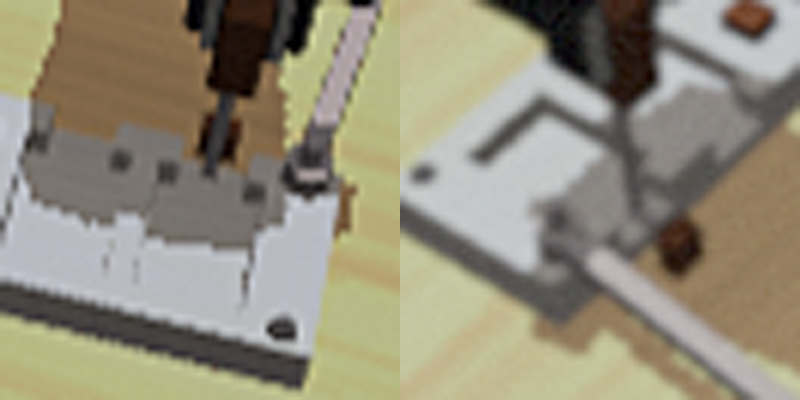

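Call:
servo_tool([
  {"grip": 1,"x": 0,"y": 0,"z": -6,"roll": 0},
  {"grip": 1,"x": -15,"y": 0,"z": 0,"roll": 0},
  {"grip": 1,"x": -15,"y": 0,"z": 0,"roll": 0},
  {"grip": 1,"x": -15.3,"y": 0,"z": 0,"roll": 0},
  {"grip": 1,"x": 0,"y": 0,"z": 4,"roll": 0},
])

```text
clock: 15.33
tcp_pos: [0.6451, 0.1832, 0.0992]
orientation: [0.002, -0.045, 0.999, 0.0]
wrist_force: [0.4, 0.1, -0.2]
finger_gap: 0.0165
grip_force: 79.5
```

Call:
servo_tool([
  {"grip": 1,"x": 0,"y": 0,"z": 2,"roll": 0},
  {"grip": 1,"x": 0,"y": 0,"z": 1,"roll": 0},
  {"grip": 1,"x": 0,"y": 0,"z": 0.7,"roll": 0},
  {"grip": 1,"x": 0,"y": 0,"z": 0,"roll": 0},
])

```text
clock: 15.67
tcp_pos: [0.6404, 0.183, 0.094]
orientation: [-0.001, -0.046, 0.999, -0.0]
wrist_force: [0.4, -0.1, -0.5]
finger_gap: 0.017
grip_force: 79.5
```

Call:
servo_tool([
  {"grip": 1,"x": 0,"y": 0,"z": 0.7,"roll": 0},
  {"grip": 1,"x": 0,"y": 0,"z": 0,"roll": 0},
  {"grip": 1,"x": 0,"y": 0,"z": 0,"roll": 0},
])

```text
clock: 15.92
tcp_pos: [0.6412, 0.1831, 0.0938]
orientation: [0.0, -0.046, 0.999, -0.0]
wrist_force: [1.0, 0.7, -0.6]
finger_gap: 0.0166
grip_force: 79.5
```

Call:
servo_tool([
  {"grip": 1,"x": 0,"y": 0,"z": 0.5,"roll": 0},
  {"grip": 1,"x": 0,"y": 0,"z": 0,"roll": 0},
  {"grip": 1,"x": 0,"y": 0,"z": 0,"roll": 0},
])

```text
clock: 16.17
tcp_pos: [0.6415, 0.1831, 0.0936]
orientation: [0.0, -0.045, 0.999, -0.0]
wrist_force: [-1.6, -0.7, 2.6]
finger_gap: 0.0169
grip_force: 79.8
```

Call:
servo_tool([
  {"grip": 1,"x": 0,"y": 0,"z": 0.4,"roll": 0},
  {"grip": 1,"x": 0,"y": 0,"z": 0,"roll": 0},
  {"grip": 1,"x": 0,"y": 0,"z": 0,"roll": 0},
])

```text
clock: 16.42
tcp_pos: [0.6416, 0.1831, 0.0935]
orientation: [0.0, -0.045, 0.999, 0.0]
wrist_force: [-1.9, -0.4, 4.4]
finger_gap: 0.0169
grip_force: 80.1
```

Call:
servo_tool([
  {"grip": 1,"x": 0,"y": 0,"z": -11,"roll": 0},
  {"grip": 1,"x": 0,"y": 0,"z": -11,"roll": 0},
  {"grip": 1,"x": 0,"y": -26,"z": 0,"roll": 0},
  {"grip": 1,"x": 0,"y": -26,"z": 0,"roll": 0},
  {"grip": 1,"x": 0,"y": 0,"z": 0,"roll": 0},
])

```text
clock: 16.83
tcp_pos: [0.6474, 0.1275, 0.116]
orientation: [0.001, -0.044, 0.999, -0.001]
wrist_force: [0.2, 0.0, -0.2]
finger_gap: 0.0169
grip_force: 79.4
```

Call:
servo_tool([
  {"grip": 1,"x": 0,"y": 0,"z": 8,"roll": 0},
  {"grip": 1,"x": 0,"y": 0,"z": 2,"roll": 0},
  {"grip": 1,"x": 0,"y": 0,"z": 2,"roll": 0},
  {"grip": 1,"x": 0,"y": 0,"z": 1,"roll": 0},
  {"grip": 1,"x": 0,"y": 0,"z": 0,"roll": 0},
])

```text
clock: 17.25
tcp_pos: [0.6456, 0.1321, 0.1011]
orientation: [-0.0, -0.046, 0.999, -0.0]
wrist_force: [-0.4, 0.5, -0.5]
finger_gap: 0.017
grip_force: 79.4
```

Call:
servo_tool([
  {"grip": 1,"x": 0,"y": 0,"z": 2,"roll": 0},
  {"grip": 1,"x": 0,"y": 0,"z": 2,"roll": 0},
  {"grip": 1,"x": 0,"y": 0,"z": 2,"roll": 0},
  {"grip": 1,"x": 0,"y": 0,"z": 0,"roll": 0},
])

```text
clock: 17.58
tcp_pos: [0.6458, 0.1314, 0.0951]
orientation: [-0.0, -0.046, 0.999, -0.0]
wrist_force: [0.5, 0.3, -0.5]
finger_gap: 0.0168
grip_force: 79.4
```

Call:
servo_tool([
  {"grip": 1,"x": 0,"y": 0,"z": 0.8,"roll": 0},
  {"grip": 1,"x": 0,"y": 0,"z": 0.7,"roll": 0},
  {"grip": 1,"x": 0,"y": 0,"z": 0,"roll": 0},
])

```text
clock: 17.83
tcp_pos: [0.6461, 0.1312, 0.0941]
orientation: [-0.0, -0.045, 0.999, -0.0]
wrist_force: [0.6, 0.1, -0.4]
finger_gap: 0.0166
grip_force: 79.4
```

Call:
servo_tool([
  {"grip": 1,"x": 0,"y": 0,"z": 0.7,"roll": 0},
  {"grip": 1,"x": 0,"y": 0,"z": 0,"roll": 0},
  {"grip": 1,"x": 0,"y": 0,"z": 0,"roll": 0},
])

```text
clock: 18.08
tcp_pos: [0.6462, 0.1313, 0.0936]
orientation: [0.0, -0.045, 0.999, -0.0]
wrist_force: [-0.4, 0.2, -0.2]
finger_gap: 0.0167
grip_force: 79.5
```

Call:
servo_tool([
  {"grip": 1,"x": 0,"y": 0,"z": 0.6,"roll": 0},
  {"grip": 1,"x": 0,"y": 0,"z": 0,"roll": 0},
  {"grip": 1,"x": 0,"y": 0,"z": 0.3,"roll": 0},
  {"grip": 1,"x": 0,"y": 0,"z": 0,"roll": 0},
  {"grip": 1,"x": 0,"y": 0,"z": 0,"roll": 0},
])

```text
clock: 18.5
tcp_pos: [0.6464, 0.1313, 0.0935]
orientation: [0.001, -0.046, 0.999, -0.0]
wrist_force: [-0.6, -0.8, 5.1]
finger_gap: 0.0167
grip_force: 80.1
```

Bay2's bare floor is felt. Bay3 is next, where the offcut top should come at z≈103.5.

Call:
servo_tool([
  {"grip": 1,"x": 0,"y": 0,"z": -12,"roll": 0},
  {"grip": 1,"x": 0,"y": 0,"z": -11,"roll": 0},
  {"grip": 1,"x": 0,"y": -26,"z": 0,"roll": 0},
  {"grip": 1,"x": 0,"y": -26,"z": 0,"roll": 0},
  {"grip": 1,"x": 0,"y": 0,"z": 0,"roll": 0},
])

```text
clock: 18.92
tcp_pos: [0.6519, 0.0757, 0.1162]
orientation: [0.001, -0.044, 0.999, -0.001]
wrist_force: [-0.2, 0.1, -2.1]
finger_gap: 0.0173
grip_force: 79.4
```

Call:
servo_tool([
  {"grip": 1,"x": 0,"y": 0,"z": 8,"roll": 0},
  {"grip": 1,"x": 0,"y": 0,"z": 2,"roll": 0},
  {"grip": 1,"x": 0,"y": 0,"z": 1,"roll": 0},
  {"grip": 1,"x": 0,"y": 0,"z": 0,"roll": 0},
])

```text
clock: 19.25
tcp_pos: [0.6503, 0.0803, 0.1039]
orientation: [-0.001, -0.046, 0.999, 0.0]
wrist_force: [0.7, 0.2, -0.7]
finger_gap: 0.0172
grip_force: 79.5
```

Call:
servo_tool([
  {"grip": 1,"x": 0,"y": 0,"z": 0.7,"roll": 0},
  {"grip": 1,"x": 0,"y": 0,"z": 0.6,"roll": 0},
  {"grip": 1,"x": 0,"y": 0,"z": 0.4,"roll": 0},
  {"grip": 1,"x": 0,"y": 0,"z": 0,"roll": 0},
])

```text
clock: 19.58
tcp_pos: [0.651, 0.0801, 0.1035]
orientation: [0.0, -0.046, 0.999, 0.0]
wrist_force: [-0.6, 2.1, 2.8]
finger_gap: 0.0167
grip_force: 79.9
```

Call:
servo_tool([
  {"grip": 1,"x": 0,"y": 0,"z": -8,"roll": 0},
  {"grip": 1,"x": 0,"y": 0,"z": -3,"roll": 0},
  {"grip": 1,"x": -11.5,"y": 0,"z": 0,"roll": 0},
  {"grip": 1,"x": 0,"y": 0,"z": 0,"roll": 0},
  {"grip": 1,"x": 0,"y": 0,"z": 8,"roll": 0},
])

```text
clock: 20.0
tcp_pos: [0.6638, 0.0804, 0.1075]
orientation: [0.002, -0.045, 0.999, -0.0]
wrist_force: [0.3, -0.1, 0.4]
finger_gap: 0.0171
grip_force: 79.2
```

Call:
servo_tool([
  {"grip": 1,"x": 0,"y": 0,"z": 5,"roll": 0},
  {"grip": 1,"x": 0,"y": 0,"z": 4,"roll": 0},
  {"grip": 1,"x": 0,"y": 0,"z": 3,"roll": 0},
  {"grip": 1,"x": 0,"y": 0,"z": 0,"roll": 0},
])

```text
clock: 20.33
tcp_pos: [0.6615, 0.0805, 0.0936]
orientation: [-0.001, -0.046, 0.999, -0.0]
wrist_force: [-0.5, -0.3, 0.6]
finger_gap: 0.0167
grip_force: 79.4
```

Call:
servo_tool([
  {"grip": 1,"x": 3,"y": 0,"z": -1.5,"roll": 0},
  {"grip": 1,"x": 5,"y": 0,"z": 0,"roll": 0},
  {"grip": 1,"x": 5,"y": 0,"z": 0,"roll": 0},
  {"grip": 1,"x": 5,"y": 0,"z": 0,"roll": 0},
  {"grip": 1,"x": 5,"y": 0,"z": 0,"roll": 0},
])

```text
clock: 20.75
tcp_pos: [0.639, 0.0781, 0.0954]
orientation: [0.0, -0.045, 0.999, -0.0]
wrist_force: [3.1, -2.9, -1.4]
finger_gap: 0.0171
grip_force: 79.1
```

Call:
servo_tool([
  {"grip": 1,"x": 5,"y": 0,"z": 0,"roll": 0},
  {"grip": 1,"x": 5,"y": 0,"z": 0,"roll": 0},
  {"grip": 1,"x": 5,"y": 0,"z": 0,"roll": 0},
  {"grip": 1,"x": 5,"y": 0,"z": 0,"roll": 0},
  {"grip": 1,"x": 5,"y": 0,"z": 0,"roll": 0},
])

```text
clock: 21.17
tcp_pos: [0.6153, 0.0718, 0.0958]
orientation: [0.001, -0.044, 0.999, -0.005]
wrist_force: [6.2, -12.6, -2.9]
finger_gap: 0.0173
grip_force: 79.4
```

Call:
servo_tool([
  {"grip": 1,"x": 5,"y": 0,"z": 0,"roll": 0},
  {"grip": 1,"x": 4,"y": 0,"z": 0,"roll": 0},
  {"grip": 1,"x": 0,"y": 0,"z": 0,"roll": 0},
  {"grip": 1,"x": 0,"y": 0,"z": 0,"roll": 0},
])

```text
clock: 21.5
tcp_pos: [0.6063, 0.0707, 0.0961]
orientation: [0.001, -0.044, 0.999, -0.005]
wrist_force: [2.4, -12.3, -1.0]
finger_gap: 0.0168
grip_force: 79.7
```

Call:
servo_tool([
  {"grip": 1,"x": 0,"y": 0,"z": -6,"roll": 0},
  {"grip": 1,"x": -15,"y": 0,"z": 0,"roll": 0},
  {"grip": 1,"x": -15,"y": 0,"z": 0,"roll": 0},
  {"grip": 1,"x": -15.3,"y": 0,"z": 0,"roll": 0},
  {"grip": 1,"x": 0,"y": -0.5,"z": 3,"roll": 0},
])

```text
clock: 21.92
tcp_pos: [0.6533, 0.0788, 0.099]
orientation: [0.002, -0.045, 0.999, 0.0]
wrist_force: [0.9, 0.1, -0.2]
finger_gap: 0.0169
grip_force: 79.5
```

Call:
servo_tool([
  {"grip": 1,"x": 0,"y": 0,"z": 1,"roll": 0},
  {"grip": 1,"x": 0,"y": 0,"z": 1,"roll": 0},
  {"grip": 1,"x": 0,"y": 0,"z": 0.5,"roll": 0},
  {"grip": 1,"x": 0,"y": 0,"z": 0,"roll": 0},
])

```text
clock: 22.25
tcp_pos: [0.6496, 0.0791, 0.0956]
orientation: [-0.001, -0.046, 0.999, -0.0]
wrist_force: [-0.5, -0.2, -0.9]
finger_gap: 0.0168
grip_force: 79.5
```

The pull met 12 N sideways, so I'll check where the offcut went before feeling the floor.

Run:
```python
from h import *
out=[]
for n in("scene","side"):
    im,C=snap(n,n+"5"); u,v=proj(n,(.62,.079,.01),C).astype(int); print(u,v)
    out.append(cv2.resize(im[v-33:v+33,u-33:u+33,::-1],(400,400),interpolation=cv2.INTER_CUBIC))
cv2.imwrite("pics/b3o.png",np.hstack(out))
```

```text
313 256
234 258
```

View pics/b3o.png

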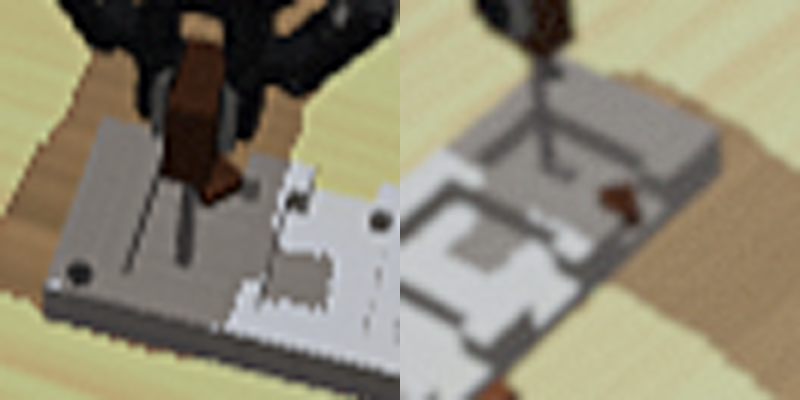

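```bash
cat > seg.py <<'E'
from h import *
np.set_printoptions(precision=1,suppress=True)
J=np.array([637,130.5]); a=np.radians(5.2); E=np.array([[np.cos(a),np.sin(a)],[-np.sin(a),np.cos(a)]])
def offc(n,tag,b=np.array([0,-52.])):
    """brown pixels near bay b, hull in that bay's frame (mm)"""
    im,C=snap(n,tag); hsv=cv2.cvtColor(im,cv2.COLOR_RGB2HSV)
    u,v=proj(n,np.r_[(J+E.T@(b+[-35,0]))/1e3,.015],C).astype(int); r=24
    m=((hsv[...,0]<12)&(hsv[...,1]>110)&(hsv[...,2]>40)).astype(np.uint8); w=np.zeros_like(m); w[v-r:v+r,u-r:u+r]=1; m&=w
    k,l,st,ce=cv2.connectedComponentsWithStats(m)
    for i in range(1,k):
        if st[i,4]<12: continue
        P=np.argwhere(l==i)[:,::-1]; h=cv2.convexHull(P.astype(np.int32))[:,0]
        q=np.array([E@(pix2w(n,x,y,.020,C)[:2]*1e3-J)-b for x,y in h]); print(n,"area",st[i,4],"mid",E@(pix2w(n,*ce[i],.015,C)[:2]*1e3-J)-b); print(q.T)
E
python3 - <<'E'
from seg import *
offc("side","side6"); offc("scene","scene6")
print(pose())
im=cv2.imread("pics/side6.png");cv2.imwrite("pics/zz.png",im)
E
```

```text
side area 13 mid [-28.4  -0.6]
[[-41.3 -29.4 -27.2 -27.  -30.9]
 [  6.7   6.8   4.2   0.3  -2.4]]
scene area 82 mid [-77.5 -15.6]
[[-75.7 -59.7 -56.2 -57.9 -63.9 -83.8 -90.8 -93.7 -88.1]
 [ -6.1  -4.8 -16.5 -22.  -23.5 -23.4 -22.6 -13.   -9.1]]
scene area 21 mid [-31.4   5.1]
[[-30.1 -26.5 -18.1 -23.8 -36.7]
 [ 12.2  10.6   2.8   1.4   3.2]]
[650.5  79.1  96.1 185.2]
```

Run:
```python
from h import *
a=cv2.imread("pics/side6.png")[244:278,214:264]; b=cv2.imread("pics/scene6.png")[236:270,292:342]
f=lambda x:cv2.convertScaleAbs(cv2.resize(x,(400,272),interpolation=cv2.INTER_CUBIC),alpha=1.5)
cv2.imwrite("pics/z1.png",np.hstack([f(a),f(b)]))
from seg import *
for n,o,off in(("side",(214,244),0),("scene",(292,236),400)):
    for q in((-28.5,13),(-28.5,-13),(-42,13),(-42,-13)):
        for z in(.024,.010): print(n,q,z,(proj(n,np.r_[(J+E.T@(np.array(q)+[0,-52]))/1e3,z])-o+.5)*8+[off,0])
```

```text
side (-28.5, 13) 0.024 [154.9 117.4]
side (-28.5, 13) 0.01 [159.  151.6]
side (-28.5, -13) 0.024 [211.3  66.2]
side (-28.5, -13) 0.01 [215.  100.3]
side (-42, 13) 0.024 [190.9 135.7]
side (-42, 13) 0.01 [194.8 170. ]
side (-42, -13) 0.024 [247.1  84. ]
side (-42, -13) 0.01 [250.5 118.1]
scene (-28.5, 13) 0.024 [622.4 128.8]
scene (-28.5, 13) 0.01 [619.3 156.6]
scene (-28.5, -13) 0.024 [537.6 108.7]
scene (-28.5, -13) 0.01 [535.5 136.5]
scene (-42, 13) 0.024 [632.6  94. ]
scene (-42, 13) 0.01 [629.5 121.9]
scene (-42, -13) 0.024 [548.5  74.2]
scene (-42, -13) 0.01 [546.3 102.2]
```

View pics/z1.png

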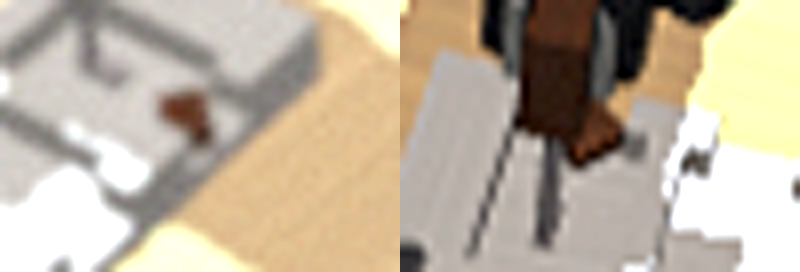

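Run:
```python
from seg import *
for n,o,off,pts in(("side",(214,244),0,[(160,100),(172,94),(203,90),(211,110),(184,124),(210,138,),(180,108)]),("scene",(292,236),400,[(573,165),(622,150),(605,105),(597,135),(578,150)])):
    C=cal(n)
    for u,v in pts:
        print(n,u,v,*[E@(pix2w(n,(u-off)/8-.5+o[0],v/8-.5+o[1],z,C)[:2]*1e3-J)-[0,-52] for z in(.02,.01)])
```

```text
side 160 100 [-22.2   3.6] [-14.8  -3.9]
side 172 94 [-23.5  -0.4] [-16.2  -7.9]
side 203 90 [-30.   -6.8] [-22.8 -14.4]
side 211 110 [-37.2  -1.6] [-30.1  -9.1]
side 184 124 [-34.4   7.4] [-27.2  -0. ]
side 210 138 [-44.4   7.6] [-37.3   0.2]
side 180 108 [-29.2   2.9] [-22.   -4.6]
scene 573 165 [-14.3   1.6] [-21.5   0.4]
scene 622 150 [-23.8  14.3] [-31.1  13.2]
scene 605 105 [-38.6   5.6] [-46.1   4.4]
scene 597 135 [-27.    5.8] [-34.4   4.7]
scene 578 150 [-20.1   1.7] [-27.3   0.5]
```

Call:
servo_tool([
  {"grip": 1,"x": 4,"y": 4,"z": 0,"roll": 0},
  {"grip": 1,"x": 4,"y": 0,"z": 0.5,"roll": 0},
  {"grip": 1,"x": 4,"y": 0,"z": 0,"roll": 0},
  {"grip": 1,"x": 4,"y": 0,"z": 0,"roll": 0},
  {"grip": 1,"x": 3,"y": 0,"z": 0,"roll": 0},
])

```text
clock: 22.87
tcp_pos: [0.6307, 0.0813, 0.0954]
orientation: [-0.0, -0.046, 0.999, -0.0]
wrist_force: [-0.1, 0.7, -0.8]
finger_gap: 0.0169
grip_force: 79.5
```

Call:
servo_tool([
  {"grip": 1,"x": 3,"y": 0,"z": 0,"roll": 0},
  {"grip": 1,"x": 3,"y": 0,"z": 0,"roll": 0},
  {"grip": 1,"x": 3,"y": 0,"z": 0,"roll": 0},
])

```text
clock: 23.12
tcp_pos: [0.6222, 0.0803, 0.0954]
orientation: [0.0, -0.045, 0.999, -0.0]
wrist_force: [0.5, -0.0, -1.2]
finger_gap: 0.0168
grip_force: 79.5
```

Call:
servo_tool([
  {"grip": 1,"x": 3,"y": 0,"z": 0,"roll": 0},
  {"grip": 1,"x": 3,"y": 0,"z": 0,"roll": 0},
  {"grip": 1,"x": 3,"y": 0,"z": 0,"roll": 0},
  {"grip": 1,"x": 0,"y": 0,"z": 0,"roll": 0},
])

```text
clock: 23.45
tcp_pos: [0.6127, 0.0796, 0.0953]
orientation: [-0.0, -0.045, 0.999, -0.0]
wrist_force: [0.2, 0.8, -0.4]
finger_gap: 0.0172
grip_force: 79.5
```

Call:
servo_tool([
  {"grip": 1,"x": 3,"y": 0,"z": 0,"roll": 0},
  {"grip": 1,"x": 3,"y": 0,"z": 0,"roll": 0},
  {"grip": 1,"x": 2,"y": 0,"z": 0,"roll": 0},
  {"grip": 1,"x": 0,"y": 0,"z": 0,"roll": 0},
])

```text
clock: 23.78
tcp_pos: [0.6049, 0.0788, 0.0953]
orientation: [-0.0, -0.045, 0.999, -0.0]
wrist_force: [0.3, -0.4, -0.7]
finger_gap: 0.0168
grip_force: 79.5
```

Run:
```python
from seg import *
print(pose()); offc("side","side7"); 
a=cv2.imread("pics/side7.png")[240:290,210:270]; b=cv2.imread("pics/scene6.png")
cv2.imwrite("pics/z2.png",cv2.convertScaleAbs(cv2.resize(a,(720,600),interpolation=cv2.INTER_CUBIC),alpha=1.5))
```

```text
[604.9  78.8  95.3 185.2]
side area 13 mid [-54.1  -3.4]
[[-62.8 -62.9 -61.  -57.  -50.9 -52.8 -56.8]
 [  0.1   4.    5.3   4.   -3.7  -5.   -3.8]]
```

View pics/z2.png

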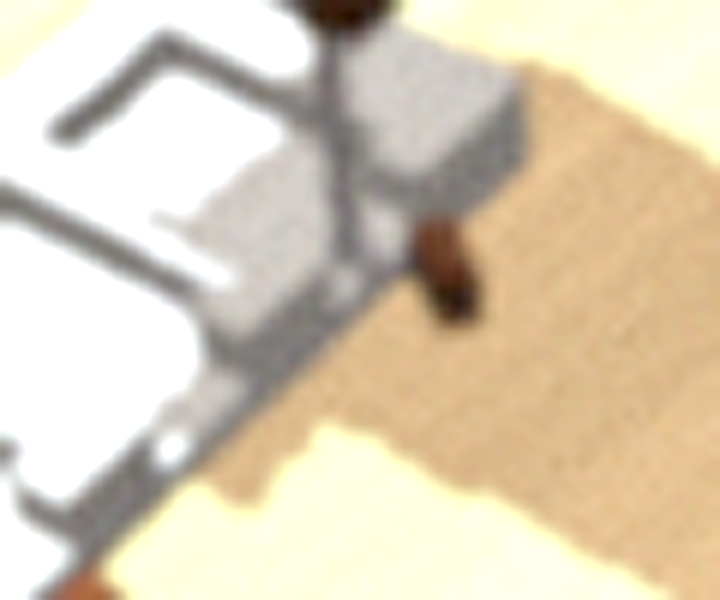

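Offcut 3 is on the bench in front of the slot. Now I'll feel bay3's floor.

Call:
servo_tool([
  {"grip": 1,"x": 0,"y": 0,"z": -6,"roll": 0},
  {"grip": 1,"x": -15,"y": -1.5,"z": 0,"roll": 0},
  {"grip": 1,"x": -15,"y": -2,"z": 0,"roll": 0},
  {"grip": 1,"x": -15.7,"y": 0,"z": 0,"roll": 0},
  {"grip": 1,"x": 0,"y": 0,"z": 4,"roll": 0},
])

```text
clock: 24.25
tcp_pos: [0.655, 0.0794, 0.0987]
orientation: [0.003, -0.045, 0.999, -0.0]
wrist_force: [0.5, 0.6, -0.2]
finger_gap: 0.0169
grip_force: 79.5
```

Call:
servo_tool([
  {"grip": 1,"x": 0,"y": 0,"z": 1.5,"roll": 0},
  {"grip": 1,"x": 0,"y": 0,"z": 1,"roll": 0},
  {"grip": 1,"x": 0,"y": 0,"z": 0.6,"roll": 0},
  {"grip": 1,"x": 0,"y": 0,"z": 0,"roll": 0},
])

```text
clock: 24.58
tcp_pos: [0.6504, 0.0796, 0.0941]
orientation: [-0.001, -0.046, 0.999, -0.0]
wrist_force: [0.1, 0.0, -1.5]
finger_gap: 0.017
grip_force: 79.5
```

Call:
servo_tool([
  {"grip": 1,"x": 0,"y": 0,"z": 0.6,"roll": 0},
  {"grip": 1,"x": 0,"y": 0,"z": 0,"roll": 0},
  {"grip": 1,"x": 0,"y": 0,"z": 0,"roll": 0},
])

```text
clock: 24.83
tcp_pos: [0.6512, 0.0796, 0.0939]
orientation: [0.0, -0.046, 0.999, -0.0]
wrist_force: [1.2, -0.1, -0.4]
finger_gap: 0.017
grip_force: 79.5
```

Call:
servo_tool([
  {"grip": 1,"x": 0,"y": 0,"z": 0.6,"roll": 0},
  {"grip": 1,"x": 0,"y": 0,"z": 0,"roll": 0},
  {"grip": 1,"x": 0,"y": 0,"z": 0.3,"roll": 0},
  {"grip": 1,"x": 0,"y": 0,"z": 0,"roll": 0},
  {"grip": 1,"x": 0,"y": 0,"z": 0,"roll": 0},
])

```text
clock: 25.25
tcp_pos: [0.6515, 0.0795, 0.0935]
orientation: [0.0, -0.046, 0.999, -0.0]
wrist_force: [-1.8, -0.6, 5.7]
finger_gap: 0.0172
grip_force: 80.3
```

Run:
```python
from h import *
p=pose();print(p)
s=p.copy(); s[2]+=90
plan([(658.5,-142.3,s[2],181.2)],grip=1,start=s)
```

```text
[651.52775297  79.54342289  93.48546295 185.21884657]
[{"grip": 1, "x": 2.2, "y": -36.9, "z": -0.0, "roll": 0.7}, {"grip": 1, "x": 1.8, "y": -37.0, "z": -0.0, "roll": 0.6}, {"grip": 1, "x": 1.3, "y": -36.9, "z": -0.0, "roll": 0.7}, {"grip": 1, "x": 0.9, "y": -37.0, "z": -0.0, "roll": 0.7}, {"grip": 1, "x": 0.5, "y": -37.0, "z": -0.0, "roll": 0.6}]
[{"grip": 1, "x": 0.1, "y": -37.0, "z": -0.0, "roll": 0.7}]
```

Run:
```python
from h import *
np.set_printoptions(precision=1,suppress=True)
C=cal("scene"); w=lambda u,v:(pix2w("scene",168+(u+.5)/4-.5,151+(v+.5)/4-.5,.076,C)*1e3)[:2]
for a in[(205,255),(268,272),(225,335),(162,312)]: print("post",w(*a))
for a in[(213,271),(230,277),(210,305),(192,298)]: print("hole",w(*a))
C=cal("side"); w=lambda u,v:(pix2w("side",231+(u-400+.5)/4-.5,113+(v+.5)/4-.5,.076,C)*1e3)[:2]
for a in[(565,289),(597,270),(659,292),(628,315)]: print("side post",w(*a))
for a in[(592,287),(603,284),(630,297),(619,303)]: print("side hole",w(*a))
```

```text
post [ 634.5 -162. ]
post [ 632.6 -120.5]
post [ 685.2 -122.1]
post [ 683.6 -164.4]
hole [ 644.1 -151.5]
hole [ 644.5 -139.8]
hole [ 668.3 -140.8]
hole [ 667.5 -153.2]
side post [ 684.9 -133.5]
side post [ 682.6 -162.8]
side post [ 635.3 -169.3]
side post [ 634.8 -137.5]
side hole [ 672.7 -146.2]
side hole [ 669.3 -153.3]
side hole [ 646.4 -153.3]
side hole [ 647.7 -143.8]
```

Call:
servo_tool([
  {"grip": 1,"x": 0,"y": 0,"z": -15,"roll": 0},
  {"grip": 1,"x": 0,"y": 0,"z": -40,"roll": 0},
  {"grip": 1,"x": 0,"y": 0,"z": -40,"roll": 0},
  {"grip": 1,"x": 2,"y": -37,"z": 0,"roll": 1},
  {"grip": 1,"x": 2,"y": -37,"z": 0,"roll": 1},
])

```text
clock: 25.67
tcp_pos: [0.6557, 0.0065, 0.1912]
orientation: [0.003, -0.03, 1.0, -0.0]
wrist_force: [0.3, -0.3, -1.6]
finger_gap: 0.0168
grip_force: 79.6
```

Call:
servo_tool([
  {"grip": 1,"x": 1,"y": -37,"z": 0,"roll": 1},
  {"grip": 1,"x": 1,"y": -37,"z": 0,"roll": 1},
  {"grip": 1,"x": 0.5,"y": -37,"z": 0,"roll": 0},
  {"grip": 1,"x": 0,"y": -37,"z": 0,"roll": 0},
  {"grip": 1,"x": 0,"y": 0,"z": 0,"roll": 0},
])

```text
clock: 26.08
tcp_pos: [0.6559, -0.1498, 0.1868]
orientation: [-0.0, -0.007, 1.0, -0.001]
wrist_force: [1.3, 0.2, -1.1]
finger_gap: 0.0171
grip_force: 79.6
```

Call:
servo_tool([
  {"grip": 1,"x": 0,"y": 0,"z": 0,"roll": 0},
  {"grip": 1,"x": 0,"y": 0,"z": 0,"roll": 0},
])

```text
clock: 26.25
tcp_pos: [0.6557, -0.1426, 0.1871]
orientation: [-0.0, -0.01, 1.0, 0.0]
wrist_force: [0.2, 0.1, -1.1]
finger_gap: 0.0169
grip_force: 79.6
```

Call:
servo_tool([
  {"grip": 1,"x": -5.3,"y": -1.9,"z": 0,"roll": 0},
  {"grip": 1,"x": 0,"y": 0,"z": 12,"roll": 0},
  {"grip": 1,"x": 0,"y": 0,"z": 10,"roll": 0},
  {"grip": 1,"x": 0,"y": 0,"z": 3,"roll": 0},
  {"grip": 1,"x": 0,"y": 0,"z": 0,"roll": 0},
])

```text
clock: 26.67
tcp_pos: [0.6606, -0.1429, 0.1611]
orientation: [-0.001, -0.011, 1.0, 0.001]
wrist_force: [-0.3, 0.9, 0.2]
finger_gap: 0.0171
grip_force: 79.6
```

Call:
servo_tool([
  {"grip": 1,"x": 0,"y": 0,"z": 4,"roll": 0},
  {"grip": 1,"x": 0,"y": 0,"z": 4,"roll": 0},
  {"grip": 1,"x": 0,"y": 0,"z": 4,"roll": 0},
  {"grip": 1,"x": 0,"y": 0,"z": 0,"roll": 0},
])

```text
clock: 27.0
tcp_pos: [0.6609, -0.1441, 0.1499]
orientation: [-0.001, -0.011, 1.0, 0.0]
wrist_force: [0.2, 0.2, -0.7]
finger_gap: 0.0168
grip_force: 79.6
```

Call:
servo_tool([
  {"grip": 1,"x": 0,"y": 0,"z": 10,"roll": 0},
  {"grip": 1,"x": 0,"y": 0,"z": 12,"roll": 0},
  {"grip": 1,"x": 0,"y": 0,"z": 12,"roll": 0},
  {"grip": 1,"x": 0,"y": 0,"z": 12,"roll": 0},
  {"grip": 1,"x": 0,"y": 0,"z": 7,"roll": 0},
])

```text
clock: 27.42
tcp_pos: [0.6606, -0.1442, 0.0959]
orientation: [-0.001, -0.011, 1.0, 0.0]
wrist_force: [-0.2, -0.2, -1.7]
finger_gap: 0.0167
grip_force: 79.6
```

Call:
servo_tool([
  {"grip": 1,"x": 2,"y": 0,"z": 0,"roll": 0},
  {"grip": 1,"x": 0,"y": 0,"z": 3,"roll": 0},
  {"grip": 1,"x": 0,"y": 0,"z": 2,"roll": 0},
  {"grip": 1,"x": 0,"y": 0,"z": 0.7,"roll": 0},
  {"grip": 1,"x": 0,"y": 0,"z": 0,"roll": 0},
])

```text
clock: 27.83
tcp_pos: [0.6596, -0.1445, 0.0925]
orientation: [0.0, -0.011, 1.0, -0.0]
wrist_force: [-0.1, 0.4, -1.5]
finger_gap: 0.0169
grip_force: 79.5
```

Call:
servo_tool([
  {"grip": 1,"x": 0,"y": 0,"z": 1.5,"roll": 0},
  {"grip": 1,"x": 0,"y": 0,"z": 0,"roll": 0},
  {"grip": 1,"x": 0,"y": 0,"z": 0.8,"roll": 0},
  {"grip": 1,"x": 0,"y": 0,"z": 0,"roll": 0},
  {"grip": 1,"x": 0,"y": 0,"z": 0,"roll": 0},
])

```text
clock: 28.25
tcp_pos: [0.6594, -0.1443, 0.0898]
orientation: [0.0, -0.011, 1.0, -0.0]
wrist_force: [0.6, 0.1, -0.4]
finger_gap: 0.0169
grip_force: 79.5
```

Call:
servo_tool([
  {"grip": 1,"x": 0,"y": 0,"z": 0.6,"roll": 0},
  {"grip": 1,"x": 0,"y": 0,"z": 0,"roll": 0},
  {"grip": 1,"x": 0,"y": 0,"z": 0,"roll": 0},
])

```text
clock: 28.5
tcp_pos: [0.6594, -0.1444, 0.0897]
orientation: [0.0, -0.011, 1.0, -0.0]
wrist_force: [-2.3, 0.5, 1.6]
finger_gap: 0.0171
grip_force: 80.1
```

Call:
servo_tool([
  {"grip": 0.5,"x": 0,"y": 0,"z": 0,"roll": 0},
  {"grip": 0,"x": 0,"y": 0,"z": 0,"roll": 0},
  {"grip": 0,"x": 0,"y": 0,"z": 0,"roll": 0},
  {"grip": 0,"x": 0,"y": 0,"z": -10,"roll": 0},
  {"grip": 0,"x": 0,"y": 0,"z": -30,"roll": 0},
])

```text
clock: 28.92
tcp_pos: [0.6563, -0.1433, 0.1249]
orientation: [-0.004, -0.011, 1.0, 0.002]
wrist_force: [-0.7, 0.3, -0.7]
finger_gap: 0.0764
grip_force: 0.0
```

Call:
servo_tool([
  {"grip": 0,"x": 0,"y": 0,"z": -40,"roll": 0},
  {"grip": 0,"x": 0,"y": 0,"z": -30,"roll": 0},
  {"grip": 0,"x": 35,"y": 0,"z": 0,"roll": 0},
  {"grip": 0,"x": 26,"y": 0,"z": 0,"roll": 0},
  {"grip": 0,"x": 0,"y": 0,"z": 0,"roll": 0},
])

```text
clock: 29.33
tcp_pos: [0.5941, -0.1451, 0.2005]
orientation: [-0.001, -0.01, 1.0, 0.0]
wrist_force: [-1.7, -0.0, 0.1]
finger_gap: 0.0855
grip_force: 0.0
```

Call:
servo_tool([
  {"grip": 0,"x": 0,"y": 0,"z": 0,"roll": 0},
  {"grip": 0,"x": 0,"y": 0,"z": 0,"roll": 0},
])

```text
clock: 29.5
tcp_pos: [0.5989, -0.1459, 0.2]
orientation: [0.001, -0.01, 1.0, -0.0]
wrist_force: [0.3, -0.2, 0.3]
finger_gap: 0.0856
grip_force: 0.0
```

```bash
cat >> h.py <<'E'
def blanks(tag,zs=.038):
    im,C=snap("wrist",tag); hsv=cv2.cvtColor(im,cv2.COLOR_RGB2HSV).astype(int)
    m=((hsv[...,0]>=5)&(hsv[...,0]<=17)&(hsv[...,1]>135)&(hsv[...,2]>55)).astype(np.uint8)
    m=cv2.morphologyEx(m,cv2.MORPH_OPEN,np.ones((3,3),np.uint8)); k,l,st,ce=cv2.connectedComponentsWithStats(m)
    for i in range(1,k):
        if st[i,4]<300: continue
        P=np.argwhere(l==i)[:,::-1]; h=cv2.convexHull(P.astype(np.int32))[:,0]
        q=np.array([pix2w("wrist",x,y,zs,C)[:2]*1e3 for x,y in h],np.float32)
        c,s,a=cv2.minAreaRect(q); a=a if s[0]>s[1] else a+90
        print(np.round(ce[i]),st[i,4],"c",np.round(c,1),"s",np.round(s,1),"ang",round(((a+90)%180)-90,1))
E
python3 -c "
from h import *
print(pose()); blanks('w3')"
```

```text
[ 598.93724104 -145.87131893  199.95514691  181.20276405]
[358.  61.] 2599 c [466.4 -81.1] s [37.6 55. ] ang -19.5
[255. 104.] 2246 c [ 506.3 -176.6] s [37.9 53.8] ang -25.3
[133. 171.] 1877 c [ 572.5 -301.8] s [52.6 38.6] ang 22.1
[282. 258.] 2441 c [ 673.6 -147.4] s [ 52.3 117.5] ang -0.2
[451. 409.] 687 c [875.6  86.1] s [48.4 50.7] ang -88.7
[107. 406.] 717 c [ 888.  -377.2] s [33.3 70.7] ang -33.9
```

Run:
```python
from h import *
plan([(466.4,-80,160,160.5),(466.4,-80,60,160.5),(466.4,-80,16,160.5)])
```

```text
[{"grip": 0, "x": 32.9, "y": 17.2, "z": 9.9, "roll": 5.2}, {"grip": 0, "x": 34.2, "y": 14.1, "z": 9.9, "roll": 5.2}, {"grip": 0, "x": 35.5, "y": 10.9, "z": 10.0, "roll": 5.1}, {"grip": 0, "x": 36.2, "y": 7.8, "z": 9.9, "roll": 5.2}, {"grip": 0, "x": 0.0, "y": -0.0, "z": 33.3, "roll": 0.0}]
[{"grip": 0, "x": 0.0, "y": -0.0, "z": 33.3, "roll": 0.0}, {"grip": 0, "x": 0.0, "y": -0.0, "z": 33.4, "roll": 0.0}, {"grip": 0, "x": 0.0, "y": -0.0, "z": 22.0, "roll": 0.0}, {"grip": 0, "x": 0.0, "y": -0.0, "z": 22.0, "roll": 0.0}]
```

Call:
servo_tool([
  {"grip": 0,"x": 33,"y": 17,"z": 10,"roll": 5.2},
  {"grip": 0,"x": 34,"y": 14,"z": 10,"roll": 5.2},
  {"grip": 0,"x": 35.5,"y": 11,"z": 10,"roll": 5.2},
  {"grip": 0,"x": 36,"y": 8,"z": 10,"roll": 5.2},
  {"grip": 0,"x": 0,"y": 0,"z": 20,"roll": 0},
])

```text
clock: 29.97
tcp_pos: [0.461, -0.0768, 0.1395]
orientation: [-0.002, 0.171, 0.985, 0.0]
wrist_force: [-0.7, 1.3, 0.6]
finger_gap: 0.0857
grip_force: 0.0
```

Call:
servo_tool([
  {"grip": 0,"x": 0,"y": 0,"z": 0,"roll": 0},
  {"grip": 0,"x": 0,"y": 0,"z": 40,"roll": 0},
  {"grip": 0,"x": 0,"y": 0,"z": 40,"roll": 0},
  {"grip": 0,"x": 0,"y": 0,"z": 30,"roll": 0},
  {"grip": 0,"x": 0,"y": 0,"z": 14,"roll": 0},
])

```text
clock: 30.38
tcp_pos: [0.466, -0.0799, 0.0122]
orientation: [-0.001, 0.17, 0.985, 0.0]
wrist_force: [-0.2, 0.0, -0.7]
finger_gap: 0.0853
grip_force: 0.0
```

Call:
servo_tool([
  {"grip": 0.2,"x": 0,"y": 0,"z": 0,"roll": 0},
  {"grip": 0.35,"x": 0,"y": 0,"z": 0,"roll": 0},
  {"grip": 0.45,"x": 0,"y": 0,"z": 0,"roll": 0},
  {"grip": 0.6,"x": 0,"y": 0,"z": 0,"roll": 0},
  {"grip": 0.7,"x": 0,"y": 0,"z": 0,"roll": 0},
], grip_force=20)

```text
clock: 30.8
tcp_pos: [0.468, -0.0805, 0.0169]
orientation: [0.002, 0.17, 0.985, -0.0]
wrist_force: [-0.4, -0.2, 1.6]
finger_gap: 0.0377
grip_force: 21.1
```

Call:
servo_tool([
  {"grip": 0.7,"x": 0,"y": 0,"z": 0,"roll": 0},
  {"grip": 0.7,"x": 0,"y": 0,"z": 0,"roll": 0},
])

```text
clock: 30.97
tcp_pos: [0.468, -0.0806, 0.0169]
orientation: [0.002, 0.17, 0.985, -0.0]
wrist_force: [0.3, -0.6, 6.3]
finger_gap: 0.0375
grip_force: 21.6
```

```bash
python3 -c "
from h import *
print(pose(),env.get_state()['wrist_force'])"
```

```text
[468.026417   -80.56745684  16.91250787 160.4194568 ] [ 0.34701332 -0.61974271  6.2659466 ]
```

Call:
servo_tool([
  {"grip": 0.3,"x": 0,"y": 0,"z": 0,"roll": 0},
  {"grip": 0,"x": 0,"y": 0,"z": 0,"roll": 0},
  {"grip": 0,"x": 0,"y": 0,"z": 0,"roll": 0},
  {"grip": 0,"x": 0,"y": 0,"z": 0,"roll": 7},
  {"grip": 0,"x": 0,"y": 0,"z": 0,"roll": 7},
])

```text
clock: 31.38
tcp_pos: [0.4654, -0.0797, 0.015]
orientation: [-0.0, 0.292, 0.957, -0.0]
wrist_force: [0.6, -0.4, -0.1]
finger_gap: 0.0852
grip_force: 0.0
```

Call:
servo_tool([
  {"grip": 0,"x": 0,"y": 0,"z": 0,"roll": 7},
  {"grip": 0,"x": 0,"y": 0,"z": 0,"roll": 7},
  {"grip": 0,"x": 0,"y": 0,"z": 0,"roll": 7},
  {"grip": 0,"x": 0,"y": 0,"z": 0,"roll": 7},
  {"grip": 0,"x": 0,"y": 0,"z": 0,"roll": 7},
])

```text
clock: 31.8
tcp_pos: [0.4653, -0.0796, 0.0149]
orientation: [-0.001, 0.566, 0.824, -0.0]
wrist_force: [-0.0, -0.4, -0.3]
finger_gap: 0.0855
grip_force: 0.0
```

Call:
servo_tool([
  {"grip": 0,"x": 0,"y": 0,"z": 0,"roll": 7},
  {"grip": 0,"x": 0,"y": 0,"z": 0,"roll": 7},
  {"grip": 0,"x": 0,"y": 0,"z": 0,"roll": 7},
  {"grip": 0,"x": 0,"y": 0,"z": 0,"roll": 7},
  {"grip": 0,"x": 0,"y": 0,"z": 0,"roll": 7},
])

```text
clock: 32.22
tcp_pos: [0.4653, -0.0796, 0.0149]
orientation: [-0.0, 0.788, 0.616, -0.0]
wrist_force: [-1.2, -1.1, -0.3]
finger_gap: 0.0855
grip_force: 0.0
```

Call:
servo_tool([
  {"grip": 0,"x": 0,"y": 0,"z": 0,"roll": 6},
  {"grip": 0,"x": 0,"y": 0,"z": 0,"roll": 0},
  {"grip": 0,"x": 0,"y": 0,"z": 0,"roll": 0},
])

```text
clock: 32.47
tcp_pos: [0.4655, -0.0797, 0.015]
orientation: [-0.0, 0.816, 0.578, -0.0]
wrist_force: [0.0, -0.3, -0.3]
finger_gap: 0.0858
grip_force: 0.0
```

Call:
servo_tool([
  {"grip": 0.2,"x": 0,"y": 0,"z": 0,"roll": 0},
  {"grip": 0.3,"x": 0,"y": 0,"z": 0,"roll": 0},
  {"grip": 0.5,"x": 0,"y": 0,"z": 0,"roll": 0},
  {"grip": 0.5,"x": 0,"y": 0,"z": 0,"roll": 0},
  {"grip": 0.5,"x": 0,"y": 0,"z": 0,"roll": 0},
])

```text
clock: 32.88
tcp_pos: [0.466, -0.0799, 0.0152]
orientation: [0.0, 0.817, 0.577, 0.0]
wrist_force: [-0.3, -0.7, 0.7]
finger_gap: 0.0535
grip_force: 21.8
```

```bash
python3 -c "
from h import *
print(pose(),env.get_state()['wrist_force'],env.get_state()['finger_gap'])"
```

```text
[465.96904526 -79.86193897  15.22529068  70.44352638] [-0.29188695 -0.66753045  0.72726007] 0.053478878984205135
```

Run:
```python
from h import *
p=pose(); s=p.copy(); s[2]=190
plan([(637,57,190,95.2)],grip=.5,start=s)
```

```text
[{"grip": 0.5, "x": 31.0, "y": 19.2, "z": -0.0, "roll": -4.1}, {"grip": 0.5, "x": 29.6, "y": 21.4, "z": -0.0, "roll": -4.2}, {"grip": 0.5, "x": 28.0, "y": 23.5, "z": -0.0, "roll": -4.1}, {"grip": 0.5, "x": 26.1, "y": 25.5, "z": -0.0, "roll": -4.1}, {"grip": 0.5, "x": 24.3, "y": 27.2, "z": -0.0, "roll": -4.1}]
[{"grip": 0.5, "x": 22.3, "y": 28.9, "z": -0.0, "roll": -4.2}]
```

Call:
servo_tool([
  {"grip": 0.6,"x": 0,"y": 0,"z": 0,"roll": 0},
  {"grip": 0.6,"x": 0,"y": 0,"z": 0,"roll": 0},
  {"grip": 0.6,"x": 0,"y": 0,"z": -15,"roll": 0},
  {"grip": 0.6,"x": 0,"y": 0,"z": -40,"roll": 0},
  {"grip": 0.6,"x": 0,"y": 0,"z": -40,"roll": 0},
], grip_force=60)

```text
clock: 33.3
tcp_pos: [0.4636, -0.079, 0.1095]
orientation: [-0.002, 0.817, 0.577, -0.002]
wrist_force: [1.0, -0.4, -0.5]
finger_gap: 0.053
grip_force: 63.0
```

Call:
servo_tool([
  {"grip": 0.6,"x": 0,"y": 0,"z": -40,"roll": 0},
  {"grip": 0.6,"x": 0,"y": 0,"z": -40,"roll": 0},
])

```text
clock: 33.47
tcp_pos: [0.4651, -0.0795, 0.1917]
orientation: [-0.0, 0.817, 0.577, -0.0]
wrist_force: [-0.5, -0.5, -1.4]
finger_gap: 0.0528
grip_force: 63.1
```

Call:
servo_tool([
  {"grip": 0.6,"x": 31,"y": 19,"z": 0,"roll": -4.1},
  {"grip": 0.6,"x": 29.5,"y": 21.5,"z": 0,"roll": -4.1},
  {"grip": 0.6,"x": 28,"y": 23.5,"z": 0,"roll": -4.1},
  {"grip": 0.6,"x": 26,"y": 25.5,"z": 0,"roll": -4.2},
  {"grip": 0.6,"x": 24,"y": 27,"z": 0,"roll": -4.2},
])

```text
clock: 33.88
tcp_pos: [0.6092, 0.0348, 0.1899]
orientation: [-0.0, 0.699, 0.715, -0.0]
wrist_force: [0.6, -1.2, 0.3]
finger_gap: 0.0528
grip_force: 63.1
```

Call:
servo_tool([
  {"grip": 0.6,"x": 22,"y": 29,"z": 0,"roll": -4.1},
  {"grip": 0.6,"x": 0,"y": 0,"z": 0,"roll": 0},
  {"grip": 0.6,"x": 0,"y": 0,"z": 0,"roll": 0},
  {"grip": 0.6,"x": 0,"y": 0,"z": 0,"roll": 0},
])

```text
clock: 34.22
tcp_pos: [0.6359, 0.0561, 0.1892]
orientation: [-0.001, 0.674, 0.739, -0.001]
wrist_force: [0.0, 0.1, -0.7]
finger_gap: 0.0525
grip_force: 63.2
```

Run:
```python
from h import *
print(pose()); im,C=snap("wrist","wj"); print(env.get_state()["joint_pos"])
hsv=cv2.cvtColor(im,cv2.COLOR_RGB2HSV).astype(int)
u,v=proj("wrist",(.637,.1305,.024),C); print(u,v)
m=((hsv[...,1]<60)&(hsv[...,2]>70)).astype(np.uint8)
m=cv2.morphologyEx(m,cv2.MORPH_CLOSE,np.ones((5,5),np.uint8)); m=cv2.morphologyEx(m,cv2.MORPH_OPEN,np.ones((17,17),np.uint8))
k,l,st,ce=cv2.connectedComponentsWithStats(m)
for i in range(1,k):
    if st[i,4]<2000: continue
    P=np.argwhere(l==i)[:,::-1]; h=cv2.convexHull(P.astype(np.int32))[:,0]
    q=np.array([pix2w("wrist",x,y,.024,C)[:2]*1e3 for x,y in h],np.float32); print(st[i],cv2.minAreaRect(q)); print(cv2.approxPolyDP(q,4,True)[:,0].round(1).tolist())
o=im[:,:,::-1].copy(); o[m>0]=o[m>0]//2+np.array([0,100,0],np.uint8)
cv2.imwrite("pics/wjb.png",cv2.resize(np.hstack([im[:,:,::-1],o])[:, :],(800,300)))
```

```text
[635.91319828  56.14269524 189.19347819  95.20946138]
[-3.81173290e-02  4.51886349e-01  1.48582804e-01  1.26916184e+00
 -3.38250193e-04  1.44248173e+00]
292.0450647226939 127.34246214107866
[  246    10   100   214 18667] ((639.9819946289062, 131.1261749267578), (91.3105239868164, 200.76010131835938), 5.263728618621826)
[[674.4000244140625, 235.0], [688.2000122070312, 50.70000076293945], [678.4000244140625, 33.900001525878906], [607.5999755859375, 27.299999237060547], [586.0999755859375, 223.10000610351562]]
```

```bash
cat > edge.py <<'E'
from seg import *
def edges(fn,C,z=.024):
    im=cv2.imread(fn); s=cv2.cvtColor(im,cv2.COLOR_BGR2HSV)[...,1].astype(np.float32)
    def prof(pts):
        uv=np.array([proj("wrist",np.r_[(J+E.T@np.array(p))/1e3,z],C) for p in pts],np.float32)
        return cv2.remap(s,uv[None,:,0],uv[None,:,1],cv2.INTER_LINEAR)[0]
    t=np.arange(-8,8.01,.25)
    for nm,base,d,along in(("front",(-42,0),(-1,0),[(0,y) for y in(-90,-75,-26,-30,22,26,30)]),("back",(42,0),(1,0),[(0,y) for y in range(-90,95,20)]),("right",(0,-100),(0,-1),[(x,0) for x in range(-35,40,10)]),("left",(0,100),(0,1),[(x,0) for x in range(-15,40,10)])):
        r=[]
        for a in along:
            p=prof([np.array(base)+np.array(a)+k*np.array(d) for k in t]); lo,hi=p[:12].mean(),p[-12:].mean()
            i=np.argmax(p>(lo+hi)/2); r.append((round(float(t[i]),1) if hi-lo>25 else None))
        print(nm,r)
E
python3 - <<'E'
from edge import *
edges("pics/wj.png",cal("wrist"))
E
```

```text
front [-1.0, -1.0, -1.2, -1.0, -1.0, -1.2, -1.2]
back [1.5, 2.2, 2.2, 2.2, 2.2, 2.5, 2.5, 2.5, 2.5, 2.8]
right [1.5, 1.5, 1.5, 1.8, 1.5, 1.5, 1.5, 2.5]
left [0.5, 0.2, 0.2, 0.2, 0.2, 0.2]
```

Run:
```python
from edge import *
import pickle
edges("pics/w1.png",pickle.load(open("w1.pkl","rb")))
```

```text
front [-0.5, -0.8, -0.8, -0.8, None, None, None]
back [3.0, 2.8, 2.5, 2.5, 2.8, 2.5, 2.5, 2.8, 2.8, 3.5]
right [2.2, 2.2, 2.0, 2.2, 2.2, 2.0, 1.5, 1.5]
left [1.5, 1.2, 1.2, 1.5, 1.5, 1.5]
```

Call:
servo_tool([
  {"grip": 0.6,"x": 21.4,"y": 9.4,"z": 20,"roll": 0},
  {"grip": 0.6,"x": 0,"y": 0,"z": 40,"roll": 0},
  {"grip": 0.6,"x": 0,"y": 0,"z": 40,"roll": 0},
  {"grip": 0.6,"x": 0,"y": 0,"z": 35,"roll": 0},
  {"grip": 0.6,"x": 0,"y": 0,"z": 11,"roll": 0},
])

```text
clock: 34.68
tcp_pos: [0.6391, 0.0772, 0.039]
orientation: [-0.003, 0.675, 0.738, -0.003]
wrist_force: [-1.3, -0.1, 11.9]
finger_gap: 0.0528
grip_force: 65.0
```

Call:
servo_tool([
  {"grip": 0.6,"x": 0,"y": 0,"z": 0,"roll": 0},
  {"grip": 0.6,"x": 0,"y": 0,"z": 0,"roll": 0},
  {"grip": 0.6,"x": 0,"y": 0,"z": 0,"roll": 0},
])

```text
clock: 34.93
tcp_pos: [0.6455, 0.0777, 0.0466]
orientation: [0.001, 0.675, 0.738, 0.001]
wrist_force: [0.1, -0.6, -0.4]
finger_gap: 0.0522
grip_force: 63.2
```

```bash
cat > tgt.py <<'E'
from h import *
def d(t,th=95.1):
    p=pose(); c,s=np.cos(np.radians(p[3])),np.sin(np.radians(p[3])); e=np.array(t)-p[:2]
    print("pose",p.round(2),"tool dx %.2f dy %.2f roll %.2f"%(e[0]*c+e[1]*s,e[0]*s-e[1]*c,p[3]-th))
B={1:(634.1,181.9),2:(638.7,130.15),3:(643.3,78.35)}
E
python3 -c "
from tgt import *
d(B[3])"
```

```text
pose [645.53  77.71  46.65  95.16] tool dx 0.84 dy -2.16 roll 0.06
```

Call:
servo_tool([
  {"grip": 0.6,"x": 0.8,"y": -2.1,"z": 3,"roll": 0},
  {"grip": 0.6,"x": 0,"y": 0,"z": 0,"roll": 0},
  {"grip": 0.6,"x": 0,"y": 0,"z": 0,"roll": 0},
  {"grip": 0.6,"x": 0,"y": 0,"z": 0,"roll": 0},
])

```text
clock: 35.27
tcp_pos: [0.6423, 0.079, 0.0418]
orientation: [0.0, 0.674, 0.739, 0.0]
wrist_force: [-0.6, 0.7, -1.1]
finger_gap: 0.0529
grip_force: 63.2
```

```bash
python3 -c "
from tgt import *
d(B[3])"
```

```text
pose [642.3   78.96  41.85  95.22] tool dx -0.70 dy 0.94 roll 0.12
```

Call:
servo_tool([
  {"grip": 0.6,"x": -0.7,"y": 0.9,"z": 0,"roll": 0.1},
  {"grip": 0.6,"x": 0,"y": 0,"z": 0,"roll": 0},
  {"grip": 0.6,"x": 0,"y": 0,"z": 0,"roll": 0},
  {"grip": 0.6,"x": 0,"y": 0,"z": 0,"roll": 0},
  {"grip": 0.6,"x": 0,"y": 0,"z": 0,"roll": 0},
])

```text
clock: 35.68
tcp_pos: [0.643, 0.0783, 0.0411]
orientation: [-0.0, 0.675, 0.738, -0.0]
wrist_force: [0.4, -0.7, -0.9]
finger_gap: 0.0526
grip_force: 63.2
```

```bash
python3 -c "
from tgt import *
d(B[3])"
```

```text
pose [642.96  78.3   41.09  95.12] tool dx 0.02 dy 0.34 roll 0.02
```

Well aligned, so I'll lower it gently.

Call:
servo_tool([
  {"grip": 0.6,"x": 0,"y": 0.3,"z": 1.5,"roll": 0},
  {"grip": 0.6,"x": 0,"y": 0,"z": 1.5,"roll": 0},
  {"grip": 0.6,"x": 0,"y": 0,"z": 1,"roll": 0},
  {"grip": 0.6,"x": 0,"y": 0,"z": 1,"roll": 0},
  {"grip": 0.6,"x": 0,"y": 0,"z": 0,"roll": 0},
])

```text
clock: 36.1
tcp_pos: [0.643, 0.0783, 0.0358]
orientation: [-0.0, 0.675, 0.738, -0.0]
wrist_force: [-1.4, -0.9, -0.1]
finger_gap: 0.0529
grip_force: 63.2
```

Call:
servo_tool([
  {"grip": 0.6,"x": 0,"y": 0,"z": 1,"roll": 0},
  {"grip": 0.6,"x": 0,"y": 0,"z": 1,"roll": 0},
  {"grip": 0.6,"x": 0,"y": 0,"z": 0,"roll": 0},
])

```text
clock: 36.35
tcp_pos: [0.6431, 0.0783, 0.034]
orientation: [-0.0, 0.675, 0.738, -0.0]
wrist_force: [0.2, 0.6, 0.4]
finger_gap: 0.0528
grip_force: 63.2
```

Call:
servo_tool([
  {"grip": 0.6,"x": 0,"y": 0,"z": 2,"roll": 0},
  {"grip": 0.6,"x": 0,"y": 0,"z": 2,"roll": 0},
  {"grip": 0.6,"x": 0,"y": 0,"z": 2,"roll": 0},
  {"grip": 0.6,"x": 0,"y": 0,"z": 0.5,"roll": 0},
  {"grip": 0.6,"x": 0,"y": 0,"z": 0,"roll": 0},
])

```text
clock: 36.77
tcp_pos: [0.643, 0.0783, 0.0273]
orientation: [-0.0, 0.675, 0.738, -0.0]
wrist_force: [-1.1, 1.5, -0.9]
finger_gap: 0.0524
grip_force: 63.2
```

Call:
servo_tool([
  {"grip": 0.6,"x": 0,"y": 0,"z": 0.8,"roll": 0},
  {"grip": 0.6,"x": 0,"y": 0,"z": 0.6,"roll": 0},
  {"grip": 0.6,"x": 0,"y": 0,"z": 0,"roll": 0},
  {"grip": 0.6,"x": 0,"y": 0,"z": 0,"roll": 0},
])

```text
clock: 37.1
tcp_pos: [0.6433, 0.0783, 0.0263]
orientation: [0.0, 0.675, 0.738, -0.0]
wrist_force: [0.4, 0.5, 0.2]
finger_gap: 0.0529
grip_force: 63.2
```

Call:
servo_tool([
  {"grip": 0.6,"x": 0,"y": 0,"z": 0.6,"roll": 0},
  {"grip": 0.6,"x": 0,"y": 0,"z": 0,"roll": 0},
  {"grip": 0.6,"x": 0,"y": 0,"z": 0,"roll": 0},
])

```text
clock: 37.35
tcp_pos: [0.6433, 0.0783, 0.0257]
orientation: [0.0, 0.675, 0.738, -0.0]
wrist_force: [0.1, -0.2, -0.9]
finger_gap: 0.0529
grip_force: 63.2
```

Call:
servo_tool([
  {"grip": 0.6,"x": 0,"y": 0,"z": 0.6,"roll": 0},
  {"grip": 0.6,"x": 0,"y": 0,"z": 0,"roll": 0},
  {"grip": 0.6,"x": 0,"y": 0,"z": 0.4,"roll": 0},
  {"grip": 0.6,"x": 0,"y": 0,"z": 0,"roll": 0},
  {"grip": 0.6,"x": 0,"y": 0,"z": 0,"roll": 0},
])

```text
clock: 37.77
tcp_pos: [0.6433, 0.0783, 0.0255]
orientation: [0.0, 0.675, 0.738, 0.0]
wrist_force: [-2.3, -0.2, 5.2]
finger_gap: 0.0529
grip_force: 64.0
```

Call:
servo_tool([
  {"grip": 0.6,"x": 0,"y": 0,"z": 0.4,"roll": 0},
  {"grip": 0.6,"x": 0,"y": 0,"z": 0,"roll": 0},
  {"grip": 0.6,"x": 0,"y": 0,"z": 0,"roll": 0},
])

```text
clock: 38.02
tcp_pos: [0.6434, 0.0783, 0.0255]
orientation: [0.0, 0.675, 0.738, 0.0]
wrist_force: [-2.9, -0.0, 8.4]
finger_gap: 0.0528
grip_force: 64.2
```

Call:
servo_tool([
  {"grip": 0.3,"x": 0,"y": 0,"z": 0,"roll": 0},
  {"grip": 0.1,"x": 0,"y": 0,"z": 0,"roll": 0},
  {"grip": 0,"x": 0,"y": 0,"z": 0,"roll": 0},
  {"grip": 0,"x": 0,"y": 0,"z": -15,"roll": 0},
  {"grip": 0,"x": 0,"y": 0,"z": -40,"roll": 0},
], grip_force=20)

```text
clock: 38.43
tcp_pos: [0.6386, 0.0783, 0.0732]
orientation: [-0.004, 0.675, 0.738, -0.004]
wrist_force: [-0.2, -0.7, -0.2]
finger_gap: 0.0854
grip_force: 0.0
```

Call:
servo_tool([
  {"grip": 0,"x": 0,"y": 0,"z": -40,"roll": 0},
  {"grip": 0,"x": 0,"y": 0,"z": -40,"roll": 0},
  {"grip": 0,"x": 0,"y": 0,"z": -30,"roll": 0},
])

```text
clock: 38.68
tcp_pos: [0.6439, 0.0783, 0.1926]
orientation: [0.001, 0.675, 0.738, 0.001]
wrist_force: [0.8, 0.1, 0.4]
finger_gap: 0.0859
grip_force: 0.0
```

Run:
```python
from h import *
print(pose())
plan([(570,-195,190,154.7)])
```

```text
[643.94521328  78.33833691 192.5828937   95.11454401]
[{"grip": 0, "x": -29.5, "y": -10.9, "z": 0.3, "roll": -6.6}, {"grip": 0, "x": -28.1, "y": -14.2, "z": 0.3, "roll": -6.6}, {"grip": 0, "x": -26.2, "y": -17.3, "z": 0.3, "roll": -6.7}, {"grip": 0, "x": -24.1, "y": -20.3, "z": 0.2, "roll": -6.6}, {"grip": 0, "x": -21.5, "y": -23.0, "z": 0.3, "roll": -6.6}]
[{"grip": 0, "x": -18.8, "y": -25.2, "z": 0.3, "roll": -6.6}, {"grip": 0, "x": -15.8, "y": -27.2, "z": 0.3, "roll": -6.6}, {"grip": 0, "x": -12.5, "y": -28.9, "z": 0.3, "roll": -6.7}, {"grip": 0, "x": -9.1, "y": -30.1, "z": 0.3, "roll": -6.6}]
```

Call:
servo_tool([
  {"grip": 0,"x": -29.5,"y": -11,"z": 0,"roll": -6.6},
  {"grip": 0,"x": -28,"y": -14,"z": 0,"roll": -6.6},
  {"grip": 0,"x": -26,"y": -17.5,"z": 0,"roll": -6.7},
  {"grip": 0,"x": -24,"y": -20.5,"z": 0,"roll": -6.6},
  {"grip": 0,"x": -21.5,"y": -23,"z": 0,"roll": -6.6},
])

```text
clock: 39.1
tcp_pos: [0.6012, -0.0744, 0.1891]
orientation: [0.0, 0.434, 0.901, -0.0]
wrist_force: [0.2, 0.2, 0.2]
finger_gap: 0.0854
grip_force: 0.0
```

Call:
servo_tool([
  {"grip": 0,"x": -19,"y": -25,"z": 0,"roll": -6.6},
  {"grip": 0,"x": -16,"y": -27,"z": 0,"roll": -6.6},
  {"grip": 0,"x": -12.5,"y": -29,"z": 0,"roll": -6.7},
  {"grip": 0,"x": -9,"y": -30,"z": 0,"roll": -6.6},
  {"grip": 0,"x": 0,"y": 0,"z": 0,"roll": 0},
])

```text
clock: 39.52
tcp_pos: [0.5682, -0.1999, 0.1889]
orientation: [0.0, 0.219, 0.976, -0.001]
wrist_force: [-0.1, -0.3, 0.0]
finger_gap: 0.0855
grip_force: 0.0
```

Call:
servo_tool([
  {"grip": 0,"x": 0,"y": 0,"z": 0,"roll": 0},
  {"grip": 0,"x": 0,"y": 0,"z": 0,"roll": 0},
  {"grip": 0,"x": 0,"y": 0,"z": 0,"roll": 0},
])

```text
clock: 39.77
tcp_pos: [0.5696, -0.1938, 0.1891]
orientation: [-0.0, 0.219, 0.976, 0.0]
wrist_force: [0.2, 0.2, -0.1]
finger_gap: 0.0856
grip_force: 0.0
```

Run:
```python
from h import *
print(pose()); blanks("w4")
print("plan to b2"); plan([(506,-176,190,154.7)])
```

```text
[ 569.59375052 -193.77920285  189.09999783  154.72731959]
[272. 136.] 2161 c [ 506.3 -177.4] s [37.  52.9] ang -24.9
[353. 255.] 1987 c [ 661.9 -149.4] s [53.1 99.1] ang -0.9
[194. 246.] 1613 c [ 572.5 -301.9] s [52.7 38.6] ang 21.9
[549. 347.] 782 c [873.2  10.8] s [32.3 69.9] ang -10.2
[460. 397.] 411 c [ 893.3 -100.2] s [49.1 22.4] ang 11.1
plan to b2
[{"grip": 0, "x": 32.6, "y": -5.6, "z": -0.4, "roll": 0.0}, {"grip": 0, "x": 32.5, "y": -5.7, "z": -0.4, "roll": 0.1}]
```

Call:
servo_tool([
  {"grip": 0,"x": 32.5,"y": -5.7,"z": 0,"roll": 0},
  {"grip": 0,"x": 32.5,"y": -5.7,"z": 10,"roll": 0},
  {"grip": 0,"x": 0,"y": 0,"z": 30,"roll": 0},
  {"grip": 0,"x": 0,"y": 0,"z": 40,"roll": 0},
  {"grip": 0,"x": 0,"y": 0,"z": 40,"roll": 0},
])

```text
clock: 40.23
tcp_pos: [0.507, -0.1765, 0.0698]
orientation: [0.002, 0.218, 0.976, -0.001]
wrist_force: [0.3, -0.6, -0.2]
finger_gap: 0.0857
grip_force: 0.0
```

Call:
servo_tool([
  {"grip": 0,"x": 0,"y": 0,"z": 33,"roll": 0},
  {"grip": 0,"x": 0,"y": 0,"z": 15,"roll": 0},
  {"grip": 0,"x": 0,"y": 0,"z": 5,"roll": 0},
  {"grip": 0,"x": 0,"y": 0,"z": 0,"roll": 0},
  {"grip": 0.2,"x": 0,"y": 0,"z": 0,"roll": 0},
])

```text
clock: 40.65
tcp_pos: [0.5067, -0.177, 0.0172]
orientation: [0.001, 0.218, 0.976, -0.0]
wrist_force: [0.6, 0.3, 0.5]
finger_gap: 0.0752
grip_force: 0.0
```

Call:
servo_tool([
  {"grip": 0.4,"x": 0,"y": 0,"z": 0,"roll": 0},
  {"grip": 0.5,"x": 0,"y": 0,"z": 0,"roll": 0},
  {"grip": 0.6,"x": 0,"y": 0,"z": 0,"roll": 0},
  {"grip": 0.7,"x": 0,"y": 0,"z": 0,"roll": 0},
  {"grip": 0.7,"x": 0,"y": 0,"z": 0,"roll": 0},
])

```text
clock: 41.07
tcp_pos: [0.5069, -0.1778, 0.0178]
orientation: [0.001, 0.219, 0.976, -0.0]
wrist_force: [-0.9, 0.0, 5.9]
finger_gap: 0.0375
grip_force: 22.0
```

Call:
servo_tool([
  {"grip": 0.7,"x": 0,"y": 0,"z": 0,"roll": 0},
  {"grip": 0.7,"x": 0,"y": 0,"z": 0,"roll": 0},
])

```text
clock: 41.23
tcp_pos: [0.5069, -0.1778, 0.0177]
orientation: [0.001, 0.219, 0.976, -0.0]
wrist_force: [0.1, 0.2, 6.1]
finger_gap: 0.0371
grip_force: 22.0
```

```bash
python3 -c "
from h import *
print(pose(),env.get_state()['wrist_force'],env.get_state()['finger_gap'])"
```

```text
[ 506.91780339 -177.83720486   17.74023043  154.71170798] [0.13806974 0.19991934 6.07645493] 0.037144353632167844
```

Call:
servo_tool([
  {"grip": 0.3,"x": 0,"y": 0,"z": 0,"roll": 0},
  {"grip": 0,"x": 0,"y": 0,"z": 0,"roll": 0},
  {"grip": 0,"x": 0,"y": 0,"z": 2,"roll": 0},
  {"grip": 0,"x": 0,"y": 0,"z": 0,"roll": 7},
  {"grip": 0,"x": 0,"y": 0,"z": 0,"roll": 7},
])

```text
clock: 41.65
tcp_pos: [0.5054, -0.1771, 0.0138]
orientation: [-0.0, 0.339, 0.941, 0.0]
wrist_force: [-0.6, -0.5, -0.4]
finger_gap: 0.0853
grip_force: 0.0
```

Call:
servo_tool([
  {"grip": 0,"x": 0,"y": 0,"z": 0,"roll": 7},
  {"grip": 0,"x": 0,"y": 0,"z": 0,"roll": 7},
  {"grip": 0,"x": 0,"y": 0,"z": 0,"roll": 7},
  {"grip": 0,"x": 0,"y": 0,"z": 0,"roll": 7},
  {"grip": 0,"x": 0,"y": 0,"z": 0,"roll": 7},
])

```text
clock: 42.07
tcp_pos: [0.5054, -0.1772, 0.0138]
orientation: [-0.0, 0.606, 0.795, -0.0]
wrist_force: [0.8, -0.5, -0.9]
finger_gap: 0.0855
grip_force: 0.0
```

Call:
servo_tool([
  {"grip": 0,"x": 0,"y": 0,"z": 0,"roll": 7},
  {"grip": 0,"x": 0,"y": 0,"z": 0,"roll": 7},
  {"grip": 0,"x": 0,"y": 0,"z": 0,"roll": 7},
  {"grip": 0,"x": 0,"y": 0,"z": 0,"roll": 7},
  {"grip": 0,"x": 0,"y": 0,"z": 0,"roll": 7},
])

```text
clock: 42.48
tcp_pos: [0.5054, -0.1772, 0.0139]
orientation: [-0.0, 0.817, 0.576, -0.0]
wrist_force: [-0.3, 0.5, -0.4]
finger_gap: 0.0854
grip_force: 0.0
```

Call:
servo_tool([
  {"grip": 0,"x": 0,"y": 0,"z": 0,"roll": 6},
  {"grip": 0,"x": 0,"y": 0,"z": 0,"roll": 0},
  {"grip": 0,"x": 0,"y": 0,"z": 0,"roll": 0},
])

```text
clock: 42.73
tcp_pos: [0.5055, -0.1772, 0.014]
orientation: [-0.0, 0.844, 0.536, -0.0]
wrist_force: [0.1, 1.1, 0.1]
finger_gap: 0.0852
grip_force: 0.0
```

Call:
servo_tool([
  {"grip": 0.2,"x": 0,"y": 0,"z": 0,"roll": 0},
  {"grip": 0.3,"x": 0,"y": 0,"z": 0,"roll": 0},
  {"grip": 0.5,"x": 0,"y": 0,"z": 0,"roll": 0},
  {"grip": 0.6,"x": 0,"y": 0,"z": 0,"roll": 0},
  {"grip": 0.6,"x": 0,"y": 0,"z": 0,"roll": 0},
])

```text
clock: 43.15
tcp_pos: [0.5058, -0.1773, 0.0143]
orientation: [0.0, 0.845, 0.535, 0.0]
wrist_force: [0.5, -0.6, 0.5]
finger_gap: 0.0535
grip_force: 21.9
```

Run:
```python
from h import *
p=pose(); print(p,env.get_state()['wrist_force'],env.get_state()['finger_gap'])
a=np.radians(154.71); print("38-axis offset", (p[0]-506.92)*np.sin(a)-(p[1]+177.84)*np.cos(a))
s=p.copy(); s[2]=190
plan([(638.7,130.15,190,95.1)],grip=.6,start=s)
```

```text
[ 505.84892743 -177.31367041   14.32535484   64.74242462] [ 0.46071469 -0.6046157   0.54027678] 0.05351046020154033
38-axis offset 0.018322372794731312
[{"grip": 0.6, "x": 37.2, "y": -1.2, "z": -0.0, "roll": -3.4}, {"grip": 0.6, "x": 37.2, "y": 1.0, "z": -0.0, "roll": -3.3}, {"grip": 0.6, "x": 37.1, "y": 3.1, "z": -0.0, "roll": -3.4}, {"grip": 0.6, "x": 36.8, "y": 5.3, "z": -0.0, "roll": -3.4}, {"grip": 0.6, "x": 36.5, "y": 7.5, "z": -0.0, "roll": -3.4}]
[{"grip": 0.6, "x": 35.9, "y": 9.6, "z": -0.0, "roll": -3.3}, {"grip": 0.6, "x": 35.4, "y": 11.7, "z": -0.0, "roll": -3.4}, {"grip": 0.6, "x": 34.5, "y": 13.8, "z": -0.0, "roll": -3.4}, {"grip": 0.6, "x": 33.7, "y": 15.8, "z": -0.0, "roll": -3.4}]
```

Call:
servo_tool([
  {"grip": 0.6,"x": 0,"y": 0,"z": 0,"roll": 0},
  {"grip": 0.6,"x": 0,"y": 0,"z": 0,"roll": 0},
  {"grip": 0.6,"x": 0,"y": 0,"z": -15,"roll": 0},
  {"grip": 0.6,"x": 0,"y": 0,"z": -40,"roll": 0},
  {"grip": 0.6,"x": 0,"y": 0,"z": -40,"roll": 0},
], grip_force=60)

```text
clock: 43.57
tcp_pos: [0.5036, -0.1761, 0.1082]
orientation: [-0.003, 0.845, 0.535, -0.001]
wrist_force: [0.7, -0.7, -1.0]
finger_gap: 0.0529
grip_force: 63.3
```

Call:
servo_tool([
  {"grip": 0.6,"x": 0,"y": 0,"z": -40,"roll": 0},
  {"grip": 0.6,"x": 0,"y": 0,"z": -40,"roll": 0},
  {"grip": 0.6,"x": 37,"y": -1,"z": 0,"roll": -3.4},
  {"grip": 0.6,"x": 37,"y": 1,"z": 0,"roll": -3.4},
  {"grip": 0.6,"x": 37,"y": 3,"z": 0,"roll": -3.4},
])

```text
clock: 43.98
tcp_pos: [0.5507, -0.0749, 0.1904]
orientation: [0.001, 0.794, 0.608, 0.001]
wrist_force: [0.2, -0.7, -1.5]
finger_gap: 0.0529
grip_force: 63.3
```

Call:
servo_tool([
  {"grip": 0.6,"x": 37,"y": 5.5,"z": 0,"roll": -3.4},
  {"grip": 0.6,"x": 36.5,"y": 7.5,"z": 0,"roll": -3.4},
  {"grip": 0.6,"x": 36,"y": 9.5,"z": 0,"roll": -3.3},
  {"grip": 0.6,"x": 35.5,"y": 11.7,"z": 0,"roll": -3.4},
  {"grip": 0.6,"x": 34.5,"y": 13.8,"z": 0,"roll": -3.4},
])

```text
clock: 44.4
tcp_pos: [0.6239, 0.0978, 0.1888]
orientation: [-0.0, 0.695, 0.719, -0.0]
wrist_force: [1.6, -0.2, -1.1]
finger_gap: 0.0528
grip_force: 63.3
```

Call:
servo_tool([
  {"grip": 0.6,"x": 33.7,"y": 15.8,"z": 0,"roll": -3.3},
  {"grip": 0.6,"x": 0,"y": 0,"z": 20,"roll": 0},
  {"grip": 0.6,"x": 0,"y": 0,"z": 40,"roll": 0},
  {"grip": 0.6,"x": 0,"y": 0,"z": 40,"roll": 0},
  {"grip": 0.6,"x": 0,"y": 0,"z": 20,"roll": 0},
])

```text
clock: 44.82
tcp_pos: [0.6353, 0.1305, 0.0638]
orientation: [-0.002, 0.674, 0.738, -0.003]
wrist_force: [-1.6, 0.6, -1.1]
finger_gap: 0.0529
grip_force: 63.3
```

Call:
servo_tool([
  {"grip": 0.6,"x": 0,"y": 0,"z": 0,"roll": 0},
  {"grip": 0.6,"x": 0,"y": 0,"z": 10,"roll": 0},
  {"grip": 0.6,"x": 0,"y": 0,"z": 10,"roll": 0},
  {"grip": 0.6,"x": 0,"y": 0,"z": 0,"roll": 0},
  {"grip": 0.6,"x": 0,"y": 0,"z": 0,"roll": 0},
])

```text
clock: 45.23
tcp_pos: [0.639, 0.13, 0.0501]
orientation: [0.0, 0.675, 0.738, 0.0]
wrist_force: [0.3, -1.0, -0.7]
finger_gap: 0.0525
grip_force: 63.3
```

```bash
python3 -c "
from tgt import *
d(B[2]);print(env.get_state()['wrist_force'])"
```

```text
pose [639.03 130.03  50.1   95.1 ] tool dx 0.15 dy -0.32 roll 0.00
[ 0.29904232 -0.96529504 -0.72169504]
```

Call:
servo_tool([
  {"grip": 0.6,"x": 0,"y": -0.2,"z": 4,"roll": 0},
  {"grip": 0.6,"x": 0,"y": 0,"z": 4,"roll": 0},
  {"grip": 0.6,"x": 0,"y": 0,"z": 2,"roll": 0},
  {"grip": 0.6,"x": 0,"y": 0,"z": 0,"roll": 0},
  {"grip": 0.6,"x": 0,"y": 0,"z": 0,"roll": 0},
])

```text
clock: 45.65
tcp_pos: [0.6382, 0.1301, 0.0392]
orientation: [-0.0, 0.675, 0.738, -0.0]
wrist_force: [0.4, -0.5, -1.4]
finger_gap: 0.053
grip_force: 63.3
```

Call:
servo_tool([
  {"grip": 0.6,"x": 0,"y": 0,"z": 1.5,"roll": 0},
  {"grip": 0.6,"x": 0,"y": 0,"z": 1.5,"roll": 0},
  {"grip": 0.6,"x": 0,"y": 0,"z": 1,"roll": 0},
  {"grip": 0.6,"x": 0,"y": 0,"z": 0,"roll": 0},
])

```text
clock: 45.98
tcp_pos: [0.638, 0.1301, 0.0349]
orientation: [-0.0, 0.675, 0.738, -0.0]
wrist_force: [-0.2, 0.4, 0.3]
finger_gap: 0.0525
grip_force: 63.3
```

Inside the bay with no contact force. Next I'll seat it.

Call:
servo_tool([
  {"grip": 0.6,"x": 0,"y": 0.4,"z": 2,"roll": 0},
  {"grip": 0.6,"x": 0,"y": 0,"z": 2,"roll": 0},
  {"grip": 0.6,"x": 0,"y": 0,"z": 2,"roll": 0},
  {"grip": 0.6,"x": 0,"y": 0,"z": 1.5,"roll": 0},
  {"grip": 0.6,"x": 0,"y": 0,"z": 0,"roll": 0},
])

```text
clock: 46.4
tcp_pos: [0.6383, 0.1301, 0.0272]
orientation: [-0.0, 0.675, 0.738, -0.0]
wrist_force: [0.2, 0.5, -0.5]
finger_gap: 0.0532
grip_force: 63.3
```

Call:
servo_tool([
  {"grip": 0.6,"x": 0,"y": 0,"z": 1,"roll": 0},
  {"grip": 0.6,"x": 0,"y": 0,"z": 0.8,"roll": 0},
  {"grip": 0.6,"x": 0,"y": 0,"z": 0.8,"roll": 0},
  {"grip": 0.6,"x": 0,"y": 0,"z": 0,"roll": 0},
])

```text
clock: 46.73
tcp_pos: [0.6386, 0.1301, 0.025]
orientation: [-0.0, 0.675, 0.738, -0.0]
wrist_force: [0.3, -0.4, -0.2]
finger_gap: 0.0527
grip_force: 63.3
```

Call:
servo_tool([
  {"grip": 0.6,"x": 0,"y": 0,"z": 0.6,"roll": 0},
  {"grip": 0.6,"x": 0,"y": 0,"z": 0,"roll": 0},
  {"grip": 0.6,"x": 0,"y": 0,"z": 0,"roll": 0},
])

```text
clock: 46.98
tcp_pos: [0.6387, 0.1301, 0.0246]
orientation: [0.0, 0.675, 0.738, 0.0]
wrist_force: [0.1, 0.1, -0.9]
finger_gap: 0.053
grip_force: 63.5
```

Call:
servo_tool([
  {"grip": 0.6,"x": 0,"y": 0,"z": 0.6,"roll": 0},
  {"grip": 0.6,"x": 0,"y": 0,"z": 0,"roll": 0},
  {"grip": 0.6,"x": 0,"y": 0,"z": 0.5,"roll": 0},
  {"grip": 0.6,"x": 0,"y": 0,"z": 0,"roll": 0},
  {"grip": 0.6,"x": 0,"y": 0,"z": 0,"roll": 0},
])

```text
clock: 47.4
tcp_pos: [0.6387, 0.1302, 0.0246]
orientation: [0.0, 0.675, 0.738, 0.0]
wrist_force: [-2.2, -0.8, 7.2]
finger_gap: 0.0528
grip_force: 64.3
```

Call:
servo_tool([
  {"grip": 0.3,"x": 0,"y": 0,"z": 0,"roll": 0},
  {"grip": 0.1,"x": 0,"y": 0,"z": 0,"roll": 0},
  {"grip": 0,"x": 0,"y": 0,"z": 0,"roll": 0},
  {"grip": 0,"x": 0,"y": 0,"z": -15,"roll": 0},
  {"grip": 0,"x": 0,"y": 0,"z": -40,"roll": 0},
], grip_force=20)

```text
clock: 47.82
tcp_pos: [0.634, 0.1297, 0.0724]
orientation: [-0.004, 0.675, 0.738, -0.004]
wrist_force: [-0.0, 0.7, -0.2]
finger_gap: 0.0853
grip_force: 0.0
```

Call:
servo_tool([
  {"grip": 0,"x": 0,"y": 0,"z": -40,"roll": 0},
  {"grip": 0,"x": 0,"y": 0,"z": -40,"roll": 0},
  {"grip": 0,"x": 0,"y": 0,"z": -30,"roll": 0},
])

```text
clock: 48.07
tcp_pos: [0.6394, 0.1302, 0.1918]
orientation: [0.001, 0.675, 0.738, 0.001]
wrist_force: [0.5, -0.7, 1.1]
finger_gap: 0.0852
grip_force: 0.0
```

Run:
```python
from h import *
print(pose())
plan([(641,-274,195,202)])
```

```text
[639.3768414  130.24409224 191.84130522  95.11764238]
[{"grip": 0, "x": -25.2, "y": -2.2, "z": -0.2, "roll": -6.7}, {"grip": 0, "x": -24.7, "y": -5.0, "z": -0.2, "roll": -6.7}, {"grip": 0, "x": -24.0, "y": -8.0, "z": -0.2, "roll": -6.6}, {"grip": 0, "x": -22.9, "y": -10.6, "z": -0.2, "roll": -6.7}, {"grip": 0, "x": -21.6, "y": -13.2, "z": -0.2, "roll": -6.7}]
[{"grip": 0, "x": -19.8, "y": -15.7, "z": -0.2, "roll": -6.7}, {"grip": 0, "x": -17.9, "y": -17.8, "z": -0.2, "roll": -6.7}, {"grip": 0, "x": -15.6, "y": -19.9, "z": -0.2, "roll": -6.6}, {"grip": 0, "x": -13.3, "y": -21.5, "z": -0.2, "roll": -6.7}, {"grip": 0, "x": -10.7, "y": -22.9, "z": -0.2, "roll": -6.7}]
[{"grip": 0, "x": -7.9, "y": -23.9, "z": -0.2, "roll": -6.7}, {"grip": 0, "x": -5.1, "y": -24.8, "z": -0.2, "roll": -6.7}, {"grip": 0, "x": -2.2, "y": -25.2, "z": -0.2, "roll": -6.6}, {"grip": 0, "x": 0.8, "y": -25.2, "z": -0.2, "roll": -6.7}, {"grip": 0, "x": 3.6, "y": -25.0, "z": -0.2, "roll": -6.7}]
[{"grip": 0, "x": 6.6, "y": -24.4, "z": -0.2, "roll": -6.7}]
```

Call:
servo_tool([
  {"grip": 0,"x": -25,"y": -2,"z": 0,"roll": -6.7},
  {"grip": 0,"x": -25,"y": -5,"z": 0,"roll": -6.7},
  {"grip": 0,"x": -24,"y": -8,"z": 0,"roll": -6.7},
  {"grip": 0,"x": -23,"y": -10.5,"z": 0,"roll": -6.7},
  {"grip": 0,"x": -21.5,"y": -13,"z": 0,"roll": -6.7},
])

```text
clock: 48.48
tcp_pos: [0.6397, 0.0028, 0.1883]
orientation: [0.0, 0.431, 0.902, -0.0]
wrist_force: [-0.5, -0.3, 0.2]
finger_gap: 0.0849
grip_force: 0.0
```

Call:
servo_tool([
  {"grip": 0,"x": -20,"y": -15.5,"z": 0,"roll": -6.7},
  {"grip": 0,"x": -18,"y": -18,"z": 0,"roll": -6.7},
  {"grip": 0,"x": -15.5,"y": -20,"z": 0,"roll": -6.7},
  {"grip": 0,"x": -13.5,"y": -21.5,"z": 0,"roll": -6.7},
  {"grip": 0,"x": -10.5,"y": -23,"z": 0,"roll": -6.7},
])

```text
clock: 48.9
tcp_pos: [0.6405, -0.1241, 0.1881]
orientation: [-0.0, 0.153, 0.988, -0.0]
wrist_force: [-0.0, -0.4, -0.2]
finger_gap: 0.0851
grip_force: 0.0
```

Call:
servo_tool([
  {"grip": 0,"x": -8,"y": -24,"z": 0,"roll": -6.7},
  {"grip": 0,"x": -5,"y": -25,"z": 0,"roll": -6.7},
  {"grip": 0,"x": -2,"y": -25,"z": 0,"roll": -6.7},
  {"grip": 0,"x": 1,"y": -25,"z": 0,"roll": -6.6},
  {"grip": 0,"x": 3.5,"y": -25,"z": 0,"roll": -6.6},
])

```text
clock: 49.32
tcp_pos: [0.6411, -0.2502, 0.1881]
orientation: [-0.0, -0.137, 0.991, 0.0]
wrist_force: [-0.3, 0.2, -0.5]
finger_gap: 0.0853
grip_force: 0.0
```

Call:
servo_tool([
  {"grip": 0,"x": 6.5,"y": -24.5,"z": 0,"roll": -6.6},
  {"grip": 0,"x": 0,"y": 0,"z": 0,"roll": 0},
  {"grip": 0,"x": 0,"y": 0,"z": 0,"roll": 0},
  {"grip": 0,"x": 0,"y": 0,"z": 0,"roll": 0},
])

```text
clock: 49.65
tcp_pos: [0.6413, -0.274, 0.1879]
orientation: [-0.0, -0.19, 0.982, 0.0]
wrist_force: [-0.7, -0.5, -0.5]
finger_gap: 0.0852
grip_force: 0.0
```

Run:
```python
from h import *
print(pose()); blanks("w5")
plan([(572.4,-302,190,202)])
```

```text
[ 641.26511357 -274.03773754  187.93366915  201.92343451]
[284. 125.] 2244 c [ 572.4 -302.5] s [53.4 36.8] ang 21.0
[374. 236.] 862 c [ 650.8 -163.8] s [53.4 62. ] ang -1.3
[405. 261.] 661 c [ 655.6 -124.8] s [27.4 47.3] ang -89.2
[{"grip": 0, "x": 37.3, "y": -0.3, "z": -0.9, "roll": -0.0}, {"grip": 0, "x": 37.4, "y": -0.3, "z": -0.9, "roll": -0.0}]
```

Call:
servo_tool([
  {"grip": 0,"x": 37.3,"y": -0.5,"z": 0,"roll": 0},
  {"grip": 0,"x": 37.3,"y": 0,"z": 10,"roll": 0},
  {"grip": 0,"x": 0,"y": 0,"z": 30,"roll": 0},
  {"grip": 0,"x": 0,"y": 0,"z": 40,"roll": 0},
  {"grip": 0,"x": 0,"y": 0,"z": 40,"roll": 0},
])

```text
clock: 50.12
tcp_pos: [0.5733, -0.3025, 0.0694]
orientation: [0.002, -0.191, 0.982, -0.002]
wrist_force: [0.6, -0.5, -0.1]
finger_gap: 0.0856
grip_force: 0.0
```

Call:
servo_tool([
  {"grip": 0,"x": 0,"y": 0,"z": 32,"roll": 0},
  {"grip": 0,"x": 0,"y": 0,"z": 15,"roll": 0},
  {"grip": 0,"x": 0,"y": 0,"z": 5,"roll": 0},
  {"grip": 0,"x": 0,"y": 0,"z": 0,"roll": 0},
  {"grip": 0.2,"x": 0,"y": 0,"z": 0,"roll": 0},
])

```text
clock: 50.53
tcp_pos: [0.5735, -0.3024, 0.0177]
orientation: [0.001, -0.191, 0.982, -0.001]
wrist_force: [1.1, -0.3, 0.1]
finger_gap: 0.0756
grip_force: 0.0
```

Call:
servo_tool([
  {"grip": 0.4,"x": 0,"y": 0,"z": 0,"roll": 0},
  {"grip": 0.5,"x": 0,"y": 0,"z": 0,"roll": 0},
  {"grip": 0.6,"x": 0,"y": 0,"z": 0,"roll": 0},
  {"grip": 0.7,"x": 0,"y": 0,"z": 0,"roll": 0},
  {"grip": 0.7,"x": 0,"y": 0,"z": 0,"roll": 0},
])

```text
clock: 50.95
tcp_pos: [0.5736, -0.3034, 0.0182]
orientation: [0.001, -0.191, 0.982, -0.001]
wrist_force: [-0.1, 1.3, 5.7]
finger_gap: 0.0377
grip_force: 21.5
```

Call:
servo_tool([
  {"grip": 0.7,"x": 0,"y": 0,"z": 0,"roll": 0},
  {"grip": 0.7,"x": 0,"y": 0,"z": 0,"roll": 0},
])

```text
clock: 51.12
tcp_pos: [0.5736, -0.3034, 0.0183]
orientation: [0.001, -0.191, 0.982, -0.001]
wrist_force: [-0.0, 0.6, 6.0]
finger_gap: 0.0376
grip_force: 21.5
```

```bash
python3 -c "
from h import *
print(pose(),env.get_state()['wrist_force'],env.get_state()['finger_gap'])"
```

```text
[ 573.61612745 -303.41881096   18.27475556  202.01427163] [-0.04850599  0.64195107  6.02917083] 0.037551936465625387
```

Call:
servo_tool([
  {"grip": 0.3,"x": 0,"y": 0,"z": 0,"roll": 0},
  {"grip": 0,"x": 0,"y": 0,"z": 0,"roll": 0},
  {"grip": 0,"x": 0,"y": 0,"z": 2,"roll": 0},
  {"grip": 0,"x": 0,"y": 0,"z": 0,"roll": 7},
  {"grip": 0,"x": 0,"y": 0,"z": 0,"roll": 7},
])

```text
clock: 51.53
tcp_pos: [0.5721, -0.3026, 0.0139]
orientation: [-0.0, -0.067, 0.998, 0.0]
wrist_force: [0.1, -0.2, 0.2]
finger_gap: 0.0854
grip_force: 0.0
```

Call:
servo_tool([
  {"grip": 0,"x": 0,"y": 0,"z": 0,"roll": 7},
  {"grip": 0,"x": 0,"y": 0,"z": 0,"roll": 7},
  {"grip": 0,"x": 0,"y": 0,"z": 0,"roll": 7},
  {"grip": 0,"x": 0,"y": 0,"z": 0,"roll": 7},
  {"grip": 0,"x": 0,"y": 0,"z": 0,"roll": 7},
])

```text
clock: 51.95
tcp_pos: [0.5722, -0.3026, 0.0139]
orientation: [-0.0, 0.236, 0.972, 0.0]
wrist_force: [0.3, 0.3, -0.3]
finger_gap: 0.0856
grip_force: 0.0
```

Call:
servo_tool([
  {"grip": 0,"x": 0,"y": 0,"z": 0,"roll": 7},
  {"grip": 0,"x": 0,"y": 0,"z": 0,"roll": 7},
  {"grip": 0,"x": 0,"y": 0,"z": 0,"roll": 7},
  {"grip": 0,"x": 0,"y": 0,"z": 0,"roll": 7},
  {"grip": 0,"x": 0,"y": 0,"z": 0,"roll": 7},
])

```text
clock: 52.37
tcp_pos: [0.5722, -0.3026, 0.0139]
orientation: [-0.0, 0.518, 0.856, -0.0]
wrist_force: [-0.4, 0.2, 0.2]
finger_gap: 0.0854
grip_force: 0.0
```

Call:
servo_tool([
  {"grip": 0,"x": 0,"y": 0,"z": 0,"roll": 6},
  {"grip": 0,"x": 0,"y": 0,"z": 0,"roll": 0},
  {"grip": 0,"x": 0,"y": 0,"z": 0,"roll": 0},
])

```text
clock: 52.62
tcp_pos: [0.5723, -0.3026, 0.0141]
orientation: [-0.0, 0.558, 0.83, -0.0]
wrist_force: [-0.5, 0.1, -0.5]
finger_gap: 0.0851
grip_force: 0.0
```

Call:
servo_tool([
  {"grip": 0.2,"x": 0,"y": 0,"z": 0,"roll": 0},
  {"grip": 0.3,"x": 0,"y": 0,"z": 0,"roll": 0},
  {"grip": 0.5,"x": 0,"y": 0,"z": 0,"roll": 0},
  {"grip": 0.6,"x": 0,"y": 0,"z": 0,"roll": 0},
  {"grip": 0.6,"x": 0,"y": 0,"z": 0,"roll": 0},
])

```text
clock: 53.03
tcp_pos: [0.5725, -0.3028, 0.0145]
orientation: [0.0, 0.559, 0.829, -0.0]
wrist_force: [0.9, -0.4, 0.7]
finger_gap: 0.0534
grip_force: 21.8
```

Run:
```python
from h import *
p=pose(); print(p,env.get_state()['wrist_force'],env.get_state()['finger_gap'])
a=np.radians(202.01); print("38-axis offset", (p[0]-573.62)*np.sin(a)-(p[1]+303.42)*np.cos(a))
s=p.copy(); s[2]=190
plan([(634.1,181.9,190,95.1)],grip=.6,start=s,step=41)
```

```text
[ 572.52306606 -302.79576796   14.50255809  112.04410122] [ 0.89861508 -0.39943276  0.68624699] 0.0534443102650815
38-axis offset 0.989833233366439
[{"grip": 0.6, "x": 35.5, "y": 19.9, "z": -0.0, "roll": 1.4}, {"grip": 0.6, "x": 36.0, "y": 19.1, "z": -0.0, "roll": 1.4}, {"grip": 0.6, "x": 36.4, "y": 18.1, "z": -0.0, "roll": 1.4}, {"grip": 0.6, "x": 36.9, "y": 17.3, "z": -0.0, "roll": 1.4}, {"grip": 0.6, "x": 37.3, "y": 16.3, "z": -0.0, "roll": 1.5}]
[{"grip": 0.6, "x": 37.7, "y": 15.4, "z": -0.0, "roll": 1.4}, {"grip": 0.6, "x": 38.1, "y": 14.5, "z": -0.0, "roll": 1.4}, {"grip": 0.6, "x": 38.4, "y": 13.5, "z": -0.0, "roll": 1.4}, {"grip": 0.6, "x": 38.7, "y": 12.5, "z": -0.0, "roll": 1.4}, {"grip": 0.6, "x": 39.0, "y": 11.7, "z": -0.0, "roll": 1.4}]
[{"grip": 0.6, "x": 39.3, "y": 10.6, "z": -0.0, "roll": 1.4}, {"grip": 0.6, "x": 39.6, "y": 9.7, "z": -0.0, "roll": 1.4}]
```

Call:
servo_tool([
  {"grip": 0.6,"x": 0,"y": 0,"z": 0,"roll": 0},
  {"grip": 0.6,"x": 0,"y": 0,"z": 0,"roll": 0},
  {"grip": 0.6,"x": 0,"y": 0,"z": -15,"roll": 0},
  {"grip": 0.6,"x": 0,"y": 0,"z": -40,"roll": 0},
  {"grip": 0.6,"x": 0,"y": 0,"z": -40,"roll": 0},
], grip_force=60)

```text
clock: 53.45
tcp_pos: [0.5705, -0.3014, 0.1078]
orientation: [-0.003, 0.559, 0.829, 0.0]
wrist_force: [1.9, -1.2, 0.0]
finger_gap: 0.0527
grip_force: 63.8
```

Call:
servo_tool([
  {"grip": 0.6,"x": 0,"y": 0,"z": -40,"roll": 0},
  {"grip": 0.6,"x": 0,"y": 0,"z": -40,"roll": 0},
  {"grip": 0.6,"x": 35.5,"y": 20,"z": 0,"roll": 1.4},
  {"grip": 0.6,"x": 36,"y": 19,"z": 0,"roll": 1.4},
  {"grip": 0.6,"x": 36.5,"y": 18,"z": 0,"roll": 1.4},
])

```text
clock: 53.87
tcp_pos: [0.5882, -0.1813, 0.1905]
orientation: [0.001, 0.59, 0.807, 0.0]
wrist_force: [0.4, 0.5, -1.3]
finger_gap: 0.0525
grip_force: 63.9
```

Call:
servo_tool([
  {"grip": 0.6,"x": 37,"y": 17.3,"z": 0,"roll": 1.4},
  {"grip": 0.6,"x": 37.3,"y": 16.3,"z": 0,"roll": 1.5},
  {"grip": 0.6,"x": 37.7,"y": 15.4,"z": 0,"roll": 1.4},
  {"grip": 0.6,"x": 38,"y": 14.5,"z": 0,"roll": 1.4},
  {"grip": 0.6,"x": 38.4,"y": 13.5,"z": 0,"roll": 1.4},
])

```text
clock: 54.28
tcp_pos: [0.6133, 0.0224, 0.1893]
orientation: [-0.0, 0.638, 0.77, -0.0]
wrist_force: [1.5, 0.6, 0.2]
finger_gap: 0.0527
grip_force: 63.8
```

Call:
servo_tool([
  {"grip": 0.6,"x": 38.7,"y": 12.5,"z": 0,"roll": 1.4},
  {"grip": 0.6,"x": 39,"y": 11.7,"z": 0,"roll": 1.4},
  {"grip": 0.6,"x": 39.3,"y": 10.6,"z": 0,"roll": 1.4},
  {"grip": 0.6,"x": 39.6,"y": 9.7,"z": 0,"roll": 1.4},
  {"grip": 0.6,"x": 0,"y": 0,"z": 20,"roll": 0},
])

```text
clock: 54.7
tcp_pos: [0.6363, 0.1899, 0.1729]
orientation: [0.001, 0.672, 0.74, 0.004]
wrist_force: [0.8, -1.0, 0.2]
finger_gap: 0.0528
grip_force: 63.9
```

Call:
servo_tool([
  {"grip": 0.6,"x": 0,"y": 0,"z": 40,"roll": 0},
  {"grip": 0.6,"x": 0,"y": 0,"z": 40,"roll": 0},
  {"grip": 0.6,"x": 0,"y": 0,"z": 20,"roll": 0},
  {"grip": 0.6,"x": 0,"y": 0,"z": 0,"roll": 0},
  {"grip": 0.6,"x": 0,"y": 0,"z": 10,"roll": 0},
])

```text
clock: 55.12
tcp_pos: [0.6344, 0.1821, 0.0599]
orientation: [0.0, 0.675, 0.738, 0.0]
wrist_force: [0.5, -0.5, 0.5]
finger_gap: 0.0525
grip_force: 63.9
```

Call:
servo_tool([
  {"grip": 0.6,"x": 0,"y": 0,"z": 8,"roll": 0},
  {"grip": 0.6,"x": 0,"y": 0,"z": 0,"roll": 0},
  {"grip": 0.6,"x": 0,"y": 0,"z": 0,"roll": 0},
  {"grip": 0.6,"x": 0,"y": 0,"z": 0,"roll": 0},
])

```text
clock: 55.45
tcp_pos: [0.6352, 0.182, 0.053]
orientation: [0.001, 0.675, 0.738, 0.001]
wrist_force: [0.7, -0.5, 0.8]
finger_gap: 0.0527
grip_force: 63.9
```

```bash
python3 -c "
from tgt import *
d((634.0,182.9));print(env.get_state()['wrist_force'])"
```

```text
pose [635.24 182.02  53.    95.1 ] tool dx 0.99 dy -1.16 roll 0.00
[ 0.71633079 -0.52179409  0.77029847]
```

Call:
servo_tool([
  {"grip": 0.6,"x": 1,"y": -0.5,"z": 4,"roll": 0},
  {"grip": 0.6,"x": 0,"y": 0,"z": 4,"roll": 0},
  {"grip": 0.6,"x": 0,"y": 0,"z": 3,"roll": 0},
  {"grip": 0.6,"x": 0,"y": 0,"z": 0,"roll": 0},
  {"grip": 0.6,"x": 0,"y": 0,"z": 0,"roll": 0},
])

```text
clock: 55.87
tcp_pos: [0.6332, 0.1829, 0.0401]
orientation: [-0.0, 0.675, 0.738, -0.0]
wrist_force: [0.5, -0.1, -1.0]
finger_gap: 0.0526
grip_force: 63.9
```

Call:
servo_tool([
  {"grip": 0.6,"x": 0,"y": 0,"z": 0,"roll": 0},
  {"grip": 0.6,"x": 0,"y": 0,"z": 0,"roll": 0},
  {"grip": 0.6,"x": 0,"y": 0,"z": 0,"roll": 0},
])

```text
clock: 56.12
tcp_pos: [0.6337, 0.183, 0.0406]
orientation: [0.0, 0.675, 0.738, 0.0]
wrist_force: [0.5, 0.6, -1.3]
finger_gap: 0.0525
grip_force: 63.9
```

```bash
python3 -c "
from tgt import *
d((634.0,182.9));print(env.get_state()['wrist_force'])"
```

```text
pose [633.73 182.95  40.6   95.11] tool dx -0.07 dy 0.27 roll 0.01
[ 0.54001111  0.58668624 -1.3335828 ]
```

Call:
servo_tool([
  {"grip": 0.6,"x": 0,"y": 0.2,"z": 1.5,"roll": 0},
  {"grip": 0.6,"x": 0,"y": 0,"z": 1.5,"roll": 0},
  {"grip": 0.6,"x": 0,"y": 0,"z": 1.5,"roll": 0},
  {"grip": 0.6,"x": 0,"y": 0,"z": 1,"roll": 0},
  {"grip": 0.6,"x": 0,"y": 0,"z": 0,"roll": 0},
])

```text
clock: 56.53
tcp_pos: [0.6335, 0.1829, 0.0345]
orientation: [-0.0, 0.675, 0.738, -0.0]
wrist_force: [-0.3, 0.2, -0.8]
finger_gap: 0.053
grip_force: 63.9
```

Call:
servo_tool([
  {"grip": 0.6,"x": 0,"y": 0,"z": 1,"roll": 0},
  {"grip": 0.6,"x": 0,"y": 0,"z": 1,"roll": 0},
  {"grip": 0.6,"x": 0,"y": 0,"z": 0,"roll": 0},
])

```text
clock: 56.78
tcp_pos: [0.6337, 0.1829, 0.0328]
orientation: [-0.0, 0.675, 0.738, -0.0]
wrist_force: [0.1, 0.5, -1.1]
finger_gap: 0.0529
grip_force: 63.9
```

Call:
servo_tool([
  {"grip": 0.6,"x": 0,"y": 0,"z": 2,"roll": 0},
  {"grip": 0.6,"x": 0,"y": 0,"z": 2,"roll": 0},
  {"grip": 0.6,"x": 0,"y": 0,"z": 1.5,"roll": 0},
  {"grip": 0.6,"x": 0,"y": 0,"z": 0.8,"roll": 0},
  {"grip": 0.6,"x": 0,"y": 0,"z": 0,"roll": 0},
])

```text
clock: 57.2
tcp_pos: [0.6335, 0.1829, 0.0263]
orientation: [-0.0, 0.675, 0.738, -0.0]
wrist_force: [0.5, -0.2, -1.1]
finger_gap: 0.0529
grip_force: 63.9
```

Call:
servo_tool([
  {"grip": 0.6,"x": 0,"y": 0,"z": 0.8,"roll": 0},
  {"grip": 0.6,"x": 0,"y": 0,"z": 0.6,"roll": 0},
  {"grip": 0.6,"x": 0,"y": 0,"z": 0,"roll": 0},
  {"grip": 0.6,"x": 0,"y": 0,"z": 0,"roll": 0},
])

```text
clock: 57.53
tcp_pos: [0.6338, 0.183, 0.0253]
orientation: [0.0, 0.675, 0.738, -0.0]
wrist_force: [-0.6, -0.5, -0.0]
finger_gap: 0.0527
grip_force: 63.9
```

Call:
servo_tool([
  {"grip": 0.6,"x": 0,"y": 0,"z": 0.6,"roll": 0},
  {"grip": 0.6,"x": 0,"y": 0,"z": 0,"roll": 0},
  {"grip": 0.6,"x": 0,"y": 0,"z": 0,"roll": 0},
])

```text
clock: 57.78
tcp_pos: [0.6339, 0.183, 0.0248]
orientation: [0.0, 0.675, 0.738, 0.0]
wrist_force: [-0.3, 0.4, 0.6]
finger_gap: 0.0527
grip_force: 63.9
```

Call:
servo_tool([
  {"grip": 0.6,"x": 0,"y": 0,"z": 0.6,"roll": 0},
  {"grip": 0.6,"x": 0,"y": 0,"z": 0,"roll": 0},
  {"grip": 0.6,"x": 0,"y": 0,"z": 0.4,"roll": 0},
  {"grip": 0.6,"x": 0,"y": 0,"z": 0,"roll": 0},
  {"grip": 0.6,"x": 0,"y": 0,"z": 0,"roll": 0},
])

```text
clock: 58.2
tcp_pos: [0.6339, 0.183, 0.0248]
orientation: [0.0, 0.675, 0.738, 0.0]
wrist_force: [-1.7, -0.2, 6.7]
finger_gap: 0.053
grip_force: 64.8
```

Call:
servo_tool([
  {"grip": 0.3,"x": 0,"y": 0,"z": 0,"roll": 0},
  {"grip": 0.1,"x": 0,"y": 0,"z": 0,"roll": 0},
  {"grip": 0,"x": 0,"y": 0,"z": 0,"roll": 0},
  {"grip": 0,"x": 0,"y": 0,"z": -15,"roll": 0},
  {"grip": 0,"x": 0,"y": 0,"z": -40,"roll": 0},
], grip_force=20)

```text
clock: 58.62
tcp_pos: [0.6291, 0.1822, 0.0724]
orientation: [-0.004, 0.675, 0.738, -0.005]
wrist_force: [0.3, 0.4, -1.0]
finger_gap: 0.0854
grip_force: 0.0
```

Call:
servo_tool([
  {"grip": 0,"x": 0,"y": 0,"z": -40,"roll": 0},
  {"grip": 0,"x": 0,"y": 0,"z": -40,"roll": 0},
  {"grip": 0,"x": 0,"y": 0,"z": -30,"roll": 0},
  {"grip": 0,"x": 0,"y": 0,"z": 0,"roll": 0},
])

```text
clock: 58.95
tcp_pos: [0.6374, 0.1836, 0.1968]
orientation: [0.004, 0.675, 0.738, 0.005]
wrist_force: [-0.4, 0.6, 0.6]
finger_gap: 0.0853
grip_force: 0.0
```

Run:
```python
from edge import *
print(pose()); C=cal("wrist"); im,C=snap("wrist","wt")
# seated blank tops (z=48 mm): brown regions
hsv=cv2.cvtColor(im,cv2.COLOR_RGB2HSV).astype(int)
m=((hsv[...,0]>=5)&(hsv[...,0]<=17)&(hsv[...,1]>135)&(hsv[...,2]>55)).astype(np.uint8)
m=cv2.morphologyEx(m,cv2.MORPH_OPEN,np.ones((3,3),np.uint8)); k,l,st,ce=cv2.connectedComponentsWithStats(m)
for i in range(1,k):
    if st[i,4]>300:
        h=cv2.convexHull(np.argwhere(l==i)[:,::-1].astype(np.int32))[:,0]; q=np.array([pix2w("wrist",*x,.048,C)[:2]*1e3 for x in h],np.float32); print(cv2.minAreaRect(q))
plan([(418.5,220.3,150,177.7)])
```

```text
[637.4 183.6 196.8  95.1]
((634.7190551757812, 181.65528869628906), (51.25162887573242, 33.5435676574707), 4.9086594581604)
((639.7559204101562, 129.5821533203125), (50.546573638916016, 35.87025833129883), 4.861260414123535)
((644.3385620117188, 79.05099487304688), (51.15292739868164, 36.73548889160156), 4.626872539520264)
((925.1810913085938, 60.148399353027344), (62.05830764770508, 154.69699096679688), 71.77055358886719)
((886.6593627929688, -58.717655181884766), (54.40606689453125, 54.35072708129883), 4.185538291931152)
[{"grip": 0, "x": 4.7, "y": -17.8, "z": 3.6, "roll": -6.9}, {"grip": 0, "x": 6.8, "y": -17.1, "z": 3.6, "roll": -6.9}, {"grip": 0, "x": 8.8, "y": -16.2, "z": 3.6, "roll": -6.8}, {"grip": 0, "x": 10.6, "y": -15.0, "z": 3.6, "roll": -6.9}, {"grip": 0, "x": 12.4, "y": -13.7, "z": 3.7, "roll": -6.9}]
[{"grip": 0, "x": 13.9, "y": -12.0, "z": 3.6, "roll": -6.9}, {"grip": 0, "x": 15.3, "y": -10.3, "z": 3.6, "roll": -6.9}, {"grip": 0, "x": 16.4, "y": -8.4, "z": 3.6, "roll": -6.9}, {"grip": 0, "x": 17.3, "y": -6.3, "z": 3.6, "roll": -6.8}, {"grip": 0, "x": 17.9, "y": -4.3, "z": 3.6, "roll": -6.9}]
[{"grip": 0, "x": 18.3, "y": -2.1, "z": 3.6, "roll": -6.9}, {"grip": 0, "x": 18.4, "y": 0.1, "z": 3.6, "roll": -6.9}]
```

All three blanks are seated. Now I'll go to the knob.

Call:
servo_tool([
  {"grip": 0,"x": 5,"y": -18,"z": 4,"roll": -6.9},
  {"grip": 0,"x": 7,"y": -17,"z": 4,"roll": -6.9},
  {"grip": 0,"x": 9,"y": -16,"z": 4,"roll": -6.9},
  {"grip": 0,"x": 10.5,"y": -15,"z": 4,"roll": -6.9},
  {"grip": 0,"x": 12.5,"y": -13.5,"z": 4,"roll": -6.9},
])

```text
clock: 59.42
tcp_pos: [0.5413, 0.1989, 0.1666]
orientation: [-0.001, 0.423, 0.906, -0.001]
wrist_force: [-0.8, -0.2, -1.0]
finger_gap: 0.0854
grip_force: 0.0
```

Call:
servo_tool([
  {"grip": 0,"x": 14,"y": -12,"z": 4,"roll": -6.9},
  {"grip": 0,"x": 15.5,"y": -10,"z": 4,"roll": -6.9},
  {"grip": 0,"x": 16.5,"y": -8.5,"z": 4,"roll": -6.9},
  {"grip": 0,"x": 17,"y": -6.5,"z": 4,"roll": -6.9},
  {"grip": 0,"x": 18,"y": -4,"z": 4,"roll": -6.9},
])

```text
clock: 59.83
tcp_pos: [0.4504, 0.2145, 0.1468]
orientation: [-0.001, 0.135, 0.991, -0.001]
wrist_force: [-0.6, 0.5, -0.5]
finger_gap: 0.0858
grip_force: 0.0
```

Call:
servo_tool([
  {"grip": 0,"x": 18.5,"y": -2,"z": 4,"roll": -6.8},
  {"grip": 0,"x": 18.5,"y": 0,"z": 4,"roll": -6.8},
  {"grip": 0,"x": 0,"y": 0,"z": 0,"roll": 0},
  {"grip": 0,"x": 0,"y": 0,"z": 0,"roll": 0},
  {"grip": 0,"x": 0,"y": 0,"z": 0,"roll": 0},
])

```text
clock: 60.25
tcp_pos: [0.4162, 0.2208, 0.1403]
orientation: [0.0, 0.021, 1.0, -0.0]
wrist_force: [0.3, -1.2, -0.6]
finger_gap: 0.0857
grip_force: 0.0
```

```bash
python3 -c "
from tgt import *
d((418,220.3),177.7)"
```

```text
pose [416.2  220.75 140.27 177.6 ] tool dx -1.82 dy -0.38 roll -0.10
```

Call:
servo_tool([
  {"grip": 0,"x": -2,"y": -0.4,"z": 30,"roll": 0},
  {"grip": 0,"x": 0,"y": 0,"z": 35,"roll": 0},
  {"grip": 0,"x": 0,"y": 0,"z": 18,"roll": 0},
  {"grip": 0,"x": 0,"y": 0,"z": 9,"roll": 0},
  {"grip": 0,"x": 0,"y": 0,"z": 0,"roll": 0},
])

```text
clock: 60.67
tcp_pos: [0.417, 0.2196, 0.0466]
orientation: [-0.002, 0.021, 1.0, -0.001]
wrist_force: [-0.1, -0.1, 0.5]
finger_gap: 0.0855
grip_force: 0.0
```

Call:
servo_tool([
  {"grip": 0.3,"x": 0,"y": 0,"z": 0,"roll": 0},
  {"grip": 0.5,"x": 0,"y": 0,"z": 0,"roll": 0},
  {"grip": 0.7,"x": 0,"y": 0,"z": 0,"roll": 0},
  {"grip": 0.8,"x": 0,"y": 0,"z": 0,"roll": 0},
  {"grip": 0.9,"x": 0,"y": 0,"z": 0,"roll": 0},
])

```text
clock: 61.08
tcp_pos: [0.4185, 0.2206, 0.0496]
orientation: [0.001, 0.02, 1.0, 0.0]
wrist_force: [-0.1, 0.0, 0.3]
finger_gap: 0.0251
grip_force: 0.0
```

Call:
servo_tool([
  {"grip": 0.9,"x": 0,"y": 0,"z": 0,"roll": 0},
  {"grip": 0.9,"x": 0,"y": 0,"z": 0,"roll": 0},
  {"grip": 0.9,"x": 0,"y": 0,"z": 0,"roll": 0},
])

```text
clock: 61.33
tcp_pos: [0.4183, 0.2205, 0.0495]
orientation: [0.001, 0.02, 1.0, 0.0]
wrist_force: [-0.3, -0.7, 5.4]
finger_gap: 0.0193
grip_force: 21.9
```

Run:
```python
from h import *
p=pose(); print(p,env.get_state()["wrist_force"])
H=np.array([596.7,212.7]); v=p[:2]-H; r=np.hypot(*v); a=np.degrees(np.arctan2(v[1],v[0]))%360; print(r,a, "to shut", 275.1-a)
w=[(H[0]+178*np.cos(np.radians(a+6*k)),H[1]+178*np.sin(np.radians(a+6*k)),p[2],p[3]+6*k) for k in range(1,17)]
plan(w,grip=.9)
```

```text
[418.32040802 220.49191972  49.48175575 177.71574796] [-0.34132147 -0.70045763  5.3848284 ]
178.5496929411862 177.49881428457107 to shut 97.60118571542895
[{"grip": 0.9, "x": -1.5, "y": -18.6, "z": -0.0, "roll": -6.0}, {"grip": 0.9, "x": -0.9, "y": -18.6, "z": -0.0, "roll": -6.0}, {"grip": 0.9, "x": -0.9, "y": -18.6, "z": -0.0, "roll": -6.0}, {"grip": 0.9, "x": -0.9, "y": -18.6, "z": -0.0, "roll": -6.0}, {"grip": 0.9, "x": -0.9, "y": -18.6, "z": -0.0, "roll": -6.0}]
[{"grip": 0.9, "x": -0.9, "y": -18.6, "z": -0.0, "roll": -6.0}, {"grip": 0.9, "x": -0.9, "y": -18.6, "z": -0.0, "roll": -6.0}, {"grip": 0.9, "x": -0.9, "y": -18.7, "z": -0.0, "roll": -6.0}, {"grip": 0.9, "x": -0.9, "y": -18.6, "z": -0.0, "roll": -6.0}, {"grip": 0.9, "x": -0.9, "y": -18.6, "z": -0.0, "roll": -6.0}]
[{"grip": 0.9, "x": -0.9, "y": -18.6, "z": -0.0, "roll": -6.0}, {"grip": 0.9, "x": -0.9, "y": -18.6, "z": -0.0, "roll": -6.0}, {"grip": 0.9, "x": -0.9, "y": -18.6, "z": -0.0, "roll": -6.0}, {"grip": 0.9, "x": -0.9, "y": -18.6, "z": -0.0, "roll": -6.0}, {"grip": 0.9, "x": -0.9, "y": -18.6, "z": -0.0, "roll": -6.0}]
[{"grip": 0.9, "x": -0.9, "y": -18.6, "z": -0.0, "roll": -6.0}]
```

Call:
servo_tool([
  {"grip": 0.9,"x": -1,"y": -18.6,"z": 0,"roll": -6},
  {"grip": 0.9,"x": -0.9,"y": -18.6,"z": 0,"roll": -6},
  {"grip": 0.9,"x": -0.9,"y": -18.6,"z": 0,"roll": -6},
  {"grip": 0.9,"x": -0.9,"y": -18.6,"z": 0,"roll": -6},
  {"grip": 0.9,"x": -0.9,"y": -18.6,"z": 0,"roll": -6},
])

```text
clock: 61.75
tcp_pos: [0.4388, 0.13, 0.0495]
orientation: [0.001, -0.242, 0.97, 0.0]
wrist_force: [2.2, 2.5, 2.4]
finger_gap: 0.0191
grip_force: 21.7
```

Call:
servo_tool([
  {"grip": 0.9,"x": -0.9,"y": -18.6,"z": 0,"roll": -6},
  {"grip": 0.9,"x": -0.9,"y": -18.6,"z": 0,"roll": -6},
  {"grip": 0.9,"x": -0.9,"y": -18.6,"z": 0,"roll": -6},
  {"grip": 0.9,"x": -0.9,"y": -18.6,"z": 0,"roll": -6},
  {"grip": 0.9,"x": -0.9,"y": -18.6,"z": 0,"roll": -6},
])

```text
clock: 62.17
tcp_pos: [0.5017, 0.0625, 0.0495]
orientation: [0.002, -0.485, 0.875, 0.0]
wrist_force: [2.4, 4.7, 3.4]
finger_gap: 0.019
grip_force: 21.7
```

Call:
servo_tool([
  {"grip": 0.9,"x": -0.9,"y": -18.6,"z": 0,"roll": -6},
  {"grip": 0.9,"x": -0.9,"y": -18.6,"z": 0,"roll": -6},
  {"grip": 0.9,"x": -0.9,"y": -18.6,"z": 0,"roll": -6},
  {"grip": 0.9,"x": -0.9,"y": -18.6,"z": 0,"roll": -6},
])

```text
clock: 62.5
tcp_pos: [0.5709, 0.0373, 0.0495]
orientation: [0.002, -0.656, 0.755, 0.0]
wrist_force: [1.2, 6.4, 5.0]
finger_gap: 0.019
grip_force: 21.9
```

Call:
servo_tool([
  {"grip": 0.9,"x": 0,"y": 0,"z": 0,"roll": 0},
  {"grip": 0.9,"x": -0.5,"y": -9,"z": 0,"roll": -3},
  {"grip": 0.9,"x": -0.5,"y": -9,"z": 0,"roll": -3},
  {"grip": 0.9,"x": 0,"y": 0,"z": 0,"roll": 0},
  {"grip": 0.9,"x": 0,"y": 0,"z": 0,"roll": 0},
])

```text
clock: 62.92
tcp_pos: [0.5882, 0.0357, 0.0495]
orientation: [0.001, -0.692, 0.721, -0.001]
wrist_force: [0.8, 2.4, 5.7]
finger_gap: 0.0191
grip_force: 22.0
```

Run:
```python
from h import *
p=pose(); print(p,env.get_state()["wrist_force"])
H=np.array([596.7,212.7]); v=p[:2]-H; print(np.hypot(*v), 275.1-np.degrees(np.arctan2(v[1],v[0]))%360)
```

```text
[588.24242858  35.70788016  49.47799511 267.65415625] [0.81847256 2.35258442 5.71539472]
177.19407721268132 7.835798737171672
```

7.8° left, about 24 mm. I'll approach the shut stop gently.

Call:
servo_tool([
  {"grip": 0.9,"x": -0.4,"y": -8,"z": 0,"roll": -2.6},
  {"grip": 0.9,"x": -0.3,"y": -6,"z": 0,"roll": -2},
  {"grip": 0.9,"x": -0.2,"y": -4,"z": 0,"roll": -1.3},
  {"grip": 0.9,"x": 0,"y": 0,"z": 0,"roll": 0},
  {"grip": 0.9,"x": 0,"y": 0,"z": 0,"roll": 0},
])

```text
clock: 63.33
tcp_pos: [0.6059, 0.0358, 0.0495]
orientation: [-0.0, 0.728, -0.685, 0.001]
wrist_force: [0.4, -0.1, 5.4]
finger_gap: 0.019
grip_force: 22.0
```

Call:
servo_tool([
  {"grip": 0.9,"x": 0,"y": -2,"z": 0,"roll": -0.7},
  {"grip": 0.9,"x": 0,"y": -2,"z": 0,"roll": -0.7},
  {"grip": 0.9,"x": 0,"y": 0,"z": 0,"roll": 0},
  {"grip": 0.9,"x": 0,"y": 0,"z": 0,"roll": 0},
])

```text
clock: 63.67
tcp_pos: [0.6098, 0.0361, 0.0495]
orientation: [-0.0, 0.737, -0.676, 0.001]
wrist_force: [1.3, -0.4, 5.1]
finger_gap: 0.0191
grip_force: 22.0
```

Call:
servo_tool([
  {"grip": 0.9,"x": 0,"y": -1.5,"z": 0,"roll": -0.5},
  {"grip": 0.9,"x": 0,"y": 0,"z": 0,"roll": 0},
  {"grip": 0.9,"x": 0,"y": 0,"z": 0,"roll": 0},
])

```text
clock: 63.92
tcp_pos: [0.6112, 0.0362, 0.0495]
orientation: [-0.0, 0.74, -0.673, 0.001]
wrist_force: [1.2, -0.3, 5.2]
finger_gap: 0.0188
grip_force: 21.9
```

Call:
servo_tool([
  {"grip": 0.9,"x": 0,"y": -1.2,"z": 0,"roll": -0.3},
  {"grip": 0.9,"x": 0,"y": 0,"z": 0,"roll": 0},
  {"grip": 0.9,"x": 0,"y": 0,"z": 0,"roll": 0},
])

```text
clock: 64.17
tcp_pos: [0.6116, 0.0363, 0.0495]
orientation: [0.0, 0.741, -0.671, 0.001]
wrist_force: [-1.9, -1.7, 6.4]
finger_gap: 0.0193
grip_force: 22.1
```

Call:
servo_tool([
  {"grip": 0.9,"x": 0,"y": -1,"z": 0,"roll": 0},
  {"grip": 0.9,"x": 0,"y": 0,"z": 0,"roll": 0},
  {"grip": 0.9,"x": 0,"y": 0,"z": 0,"roll": 0},
])

```text
clock: 64.42
tcp_pos: [0.6116, 0.0363, 0.0494]
orientation: [0.001, 0.741, -0.671, -0.0]
wrist_force: [-4.5, -1.3, 8.5]
finger_gap: 0.0192
grip_force: 22.3
```

Call:
servo_tool([
  {"grip": 0.9,"x": 0,"y": -1,"z": 0,"roll": 0},
  {"grip": 0.9,"x": 0,"y": 0,"z": 0,"roll": 0},
  {"grip": 0.9,"x": 0,"y": 0,"z": 0,"roll": 0},
])

```text
clock: 64.67
tcp_pos: [0.6117, 0.0363, 0.0494]
orientation: [0.002, 0.741, -0.671, -0.001]
wrist_force: [-5.9, -2.8, 10.9]
finger_gap: 0.0193
grip_force: 22.5
```

Call:
servo_tool([
  {"grip": 0.6,"x": 0,"y": 0,"z": 0,"roll": 0},
  {"grip": 0.2,"x": 0,"y": 0,"z": 0,"roll": 0},
  {"grip": 0,"x": 0,"y": 0,"z": 0,"roll": 0},
  {"grip": 0,"x": 0,"y": 0,"z": -15,"roll": 0},
  {"grip": 0,"x": 0,"y": 0,"z": -40,"roll": 0},
])

```text
clock: 65.08
tcp_pos: [0.6091, 0.0372, 0.0978]
orientation: [0.004, 0.742, -0.671, -0.005]
wrist_force: [0.0, 0.5, -0.4]
finger_gap: 0.0783
grip_force: 0.0
```

Call:
servo_tool([
  {"grip": 0,"x": 0,"y": 0,"z": -40,"roll": 0},
  {"grip": 0,"x": 0,"y": 0,"z": -40,"roll": 0},
  {"grip": 0,"x": 0,"y": 35,"z": -20,"roll": 0},
  {"grip": 0,"x": 0,"y": 40,"z": 0,"roll": 0},
  {"grip": 0,"x": 0,"y": 40,"z": 0,"roll": 0},
])

```text
clock: 65.5
tcp_pos: [0.4998, 0.0251, 0.2049]
orientation: [-0.001, 0.742, -0.67, 0.002]
wrist_force: [0.0, -0.2, 0.7]
finger_gap: 0.0853
grip_force: 0.0
```

Call:
servo_tool([
  {"grip": 0,"x": 20,"y": 20,"z": 0,"roll": 0},
  {"grip": 0,"x": 30,"y": 0,"z": 0,"roll": 0},
  {"grip": 0,"x": 0,"y": 0,"z": 0,"roll": 0},
  {"grip": 0,"x": 0,"y": 0,"z": 0,"roll": 0},
  {"grip": 0,"x": 0,"y": 0,"z": 0,"roll": 0},
])

```text
clock: 65.92
tcp_pos: [0.4847, -0.0264, 0.2035]
orientation: [-0.0, 0.742, -0.671, -0.0]
wrist_force: [0.3, 0.6, -0.7]
finger_gap: 0.0856
grip_force: 0.0
```

Run:
```python
from h import *
print(pose())
a=snap("scene","scF")[0][160:300,170:390,::-1]; b=snap("side","siF")[0][150:310,160:380,::-1]
cv2.imwrite("pics/fin.png",np.vstack([cv2.resize(a,(471,300),interpolation=cv2.INTER_CUBIC),cv2.resize(b,(471,300),interpolation=cv2.INTER_CUBIC)]))
```

```text
[484.67655823 -26.42718153 203.4710728  275.7645114 ]
```

View pics/fin.png

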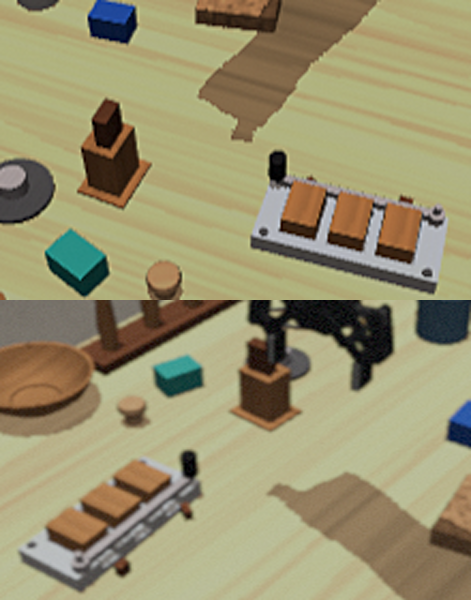

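The final pictures show three blanks level in the bays, the bar shut along their fronts, the pick in its holder and both offcuts on the bench in front of the jig.

```bash
python3 -c "
from workcell import env
print(env.hand_in())"
```

```text
the job is handed in; nothing more can be done
None
```

The job is handed in at about 66 s of the 210 s, with no verdict shown: both offcuts are out (left and right bays; the right one jammed in its slot once and needed a second pull), all three bare floors are felt in order, the pick is back in its holder, three blanks are seated and the bar is shut.

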